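# Mix the sample jars: three turns, tray round, three turns

## Robot

A 7-joint arm with a two-finger parallel gripper is mounted at the origin on the work surface. World frame = base frame: x ahead of the robot, y to its left, z up, the work surface at z = 0. Lengths are in m, angles in degrees, forces in N, time in s.
With the tool pointing down it reaches from about 0.4 to 0.9 m from the base axis. Payload 5.5 kg.
Tool frame: the origin (TCP) lies on the centre line of the jaws, within the pads' length; the fingertips stand ahead of it and the grasp point (between the pads) is the TCP (tip_reach is the z of the fingertips in the tool frame, in m); z points along the fingers, y is the line along which they close (so a half turn about z gives the same grasp; the last joint's range is limited). The gripper opens to 85 mm and grips with 20 to 120 N. Pads are 22 mm wide; open, the fingers measure 114 mm over their backs; the gripper's body (76 mm by 85 mm) begins 54 mm behind the grasp point. The pads swing forward as they close: fully open they stand 13 mm farther back than shut.
Start: joints at [-59.175, 28.699, -24.465, 88.831, 12.651, 65.22, -12.049], TCP at [0.176, 0.626, 0.217] pointing down, gripper open.
Joint ranges: [-164.97, 164.97], [-17.58, 116.51], [-87.97, 89.64], [11.32, 138.91], [-80.73, 260.73], [10.89, 115.49], [-147.41, 147.41]. Speed limits (degrees/s): [147.25, 147.25, 180, 180, 180, 180, 180].

## Interface

Orientations are given as [roll, pitch, yaw] about the fixed x, y, z axes, in that order (R = Rz(yaw) Ry(pitch) Rx(roll)).
In Python, from station import get_obs, snapshot, get_calibration, sign_off, tip_reach gives the robot as it stands.
- The arm moves only by the tool send_rows, never from a script. Its argument "commands" is one flat list of numbers, 7 for each row, row after row: the shift along the tool's x, y, z in units of 30 mm (1.0 is 30 mm), then the turn, a rotation vector about the tool's x, y, z in units of 5 degrees (1.0 is 5 degrees), then the closure, from -1 (fully open) to 1 (shut). In form: [dx, dy, dz, rx, ry, rz, claw, dx, dy, dz, rx, ry, rz, claw, ...]. A call has 1 to 5 rows; each row is the pose to reach, as a shift and turn from the pose commanded when the call began, along the tool's axes at that moment; what a row does not reach only later rows make up. A row lasts 1/12 s, in which the tool goes at most 41.7 mm and 7.16 degrees, less where a joint would pass 70% of its speed; a pose out of reach is approached as far as the arm can. A call with a gripper value outside its range is refused whole. The fingers move at their own pace and stop on an object; "squeeze" is the grip in N (left out, the last holds). Time passes only in rows, so rows that repeat a pose let the fingers close. It gives the time, the measured TCP pose, the force, the opening and the grip force at its end, in the units of the state.
- get_obs(): the state, without advancing time (a new reading comes with each control period).
- snapshot(name): name is "scene" or "side" or "wrist"; returns (picture, depth): 420x560x3 uint8, blue, green, red; 420x560 float32, m along the optical axis (not along the pixel's ray), 0 where there is no reading.
- get_calibration(name): a dict with "intrinsics" (3x3 intrinsics, pixels), "R" (3x3) and "t" (3): a world point X has camera coordinates R X + t; the wrist camera has in their place "T_tool_cam" (4x4, takes a point from camera to tool coordinates, whose origin is the TCP and whose axes are the flange's). Camera axes: x right, y down, z forward; pixel columns grow to the right and rows downward; lengths in m; the calibration is good to about 2 mm. A picture is of the moment at which its call begins: read the wrist's pose just before it. get_calibration takes no time and is no camera call.
- sign_off(): hands the job in; it is judged then, once.
The state is a dict: "time_s": time; "q": joint angles; "qvel": joint speeds; "effort": joint torques, N m; "tcp_pos": TCP position; "tcp_rot": TCP orientation; "contact_force": force on the tool from outside, world axes, zero at the start; "moment": the same for the moment, N m; "gripper_width": opening from 0.0 (shut) to 1.0 (fully open); "grasp_force": force on a finger pad.
Only numpy, scipy, OpenCV 4.12 (cv2) and the standard library are available. Lean on these libraries where they do the work, as an engineer would, in place of code of your own. Each camera call takes 0.05 s, during which the arm holds its last target. There are 200 camera calls.

## Task

Put every sample jar upright into its own pocket of the tray and seat the tray in the nest of the hand mixer with its label plate against the tall stop bar, then turn the crank exactly three full turns clockwise (seen from above), back to its home pin, and let go. Lift the tray, turn it half round so that its plain side meets the bar, seat it again and give exactly three more full clockwise turns. Finally set the tray, with all jars upright in their pockets, in the middle of the black rubber mat, and leave everything else on the bench where it is.

Things in the scene. Friction and masses are not known exactly. Their poses are not given: they have to be found in the camera images.
- mixer: hand-cranked platform mixer, fixed: grey housing 170 (x) x 440 (y) x 42 mm high; origin at the centre of its underside, +x away from the robot. The platter's vertical axis is at y = +120 mm in this frame, the crank's at y = -120 mm. A steel pin (12 mm high) on the housing, 75 mm from the crank axis towards -x, marks the crank's home.
- platter: aluminium platter, geared to turn twice per three crank turns, same way; origin on its axis, 48 mm up. Nest on it 138 (x) x 152 (y) mm inside, its centre 20 mm off the axis to platter -x. Rims 8 mm high on three sides; on the outer -x side a steel stop bar 18 mm high (above the nest floor). At home and after each 3 turns its axes agree with the mixer's. Sweeps 125 mm radius.
- nest (a point): centre of the nest's floor on the platter, 60 mm above the bench; axes as the platter's (z up)
- crank (a joint): crank angle in rad, growing clockwise seen from above, 6.283 per full turn, no stops; 0 = crank arm points at the home pin (to mixer -x). It starts at about 0 and counts on, so it reads 18.85 after three turns and 37.70 after six. About 3 N at the knob turns it; it stays where it is left. Turned evenly at 3 s or more a turn the jars stand still; jerks may tip them.
- crank_axis (a point): point on the crank's vertical axis at the height of the middle of its knob, 132 mm above the bench; below it a fixed round post, 52 mm across, rises to 100 mm
- crank_grip (a point): middle of the crank's upright black knob, a cylinder 24 mm in diameter and 40 mm high that spins freely on its pin, 50 mm from the crank axis; its foot 112 mm and its top 152 mm above the bench, the crank arm just below it (top 110 mm above the bench)
- tray: loose grey tray 128 (x) x 142 (y) mm, walls 24 mm high, 300 g; origin: centre of its underside. Upright handle in the middle, 24 (x) x 14 (y) mm, to 105 mm above the underside. Four pockets 54 (x) x 47 (y) mm, 19 mm deep, two each side of the handle. White label plate, 42 mm high, on the -x side. Fits the nest with 5 mm to spare all round: label to the bar when tray x and nest x agree.
- label (a point): middle of the tray's label plate, 62 mm from the tray's centre towards tray -x, 31 mm above the underside
- pocket0 (a point): centre of a tray pocket's floor, 5 mm above the tray's underside, at tray x, y = -33, 43.5 mm
- pocket1 (a point): centre of a tray pocket's floor, 5 mm above the tray's underside, at tray x, y = -33, -43.5 mm
- pocket2 (a point): centre of a tray pocket's floor, 5 mm above the tray's underside, at tray x, y = 33, 43.5 mm
- pocket3 (a point): centre of a tray pocket's floor, 5 mm above the tray's underside, at tray x, y = 33, -43.5 mm
- jar0: brown glass sample jar with a white cap, upright, 40 mm in diameter, 45 mm high, about 60 g, heavy at the foot; origin at the centre of its underside; two to four such jars are present (absent ones read None)
- jar1: brown glass sample jar with a white cap, upright, 40 mm in diameter, 45 mm high, about 60 g, heavy at the foot; origin at the centre of its underside; two to four such jars are present (absent ones read None)
- jar2: brown glass sample jar with a white cap, upright, 40 mm in diameter, 45 mm high, about 60 g, heavy at the foot; origin at the centre of its underside; two to four such jars are present (absent ones read None)
- jar3: brown glass sample jar with a white cap, upright, 40 mm in diameter, 45 mm high, about 60 g, heavy at the foot; origin at the centre of its underside; two to four such jars are present (absent ones read None)
- mat: black rubber mat, fixed, 210 x 210 x 4 mm; origin at the centre of its underside
- pot: bystander: squat pot, 52 mm wide, 34 mm high
- beaker: bystander: clear beaker, 54 mm wide, 60 mm high
- marker: bystander: black marker pen lying down, 130 mm long
- pipette: bystander: pipette lying down, 240 mm long, 30 mm thick

How it is judged:
By the outcome, as a careful person would: the job done as asked, in the order asked, and still so for the second after the job is handed in, with the robot touching nothing.
Of jar0, jar1, jar2, jar3 only 2 to 4 are there at a start; the rules pass over those that are not, and their reading is None.
At some moment in a run one of jar0, jar1, jar2, jar3 may be knocked a few centimetres aside while the robot is not near it.
Once in a run the grip may slacken for a moment while it holds something.
It also fails if it takes over 210 s, if anything falls off the work surface, if the arm or the gripper's body presses on something with over 40 N, if the wrist force passes 120 N, or if a joint passes its speed limit or range.

## Working session

There is one attempt and no reset: what is moved stays moved. The work goes in short steps, Python scripts to look and compute and a tool call to move; the robot and the scene stay as the last step left them, time stands still between calls to the robot, and variables do not carry over. Pictures are saved under pics/ and viewed, at most 14 in all, crops included, and the job is handed in when it is done.

Besides the shell and the picture viewer there is one more tool, called after ">>>" in YAML: its name, and indented under it one key for each argument. send_rows: Moves the arm, as the interface text tells. Its arguments: {"type":"object","properties":{"commands":{"type":"array","items":{"type":"number"}},"squeeze":{"type":"number"}},"required":["commands"]}

```bash
ls; mkdir -p pics
python3 - <<'E'
from station import *
import cv2,numpy as np
o=get_obs();print(o,tip_reach)
ims=[]
for n in("scene","side"):
    p,d=snapshot(n);np.savez(f"pics/{n}0.npz",p=p,d=d);cv2.imwrite(f"pics/{n}0.png",p);c=get_calibration(n);print(n,c)
print(get_calibration("wrist"))
E
```

```text
pics
{'time_s': 0.0, 'q': array([-59.17668603,  28.75279606, -24.4525121 ,  88.89295269,
        12.6506455 ,  65.22024215, -12.04953662]), 'qvel': array([ 0.08019975,  0.00144317, -0.03311819,  0.06562193, -0.03791114,
       -0.0294236 ,  0.02639301]), 'effort': array([ 3.11689575e-06, -5.69510937e+01, -5.81641406e+00, -2.80939847e+01,
        1.05881563e-02,  1.19344558e-02, -6.02534010e-05]), 'tcp_pos': array([0.17621005, 0.62489289, 0.21555843]), 'tcp_rot': array([-1.79887393e+02, -3.13105912e-03,  1.64259291e+02]), 'contact_force': array([-1.46168455,  0.60413021, -0.25417846]), 'moment': array([ 0.03062551, -0.02184163,  0.01097751]), 'grasp_force': 0.0, 'gripper_width': 1.003450541408957} 0.019
scene {'intrinsics': array([[388.13019839,   0.        , 283.23958642],
       [  0.        , 388.13019839, 211.27037343],
       [  0.        ,   0.        ,   1.        ]]), 'R': array([[-0.38685021,  0.92207298,  0.01132877],
       [ 0.7674321 ,  0.32873434, -0.55043774],
       [-0.51126792, -0.20424289, -0.83479935]]), 't': array([ 0.18265648, -0.37171156,  1.30953041])}
side {'i
[... 196 characters left out ...]
38757633, -0.01298763],
       [-0.29515491, -0.67943631, -0.67175135],
       [ 0.25153066,  0.62301757, -0.74066284]]), 't': array([-0.49236151,  0.22998649,  1.02125863])}
{'intrinsics': array([[337.73224588,   0.        , 284.59973654],
       [  0.        , 337.73224588, 208.92007209],
       [  0.        ,   0.        ,   1.        ]]), 'T_tool_cam': array([[-8.14438648e-04, -9.61797134e-01, -2.73761957e-01,
         6.85628285e-02],
       [ 9.99999254e-01, -1.03256043e-03,  6.52667841e-04,
        -9.28906836e-04],
       [-9.10409825e-04, -2.73761221e-01,  9.61797258e-01,
        -1.57621736e-01],
       [ 0.00000000e+00,  0.00000000e+00,  0.00000000e+00,
         1.00000000e+00]])}
```

View pics/scene0.png

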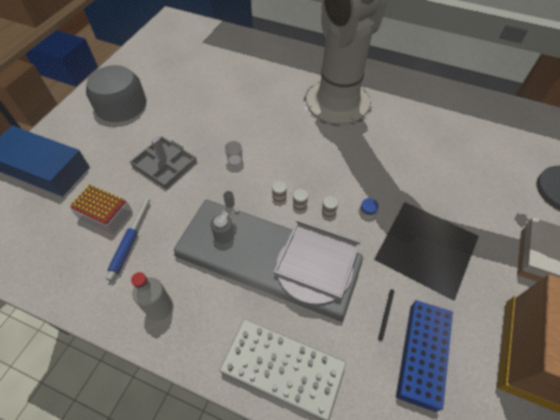

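View pics/side0.png

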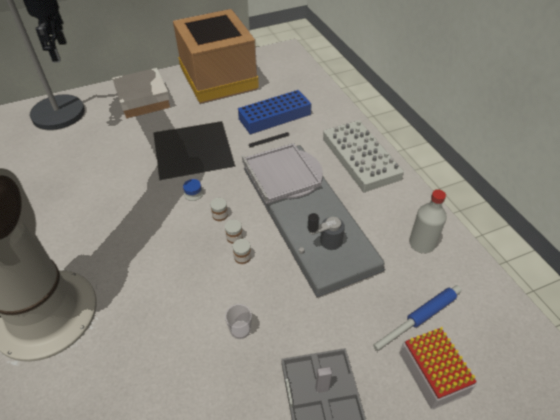

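```bash
cat > h.py <<'E'
from station import *
import cv2,numpy as np
from scipy.spatial.transform import Rotation as Ro
def cloud(n,save=None):
    o=get_obs();p,d=snapshot(n)
    c=get_calibration(n);K=c["intrinsics"]
    v,u=np.indices(d.shape)
    X=np.stack([(u-K[0,2])*d/K[0,0],(v-K[1,2])*d/K[1,1],d],-1)
    if n=="wrist":
        T=c["T_tool_cam"];X=X@T[:3,:3].T+T[:3,3]
        R=Ro.from_euler("xyz",o["tcp_rot"],degrees=True).as_matrix();X=X@R.T+o["tcp_pos"]
    else: X=(X-c["t"])@c["R"]
    X[d==0]=np.nan
    if save: cv2.imwrite(save,p)
    return p,X
def ortho(cl,x0,x1,y0,y1,s,zmax=0.3):
    # image: rows = x decreasing (x up), cols = y decreasing (y left)
    H,W=int((x1-x0)/s),int((y1-y0)/s);im=np.zeros((H,W,3),np.uint8);z=np.full((H,W),-9.)
    for p,X in cl:
        q=X.reshape(-1,3);c=p.reshape(-1,3);ok=np.isfinite(q).all(1)&(q[:,2]<zmax);q,c=q[ok],c[ok]
        o=np.argsort(q[:,2]);q,c=q[o],c[o]
        i=((x1-q[:,0])/s).astype(int);j=((y1-q[:,1])/s).astype(int)
        ok=(i>=0)&(i<H)&(j>=0)&(j<W);i,j,q,c=i[ok],j[ok],q[ok],c[ok]
        m=q[:,2]>=z[i,j]-.003;im[i[m],j[m]]=c[m];z[i[m],j[m]]=q[m,2]
    return im,z
E
python3 - <<'E'
from h import *
a=cloud("scene");b=cloud("side")
im,z=ortho([a,b],0.1,0.9,-0.7,0.5,.002)
im2=im.copy();cv2.imwrite("pics/ortho0.png",cv2.resize(im,(800,533)))
np.savez("pics/c0.npz",pa=a[0],Xa=a[1],pb=b[0],Xb=b[1])
for n,(p,X) in (("scene",a),("side",b)):
  for z0,z1,nm in ((.035,.055,"jars/60"),(.055,.075,"plat"),(.09,.16,"tall")):
    m=((X[...,2]>z0)&(X[...,2]<z1)&(X[...,0]>.15)&(X[...,0]<.95)&(abs(X[...,1])<.75)).astype(np.uint8)
    k,l,s,_=cv2.connectedComponentsWithStats(m)
    for i in range(1,k):
      if s[i,4]>25: 
        q=X[l==i];print(n,nm,s[i].tolist(),np.median(q,0).round(3),q[:,:2].min(0).round(3),q[:,:2].max(0).round(3))
E
```

```text
scene jars/60 [91, 87, 53, 27, 287] [ 0.355 -0.594  0.045] [ 0.25  -0.697] [ 0.387 -0.571]
scene jars/60 [171, 139, 12, 9, 29] [ 0.407 -0.368  0.039] [ 0.402 -0.392] [ 0.413 -0.347]
scene jars/60 [225, 142, 18, 17, 155] [ 0.367 -0.2    0.045] [ 0.345 -0.224] [ 0.397 -0.173]
scene jars/60 [156, 151, 10, 9, 46] [ 0.471 -0.378  0.045] [ 0.459 -0.392] [ 0.479 -0.374]
scene jars/60 [4, 155, 81, 35, 383] [ 0.663 -0.58   0.046] [ 0.563 -0.749] [ 0.682 -0.575]
scene jars/60 [272, 181, 15, 14, 157] [ 0.441 -0.026  0.043] [ 0.419 -0.046] [ 0.459 -0.007]
scene jars/60 [293, 189, 15, 14, 163] [0.443 0.037 0.043] [0.422 0.017] [0.463 0.056]
scene jars/60 [323, 196, 15, 14, 167] [0.435 0.118 0.043] [0.412 0.099] [0.452 0.138]
scene jars/60 [71, 200, 58, 29, 330] [ 0.718 -0.376  0.046] [ 0.644 -0.491] [ 0.728 -0.369]
scene jars/60 [174, 200, 189, 116, 6934] [ 0.661 -0.018  0.041] [ 0.545 -0.194] [0.719 0.245]
scene jars/60 [523, 220, 27, 57, 293] [0.404 0.61  0.045] [0.288 0.607] [0.433 0.66 ]
scene jars/60 [143, 293, 28, 24, 111] [ 0.86  -0.131  0.045] [ 0.821 -0.167] [ 0.878 -0.124]
scene jars/60
[... 5745 characters left out ...]
e plat [320, 234, 24, 14, 129] [ 0.619 -0.115  0.065] [ 0.606 -0.122] [ 0.653 -0.082]
side plat [225, 304, 27, 25, 168] [ 0.371 -0.197  0.059] [ 0.345 -0.226] [ 0.397 -0.173]
side plat [405, 327, 72, 71, 2638] [ 0.678 -0.436  0.06 ] [ 0.639 -0.492] [ 0.723 -0.374]
side plat [316, 379, 15, 8, 62] [ 0.462 -0.39   0.066] [ 0.453 -0.393] [ 0.475 -0.377]
side tall [179, 37, 78, 43, 1508] [0.601 0.592 0.126] [0.519 0.582] [0.72  0.749]
side tall [416, 198, 31, 32, 677] [ 0.833 -0.17   0.116] [ 0.812 -0.19 ] [ 0.872 -0.13 ]
side tall [308, 213, 37, 25, 619] [ 0.614 -0.103  0.11 ] [ 0.57  -0.122] [ 0.658 -0.07 ]
side tall [317, 367, 15, 13, 151] [ 0.465 -0.386  0.104] [ 0.453 -0.393] [ 0.478 -0.375]
```

View pics/ortho0.png

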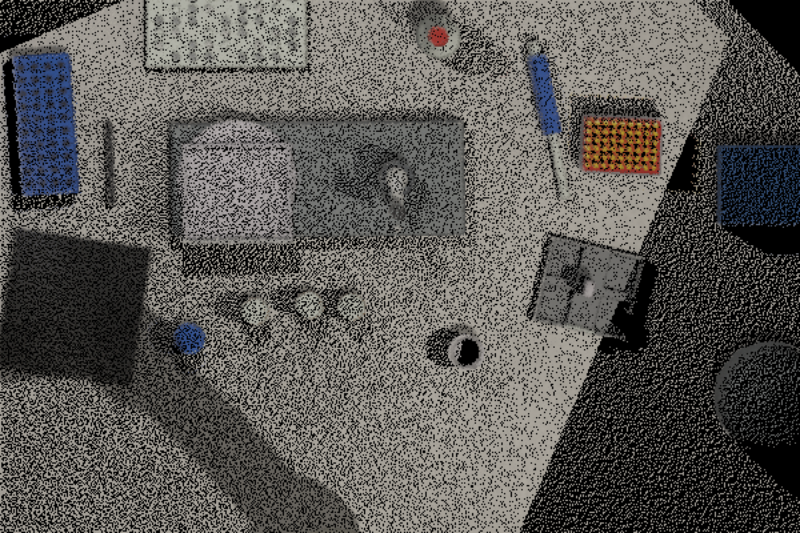

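Run:
```python
from h import *
f=np.load("pics/c0.npz")
P=[("scene",f["pa"],f["Xa"]),("side",f["pb"],f["Xb"])]
def rect(q): 
    r=cv2.minAreaRect((q[:,:2]*1000).astype(np.float32));return [np.round(x,1) for x in r]
for n,p,X in P:
    x,y,z=X[...,0],X[...,1],X[...,2];s=p.astype(int)
    m=(z>.037)&(z<.047)&(x>.53)&(x<.735)&(y>-.21)&(y<.26)
    print(n,"housing",rect(X[m]))
    m=(z>.061)&(z<.085)&(x>.5)&(x<.74)&(y>.02)&(y<.27);print("rims",rect(X[m]),np.percentile(z[m],[5,50,95]))
    m=(z>.071)&(z<.085)&(x>.5)&(x<.74)&(y>.02)&(y<.27);print("bar",rect(X[m]),m.sum())
    m=(z>.145)&(z<.160)&(x>.5)&(x<.75)&(y>-.2)&(y<.0);print("knobtop",X[m].mean(0).round(4),m.sum(),rect(X[m]))
    m=(z>.115)&(z<.145)&(x>.5)&(x<.75)&(y>-.2)&(y<.0);print("knob side/hub?",rect(X[m]),m.sum())
    m=(z>.090)&(z<.115)&(x>.5)&(x<.75)&(y>-.2)&(y<.0);print("post",rect(X[m]),m.sum())
    m=(z>.018)&(z<.03)&(x>.37)&(x<.56)&(y>-.48)&(y<-.29);print("traywall",rect(X[m]),m.sum())
    m=(z>.030)&(z<.05)&(x>.37)&(x<.43)&(y>-.48)&(y<-.29);print("label",rect(X[m]),m.sum())
    m=(z>.098)&(z<.115)&(x>.4)&(x<.53)&(y>-.45)&(y<-.32);print("handle",rect(X[m]),m.sum())
    m=(z>.0)&(z<.01)&(x>.25)&(x<.62)&(y>.24)&(y<.55)&(s.sum(-1)<150);print("mat",rect(X[m]),m.sum())
    g=(p[m].sum(-1)).mean();print(g)
```

```text
scene housing [array([633.6,  25.7]), array([171.7, 436.3]), np.float64(0.7)]
rims [array([608.8, 144.4]), array([153.3, 164. ]), np.float64(0.8)] [0.0612237  0.0663771  0.07688541]
bar [array([537.1, 143.6]), array([ 10.2, 162.9]), np.float64(1.0)] 211
knobtop [ 0.5834 -0.0941  0.1498] 75 [array([582.8, -95.1]), array([22. , 22.5]), np.float64(71.2)]
knob side/hub? [array([587.1, -91.4]), array([12.2, 23.4]), np.float64(38.5)] 74
post [array([624.5, -96.9]), array([67.8, 49.8]), np.float64(21.9)] 411
traywall [array([ 466.7, -384. ]), array([145.5, 128.8]), np.float64(76.9)] 812
label [array([ 407. , -369.2]), array([46.8,  5.7]), np.float64(77.7)] 36
handle [array([ 467.1, -382.1]), array([13.9, 23.1]), np.float64(72.5)] 40
mat [array([440. , 389.6]), array([203.9, 201.1]), np.float64(82.2)] 2269
138.28294402820626
side housing [array([629.6,  22.8]), array([169.6, 438.7]), np.float64(0.7)]
rims [array([609.6, 144.7]), array([152. , 170.4]), np.float64(0.5)] [0.0611704  0.06336619 0.07749813]
bar [array([607.8, 144.7]), array([148.3, 169.2]), np.float64(0.0)] 164
knobtop [ 0.581  -0.0975  0.1508] 94 [array([581.7, -97.2]), array([22.3, 23.2]), np.float64(62.0)]
knob side/hub? [array([ 578.8, -103.1]), array([10.7, 21.9]), np.float64(65.3)] 95
post [array([ 618.8, -101.8]), array([82.2, 51.7]), np.float64(24.9)] 430
traywall [array([ 467. , -380.4]), array([136.8, 128.6]), np.float64(76.8)] 2018
label [array([ 405.5, -369.9]), array([46.1,  4.1]), np.float64(76.6)] 74
handle [array([ 465.4, -384. ]), array([14.4, 23.5]), np.float64(79.8)] 120
mat [array([479.7, 382.9]), array([208.5, 286.3]), np.float64(81.2)] 3189
122.15428033866417
```

```bash
cat >> h.py <<'E'
def rot(yaw,lean=0): return Ro.from_euler("z",yaw,degrees=True)*Ro.from_euler("x",180,degrees=True)*Ro.from_euler("y",lean,degrees=True)
def plan(wps,start=None):
    """wps: list of (pos,yaw,lean,nrows,claw); prints calls of 5 rows"""
    o=get_obs()
    p0,R0=(o["tcp_pos"],Ro.from_euler("xyz",o["tcp_rot"],degrees=True)) if start is None else (np.array(start[0]),rot(*start[1:]))
    seq=[]
    for pos,yaw,lean,n,claw in wps:
        R1=rot(yaw,lean);rv=(R0.inv()*R1).as_rotvec();pos=np.array(pos,float)
        for k in range(1,n+1):
            t=k/n;s=t*t*(3-2*t) if n>2 else t
            seq.append((p0+s*(pos-p0),R0*Ro.from_rotvec(rv*s),claw))
        p0,R0=pos,R1
    o=get_obs();c=(o["tcp_pos"],Ro.from_euler("xyz",o["tcp_rot"],degrees=True)) if start is None else (np.array(start[0]),rot(*start[1:]))
    for i in range(0,len(seq),5):
        L=[]
        for p,R,cl in seq[i:i+5]:
            d=c[1].inv().apply(p-c[0])/.03;r=np.degrees((c[1].inv()*R).as_rotvec())/5
            L+=[*(np.round(np.r_[d,r],2)+0.).tolist(),cl]
        print(L);c=seq[min(i+4,len(seq)-1)][:2]
def obs():
    o=get_obs();print(round(o["time_s"],2),o["tcp_pos"].round(4),o["tcp_rot"].round(2),"F",o["contact_force"].round(1),"w",round(o["gripper_width"],3),"g",round(o["grasp_force"],1),"q",o["q"].round(0))
E
python3 -c "
from h import *
plan([((.4325,.118,.15),90,-12,20,-1),((.4325,.118,.043),90,-12,6,-1)])"
```

```text
[-0.09, -0.1, 0.02, 0.01, -0.01, 0.11, -1, -0.36, -0.39, 0.06, 0.04, -0.06, 0.41, -1, -0.78, -0.85, 0.13, 0.09, -0.12, 0.9, -1, -1.33, -1.45, 0.23, 0.16, -0.21, 1.54, -1, -2.0, -2.18, 0.35, 0.24, -0.32, 2.31, -1]
[-0.91, -0.66, 0.17, 0.09, -0.12, 0.88, -1, -1.92, -1.39, 0.36, 0.19, -0.26, 1.86, -1, -2.99, -2.16, 0.56, 0.3, -0.4, 2.9, -1, -4.11, -2.97, 0.77, 0.41, -0.55, 3.98, -1, -5.25, -3.8, 0.99, 0.53, -0.7, 5.09, -1]
[-1.37, -0.25, 0.32, 0.12, -0.15, 1.11, -1, -2.71, -0.49, 0.63, 0.23, -0.3, 2.19, -1, -3.99, -0.72, 0.93, 0.34, -0.45, 3.23, -1, -5.19, -0.94, 1.21, 0.44, -0.58, 4.2, -1, -6.29, -1.14, 1.46, 0.53, -0.7, 5.09, -1]
[-0.92, 0.26, 0.28, 0.08, -0.11, 0.77, -1, -1.68, 0.48, 0.51, 0.15, -0.2, 1.41, -1, -2.26, 0.64, 0.68, 0.2, -0.26, 1.9, -1, -2.62, 0.75, 0.8, 0.23, -0.3, 2.2, -1, -2.75, 0.78, 0.83, 0.24, -0.32, 2.31, -1]
[0.05, 0.0, 0.26, 0.0, 0.0, 0.0, -1, 0.19, 0.0, 0.9, 0.0, 0.0, 0.0, -1, 0.37, 0.0, 1.74, 0.0, 0.0, 0.0, -1, 0.55, 0.0, 2.58, 0.0, 0.0, 0.0, -1, 0.69, 0.0, 3.23, 0.0, 0.0, 0.0, -1]
[0.05, 0.0, 0.26, 0.0, 0.0, 0.0, -1]
```

>>> send_rows:
  commands: [-0.1,-0.1,0,0,0,0.1,-1,-0.4,-0.4,0.1,0,-0.1,0.4,-1,-0.8,-0.85,0.1,0.1,-0.1,0.9,-1,-1.3,-1.45,0.2,0.15,-0.2,1.5,-1,-2.0,-2.2,0.35,0.25,-0.3,2.3,-1]

```text
time_s: 0.62
tcp_pos: [0.2152, 0.5461, 0.2063]
tcp_rot: [-179.0, 1.6, 152.7]
contact_force: [1.1, 0.1, 0.8]
gripper_width: 1.003
grasp_force: 0.0
```

>>> send_rows:
  commands: [-0.9,-0.65,0.2,0.1,-0.1,0.9,-1,-1.9,-1.4,0.35,0.2,-0.25,1.85,-1,-3.0,-2.15,0.55,0.3,-0.4,2.9,-1,-4.1,-2.95,0.75,0.4,-0.55,4.0,-1,-5.25,-3.8,1.0,0.5,-0.7,5.1,-1]

```text
time_s: 1.03
tcp_pos: [0.3043, 0.3715, 0.1832]
tcp_rot: [-178.1, 5.9, 127.0]
contact_force: [0.8, 0.0, 0.1]
gripper_width: 1.001
grasp_force: 0.0
```

>>> send_rows:
  commands: [-1.35,-0.25,0.3,0.1,-0.15,1.1,-1,-2.7,-0.5,0.65,0.25,-0.3,2.2,-1,-4.0,-0.7,0.95,0.35,-0.45,3.25,-1,-5.2,-0.95,1.2,0.45,-0.6,4.2,-1,-6.3,-1.15,1.45,0.55,-0.7,5.1,-1]

```text
time_s: 1.45
tcp_pos: [0.3921, 0.1959, 0.1602]
tcp_rot: [-178.9, 10.2, 101.4]
contact_force: [0.2, 0.2, -0.3]
gripper_width: 0.999
grasp_force: 0.0
```

>>> send_rows:
  commands: [-0.9,0.25,0.3,0.1,-0.1,0.75,-1,-1.7,0.5,0.5,0.15,-0.2,1.4,-1,-2.25,0.65,0.7,0.2,-0.25,1.9,-1,-2.6,0.75,0.8,0.25,-0.3,2.2,-1,-2.75,0.8,0.85,0.25,-0.3,2.3,-1]

```text
time_s: 1.87
tcp_pos: [0.4325, 0.118, 0.1489]
tcp_rot: [-179.8, 11.8, 89.8]
contact_force: [1.1, 0.7, -0.6]
gripper_width: 1.004
grasp_force: 0.0
```

```bash
python3 -c "
from h import *
obs()
p,X=cloud('wrist','pics/w1.png')
m=(X[...,2]>.038)&(X[...,2]<.055)&(X[...,0]>.38)&(X[...,0]<.5)
k,l,s,_=cv2.connectedComponentsWithStats(m.astype(np.uint8))
for i in range(1,k):
  if s[i,4]>100: q=X[l==i];print(((q.min(0)+q.max(0))/2).round(4),q[:,:2].min(0).round(3),q[:,:2].max(0).round(3),s[i,4])
obs();plan([((.4325,.118,.043),90,-12,6,-1)])"
```

```text
1.87 [0.4325 0.118  0.1489] [-179.85   11.77   89.82] F [ 1.1  0.7 -0.6] w 1.004 g 0.0 q [-30.  15.   3. 118.  12.  53. -35.]
[0.4323 0.1167 0.0427] [0.413 0.097] [0.452 0.137] 1969
[0.4421 0.0352 0.0423] [0.423 0.015] [0.461 0.055] 1400
[ 0.4399 -0.0276  0.0424] [ 0.421 -0.047] [ 0.459 -0.008] 1108
1.92 [0.4325 0.1182 0.1489] [-179.85   11.76   89.87] F [ 0.6 -0.4 -0.6] w 0.998 g 0.0 q [-30.  15.   3. 118.  12.  53. -35.]
[0.05, 0.0, 0.26, 0.0, 0.0, 0.0, -1, 0.18, 0.0, 0.9, -0.01, -0.01, -0.01, -1, 0.36, 0.01, 1.73, -0.02, -0.02, -0.01, -1, 0.53, 0.01, 2.56, -0.03, -0.04, -0.02, -1, 0.66, 0.01, 3.2, -0.03, -0.05, -0.02, -1]
[0.05, 0.0, 0.26, 0.0, 0.0, 0.0, -1]
```

>>> send_rows:
  commands: [0.05,0,0.25,0,0,0,-1,0.2,0,0.9,0,0,0,-1,0.35,0,1.75,0,0,0,-1,0.55,0,2.6,0,0,0,-1,0.74,0,3.45,0,0,0,-1]
  squeeze: 40

```text
time_s: 2.33
tcp_pos: [0.4312, 0.1221, 0.042]
tcp_rot: [-179.9, 11.6, 90.2]
contact_force: [-0.0, 0.0, -1.1]
gripper_width: 1.002
grasp_force: 0.0
```

>>> send_rows:
  commands: [0,0,0,0,0,0,1,0,0,0,0,0,0,1,0,0,0,0,0,0,1,0,0,0,0,0,0,1,0,0,0,0,0,0,1]

```text
time_s: 2.75
tcp_pos: [0.4329, 0.1208, 0.0447]
tcp_rot: [-180.0, 11.7, 90.0]
contact_force: [-0.3, -0.1, 0.1]
gripper_width: 0.298
grasp_force: 0.0
```

>>> send_rows:
  commands: [0,0,0,0,0,0,1,0,0,0,0,0,0,1,0,0,0,0,0,0,1]

```text
time_s: 3.0
tcp_pos: [0.4322, 0.1201, 0.0438]
tcp_rot: [-179.9, 11.7, 90.0]
contact_force: [0.2, -0.8, -0.0]
gripper_width: 0.006
grasp_force: 0.0
```

Run:
```python
from h import *
obs()
def pk(x,y,T=(.467,-.383,-13.2)):
    a=np.radians(T[2]);return T[0]+x*np.cos(a)-y*np.sin(a),T[1]+x*np.sin(a)+y*np.cos(a)
P=pk(.033,.0435);print(P)
plan([((.4325,.09,.18),90,-12,8,1),((*P,.18),76.8,-12,22,1)])
```

```text
3.0 [0.4322 0.1201 0.0438] [-179.91   11.71   89.97] F [ 0.2 -0.8 -0. ] w 0.006 g 0.0 q [-31.  25.   4. 122.  14.  39. -39.]
(np.float64(0.5090613666446279), np.float64(-0.3481848964386692))
[-0.08, 0.0, -0.18, 0.0, 0.0, 0.0, 1, -0.3, 0.0, -0.66, 0.0, -0.01, 0.0, 1, -0.6, 0.0, -1.34, -0.01, -0.02, 0.0, 1, -0.95, 0.0, -2.12, -0.01, -0.03, 0.0, 1, -1.3, 0.0, -2.9, -0.01, -0.04, 0.0, 1]
[-0.31, 0.0, -0.68, 0.0, -0.01, 0.0, 1, -0.52, 0.0, -1.16, -0.01, -0.02, 0.0, 1, -0.61, 0.0, -1.34, -0.01, -0.02, 0.0, 1, -0.69, 0.02, -1.32, 0.0, -0.02, 0.01, 1, -0.94, 0.06, -1.27, 0.01, -0.02, 0.06, 1]
[-0.39, 0.07, 0.08, 0.02, 0.0, 0.07, 1, -0.91, 0.17, 0.19, 0.04, 0.0, 0.16, 1, -1.54, 0.28, 0.33, 0.06, 0.0, 0.28, 1, -2.27, 0.42, 0.48, 0.09, 0.0, 0.41, 1, -3.08, 0.57, 0.66, 0.12, 0.0, 0.56, 1]
[-0.87, 0.21, 0.18, 0.03, 0.0, 0.16, 1, -1.78, 0.42, 0.38, 0.07, 0.0, 0.32, 1, -2.72, 0.65, 0.58, 0.11, 0.0, 0.5, 1, -3.68, 0.87, 0.78, 0.14, 0.0, 0.67, 1, -4.64, 1.1, 0.99, 0.18, 0.0, 0.85, 1]
[-0.93, 0.3, 0.2, 0.04, 0.0, 0.17, 1, -1.82, 0.58, 0.39, 0.07, 0.0, 0.34, 1, -2.67, 0.85, 0.57, 0.11, 0.0, 0.5, 1, -3.45, 1.11, 0.73, 0.14, 0.0, 0.64, 1, -4.16, 1.33, 0.88, 0.16, 0.0, 0.78, 1]
[-0.6, 0.24, 0.13, 0.02, 0.0, 0.11, 1, -1.09, 0.44, 0.23, 0.04, 0.0, 0.21, 1, -1.46, 0.58, 0.31, 0.06, 0.0, 0.28, 1, -1.69, 0.68, 0.36, 0.07, 0.0, 0.32, 1, -1.78, 0.71, 0.38, 0.07, 0.0, 0.34, 1]
```

Run:
```python
from h import *
for n in ("scene","side","wrist"):
    p,X=cloud(n,f"pics/{n}2.png")
    m=(X[...,2]>.036)&(X[...,2]<.055)&(X[...,0]>.36)&(X[...,0]<.5)&(X[...,1]>-.12)&(X[...,1]<.26)
    k,l,s,_=cv2.connectedComponentsWithStats(m.astype(np.uint8))
    for i in range(1,k):
      if s[i,4]>60: q=X[l==i];print(n,((q.min(0)+q.max(0))/2).round(4),q.min(0).round(3),q.max(0).round(3),s[i,4])
```

```text
scene [ 0.4397 -0.0261  0.0419] [ 0.419 -0.045  0.036] [ 0.46  -0.007  0.048] 154
scene [0.4419 0.0368 0.0423] [0.422 0.017 0.036] [0.462 0.056 0.048] 157
scene [0.4326 0.1187 0.0419] [0.414 0.099 0.036] [0.452 0.138 0.047] 126
side [0.4323 0.1167 0.0427] [0.413 0.097 0.036] [0.452 0.137 0.049] 176
side [0.4415 0.0358 0.0426] [0.422 0.016 0.036] [0.461 0.056 0.049] 207
side [ 0.4389 -0.0275  0.0429] [ 0.419 -0.047  0.036] [ 0.458 -0.008  0.05 ] 227
wrist [0.4324 0.1223 0.0415] [0.413 0.108 0.036] [0.452 0.137 0.047] 2441
wrist [0.4323 0.0451 0.0417] [0.428 0.036 0.037] [0.436 0.054 0.046] 307
```

View pics/wrist2.png

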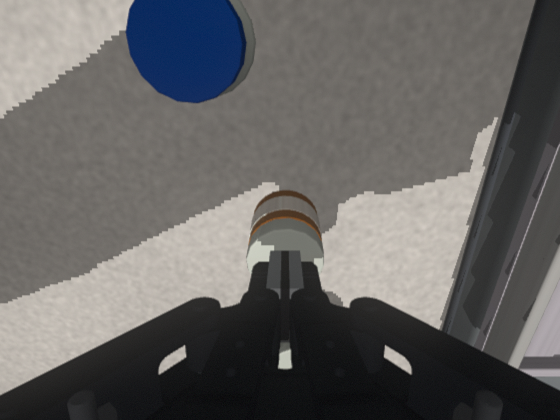

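Run:
```python
from h import *
p,X=cloud("wrist")
for v in range(190,330,8): print(v,X[v,285].round(4),X[v,310].round(4),X[v,262].round(4))
for n in ("scene","side"):
    p,Y=cloud(n)
    m=(np.abs(Y[...,0]-.432)<.05)&(np.abs(Y[...,1]-.118)<.035)&(Y[...,2]>.02)
    print(n,np.histogram(Y[m][:,2],bins=np.arange(.02,.12,.01)))
    c=get_calibration(n);q=c["R"]@np.array([.432,.12,.05])+c["t"];u=(c["intrinsics"]@q)[:2]/q[2];u=u.astype(int)
    cv2.imwrite(f"pics/{n}3.png",cv2.resize(p[u[1]-50:u[1]+40,u[0]-50:u[0]+50],None,fx=4,fy=4))
a,b=[cv2.imread(f"pics/{n}3.png") for n in ("scene","side")];cv2.imwrite("pics/both3.png",np.hstack([a,b]))
```

```text
190 [4.326e-01 1.358e-01 4.000e-04] [ 4.475e-01  1.355e-01 -2.000e-04] [4.189e-01 1.358e-01 4.000e-04]
198 [0.4326 0.1367 0.0133] [ 4.477e-01  1.302e-01 -2.000e-04] [0.4188 0.1306 0.0006]
206 [0.4326 0.1368 0.0233] [0.4469 0.1307 0.0115] [0.4197 0.1321 0.0141]
214 [0.4326 0.1358 0.0305] [0.4462 0.1316 0.0226] [0.4203 0.1325 0.0243]
222 [0.4327 0.1357 0.0385] [0.4457 0.1312 0.0307] [0.4208 0.1322 0.0323]
230 [0.4327 0.1353 0.0455] [0.4452 0.1309 0.0383] [0.4213 0.1322 0.0403]
238 [0.4327 0.1308 0.0455] [0.4448 0.1301 0.0444] [0.4215 0.1306 0.0452]
246 [0.4327 0.1267 0.0462] [0.4449 0.126  0.0452] [0.4214 0.1259 0.0451]
254 [0.4327 0.1344 0.0638] [0.4451 0.1208 0.0447] [0.4212 0.1214 0.0454]
262 [0.4327 0.136  0.0718] [0.4435 0.1307 0.0646] [0.4227 0.1305 0.0644]
270 [0.4327 0.1375 0.079 ] [0.4429 0.1326 0.0726] [0.4232 0.1318 0.0716]
278 [0.4327 0.1391 0.0857] [0.4425 0.134  0.0794] [0.4238 0.134  0.0795]
286 [0.4327 0.1398 0.0909] [0.442  0.1353 0.0856] [0.4241 0.1349 0.0851]
294 [0.4327 0.1386 0.0937] [0.4408 0.1446 0.1004] [0.4253 0.1442 0.0999]
302 [0.4327 0.1348 0.0935] [0.4406 0.1434 0.1028] [0.4256 0.1441 0.1035]
310 [0.4327 0.1324 0.095 ] [0.4403 0.1442 0.107 ] [0.4258 0.1446 0.1075]
318 [0.4327 0.1288 0.0951] [0.44   0.1457 0.1118] [0.426  0.1448 0.1108]
326 [0.4327 0.1249 0.0952] [nan nan nan] [0.4269 0.1521 0.1208]
scene (array([ 39,  32, 113,   2,  10,  10,   1,   0,   9]), array([0.02, 0.03, 0.04, 0.05, 0.06, 0.07, 0.08, 0.09, 0.1 , 0.11]))
side (array([ 50,  44, 158,   0,  23,  39,  44,  37,  88]), array([0.02, 0.03, 0.04, 0.05, 0.06, 0.07, 0.08, 0.09, 0.1 , 0.11]))
```

View pics/both3.png

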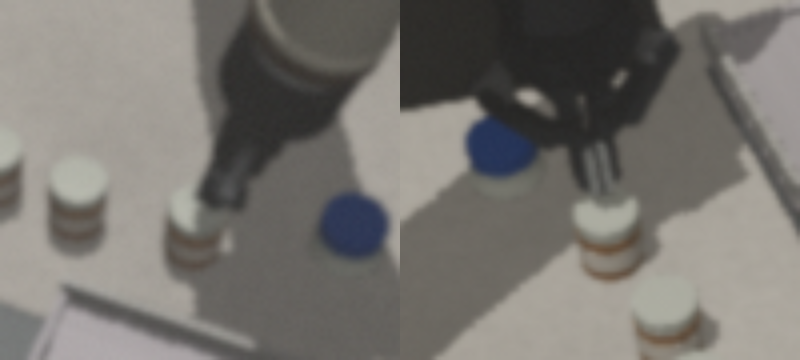

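```bash
python3 - <<'E'
s=open('h.py').read()
s=s.replace('    seq=[]\n','    OFF=np.array([0,0,.036]);p0=p0-R0.apply(OFF)\n    seq=[]\n',1)
s=s.replace('for p,R,cl in seq[i:i+5]:','for p,R,cl in seq[i:i+5]:\n            p=p+R.apply(OFF)')
s=s.replace('c=seq[min(i+4,len(seq)-1)][:2]','e=seq[min(i+4,len(seq)-1)];c=(e[0]+e[1].apply(OFF),e[1])')
s+='''
def pk(x,y,T=(.467,-.383,-13.2)):
    a=np.radians(T[2]);return T[0]+x*np.cos(a)-y*np.sin(a),T[1]+x*np.sin(a)+y*np.cos(a)
'''
open('h.py','w').write(s)
E
python3 -c "
from h import *
plan([((.4325,.117,.12),90,-12,5,-1),((.4325,.117,.12),90,-12,1,-1),((.4325,.117,.12),90,-12,1,-1),((.4325,.117,.12),90,-12,1,-1),((.4325,.117,.12),90,-12,2,-1),((.4325,.117,.055),90,-12,5,-1)])"
```

```text
[-0.06, 0.0, -0.13, 0.0, -0.01, 0.0, -1, -0.22, 0.01, -0.45, -0.01, -0.02, 0.0, -1, -0.4, 0.01, -0.83, -0.02, -0.03, 0.0, -1, -0.56, 0.02, -1.15, -0.03, -0.05, 0.0, -1, -0.62, 0.02, -1.29, -0.03, -0.05, 0.0, -1]
[0.0, 0.0, 0.0, 0.0, 0.0, 0.0, -1, 0.0, 0.0, 0.0, 0.0, 0.0, 0.0, -1, 0.0, 0.0, 0.0, 0.0, 0.0, 0.0, -1, 0.0, 0.0, 0.0, 0.0, 0.0, 0.0, -1, 0.0, 0.0, 0.0, 0.0, 0.0, 0.0, -1]
[0.05, 0.0, 0.22, 0.0, 0.0, 0.0, -1, 0.16, 0.0, 0.75, 0.0, 0.0, 0.0, -1, 0.29, 0.0, 1.37, 0.0, 0.0, 0.0, -1, 0.4, 0.0, 1.9, 0.0, 0.0, 0.0, -1, 0.45, 0.0, 2.12, 0.0, 0.0, 0.0, -1]
```

>>> send_rows:
  commands: [-0.05,0,-0.15,0,0,0,-1,-0.2,0,-0.45,0,0,0,-1,-0.4,0,-0.85,0,0,0,-1,-0.55,0,-1.15,0,0,0,-1,-0.6,0,-1.3,0,0,0,-1]

```text
time_s: 3.72
tcp_pos: [0.4328, 0.1099, 0.0869]
tcp_rot: [-180.0, 11.7, 89.9]
contact_force: [-0.6, -0.8, 0.2]
gripper_width: 0.709
grasp_force: 0.0
```

>>> send_rows:
  commands: [0,0,0,0,0,0,-1,0,0,0,0,0,0,-1,0,0,0,0,0,0,-1,0,0,0,0,0,0,-1,0,0,0,0,0,0,-1]

```text
time_s: 4.13
tcp_pos: [0.4315, 0.1102, 0.0846]
tcp_rot: [-179.8, 11.8, 90.0]
contact_force: [0.8, 0.3, -0.4]
gripper_width: 1.001
grasp_force: 0.0
```

>>> send_rows:
  commands: [0.05,0,0.2,0,0,0,-1,0.15,0,0.75,0,0,0,-1,0.3,0,1.35,0,0,0,-1,0.4,0,1.9,0,0,0,-1,0.45,0,2.1,0,0,0,-1]

```text
time_s: 4.55
tcp_pos: [0.43, 0.11, 0.0183]
tcp_rot: [-179.7, 11.8, 90.0]
contact_force: [0.3, 0.0, -0.9]
gripper_width: 0.998
grasp_force: 0.0
```

Run:
```python
from h import *
obs()
p,X=cloud("wrist","pics/w4.png")
obs();plan([((.4325,.117,.043),90,-12,5,-1)])
```

```text
4.55 [0.43   0.11   0.0183] [-179.66   11.84   90.04] F [ 0.3  0.  -0.9] w 0.998 g 0.0 q [-30.  28.   4. 123.  15.  36. -39.]
4.6 [0.4298 0.1099 0.0182] [-179.62   11.86   90.05] F [-0.4 -0.5 -0. ] w 0.999 g 0.0 q [-30.  28.   4. 123.  15.  36. -39.]
[0.01, 0.01, 0.04, -0.01, 0.0, 0.0, -1, 0.02, 0.03, 0.12, -0.03, -0.01, 0.0, -1, 0.04, 0.06, 0.22, -0.05, -0.02, 0.01, -1, 0.05, 0.08, 0.31, -0.07, -0.02, 0.01, -1, 0.06, 0.09, 0.34, -0.07, -0.03, 0.01, -1]
```

View pics/w4.png

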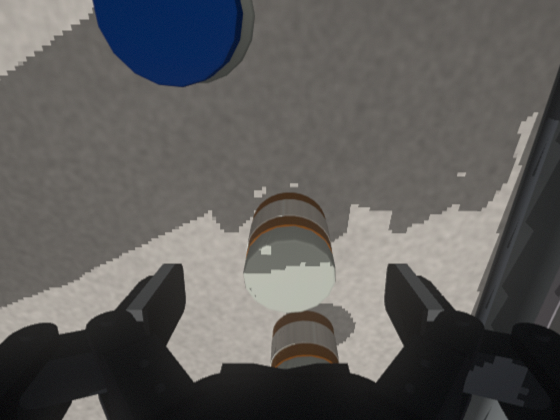

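>>> send_rows:
  commands: [0,0,0.1,0,0,0,-1,0.05,0.05,0.25,0,0,0,-1,0.05,0.05,0.35,0,0,0,1,0.05,0.05,0.35,0,0,0,1,0.05,0.05,0.35,0,0,0,1]

```text
time_s: 5.02
tcp_pos: [0.4334, 0.11, 0.0104]
tcp_rot: [-179.9, 11.7, 90.0]
contact_force: [0.0, 0.2, -0.0]
gripper_width: 0.602
grasp_force: 0.0
```

>>> send_rows:
  commands: [0,0,0,0,0,0,1,0,0,0,0,0,0,1,0,0,0,0,0,0,1,0,0,0,0,0,0,1,0,0,0,0,0,0,1]

```text
time_s: 5.43
tcp_pos: [0.4335, 0.1101, 0.0107]
tcp_rot: [-179.9, 11.7, 90.0]
contact_force: [-0.8, 0.0, 5.9]
gripper_width: 0.452
grasp_force: 40.2
```

Run:
```python
from h import *
obs()
P=pk(.033,.0435);print(P)
plan([((.4325,.09,.18),90,-12,7,1),((*P,.18),76.8,-12,18,1)])
```

```text
5.43 [0.4335 0.1101 0.0107] [-179.89   11.73   89.98] F [-0.8  0.   5.9] w 0.452 g 40.2 q [-30.  29.   4. 122.  15.  35. -39.]
(np.float64(0.5090613666446279), np.float64(-0.3481848964386692))
[-0.1, 0.0, -0.23, 0.0, 0.0, 0.0, 1, -0.36, -0.01, -0.83, 0.0, -0.01, 0.0, 1, -0.71, -0.02, -1.65, -0.01, -0.02, 0.0, 1, -1.1, -0.02, -2.54, -0.01, -0.03, 0.0, 1, -1.45, -0.03, -3.36, -0.02, -0.04, 0.0, 1]
[-0.26, 0.0, -0.6, 0.0, -0.01, 0.0, 1, -0.36, -0.01, -0.83, 0.0, -0.01, 0.0, 1, -0.49, 0.02, -0.8, 0.0, -0.01, 0.02, 1, -0.85, 0.08, -0.73, 0.01, -0.01, 0.09, 1, -1.42, 0.18, -0.61, 0.04, -0.01, 0.19, 1]
[-0.74, 0.14, 0.16, 0.03, 0.0, 0.13, 1, -1.63, 0.31, 0.35, 0.06, 0.0, 0.3, 1, -2.64, 0.51, 0.56, 0.1, 0.0, 0.48, 1, -3.73, 0.72, 0.79, 0.14, 0.0, 0.68, 1, -4.88, 0.94, 1.04, 0.19, 0.0, 0.89, 1]
[-1.16, 0.32, 0.25, 0.05, 0.0, 0.21, 1, -2.32, 0.64, 0.49, 0.09, 0.0, 0.43, 1, -3.45, 0.96, 0.73, 0.14, 0.0, 0.64, 1, -4.53, 1.26, 0.96, 0.18, 0.0, 0.84, 1, -5.51, 1.53, 1.17, 0.22, 0.0, 1.02, 1]
[-0.85, 0.32, 0.18, 0.03, 0.0, 0.16, 1, -1.55, 0.59, 0.33, 0.06, 0.0, 0.3, 1, -2.09, 0.8, 0.45, 0.08, 0.0, 0.4, 1, -2.44, 0.93, 0.52, 0.1, 0.0, 0.46, 1, -2.56, 0.97, 0.54, 0.1, 0.0, 0.49, 1]
```

>>> send_rows:
  commands: [-0.1,0,-0.25,0,0,0,1,-0.35,0,-0.85,0,0,0,1,-0.7,0,-1.65,0,0,0,1,-1.1,0,-2.55,0,0,0,1,-1.45,0,-3.35,0,0,0,1]

```text
time_s: 5.85
tcp_pos: [0.4332, 0.0873, 0.119]
tcp_rot: [-179.8, 11.7, 90.0]
contact_force: [0.4, 0.6, -0.6]
gripper_width: 0.453
grasp_force: 40.3
```

>>> send_rows:
  commands: [-0.25,0,-0.6,0,0,0,1,-0.35,0,-0.85,0,0,0,1,-0.5,0,-0.8,0,0,0,1,-0.85,0.1,-0.75,0,0,0.1,1,-1.4,0.2,-0.6,0.05,0,0.2,1]

```text
time_s: 6.27
tcp_pos: [0.4389, 0.0508, 0.1425]
tcp_rot: [-179.7, 11.7, 89.1]
contact_force: [0.3, 0.4, 0.1]
gripper_width: 0.452
grasp_force: 40.3
```

>>> send_rows:
  commands: [-0.75,0.15,0.15,0,0,0.15,1,-1.65,0.3,0.35,0.05,0,0.3,1,-2.65,0.5,0.55,0.1,0,0.5,1,-3.75,0.7,0.8,0.15,0,0.7,1,-4.9,0.95,1.05,0.2,0,0.9,1]

```text
time_s: 6.68
tcp_pos: [0.4636, -0.1022, 0.1407]
tcp_rot: [-179.5, 11.8, 84.4]
contact_force: [0.4, 0.8, -0.8]
gripper_width: 0.451
grasp_force: 40.3
```

>>> send_rows:
  commands: [-1.15,0.3,0.25,0.05,0,0.2,1,-2.3,0.65,0.5,0.1,0,0.45,1,-3.45,0.95,0.75,0.15,0,0.65,1,-4.55,1.25,0.95,0.2,0,0.85,1,-5.5,1.55,1.15,0.2,0,1.0,1]

```text
time_s: 7.1
tcp_pos: [0.4927, -0.2762, 0.1402]
tcp_rot: [-179.6, 11.9, 79.1]
contact_force: [-0.1, -1.1, -0.6]
gripper_width: 0.456
grasp_force: 40.3
```

>>> send_rows:
  commands: [-0.85,0.3,0.2,0.05,0,0.15,1,-1.55,0.6,0.35,0.05,0,0.3,1,-2.1,0.8,0.45,0.1,0,0.4,1,-2.45,0.95,0.5,0.1,0,0.45,1,-2.55,0.95,0.55,0.1,0,0.5,1]

```text
time_s: 7.52
tcp_pos: [0.5067, -0.3577, 0.1401]
tcp_rot: [-179.7, 11.9, 76.6]
contact_force: [0.1, 0.4, -0.5]
gripper_width: 0.45
grasp_force: 40.3
```

```bash
cat >> h.py <<'E'
def blobs(n,z0,z1,x0,x1,y0,y1,mn=60):
    p,X=cloud(n)
    m=(X[...,2]>z0)&(X[...,2]<z1)&(X[...,0]>x0)&(X[...,0]<x1)&(X[...,1]>y0)&(X[...,1]<y1)
    k,l,s,_=cv2.connectedComponentsWithStats(m.astype(np.uint8))
    for i in range(1,k):
      if s[i,4]>mn:
        q=X[l==i];r=cv2.minAreaRect((q[:,:2]*1000).astype(np.float32));print(n,((q.min(0)+q.max(0))/2).round(4),q.min(0).round(3),q.max(0).round(3),s[i,4],[np.round(t,1).tolist() for t in r])
E
python3 - <<'E'
from h import *
obs()
p,X=cloud("wrist","pics/w5.png")
blobs("scene",.018,.03,.37,.56,-.48,-.29);blobs("side",.018,.03,.37,.56,-.48,-.29);blobs("side",.098,.115,.4,.53,-.45,-.32,30)
for z0,z1 in ((.1,.14),(.14,.16)): blobs("side",z0,z1,.45,.57,-.42,-.28,20)
blobs("scene",.1,.16,.45,.57,-.42,-.28,20)
blobs("wrist",.018,.03,.37,.56,-.48,-.25)
P=pk(.033,.0435)
plan([((*P,.10),76.8,-12,6,1),((*P,.055),76.8,-12,6,1)])
E
```

```text
7.52 [ 0.5067 -0.3577  0.1401] [-179.7    11.88   76.55] F [ 0.1  0.4 -0.5] w 0.45 g 40.3 q [ 12.  28.  18. 102.   5.  49.  11.]
scene [ 0.4667 -0.3835  0.024 ] [ 0.389 -0.467  0.018] [ 0.544 -0.3    0.03 ] 763 [[466.4, -383.8], [146.6, 130.1], 77.3]
side [ 0.4688 -0.3807  0.0239] [ 0.394 -0.462  0.018] [ 0.543 -0.3    0.03 ] 1997 [[467.0, -380.5], [137.7, 128.4], 76.8]
side [ 0.4655 -0.3844  0.1035] [ 0.453 -0.392  0.098] [ 0.478 -0.377  0.109] 121 [[465.5, -384.3], [14.0, 23.9], 78.9]
side [ 0.505  -0.3541  0.1334] [ 0.489 -0.366  0.127] [ 0.521 -0.343  0.14 ] 53 [[502.0, -357.2], [12.4, 36.5], 58.9]
side [ 0.4656 -0.3838  0.1048] [ 0.453 -0.392  0.1  ] [ 0.478 -0.375  0.109] 114 [[465.7, -384.4], [14.3, 23.5], 71.3]
side [ 0.507 -0.355  0.15 ] [ 0.49  -0.366  0.14 ] [ 0.524 -0.344  0.16 ] 115 [[504.4, -358.1], [14.1, 37.2], 66.8]
scene [ 0.5169 -0.3406  0.1445] [ 0.498 -0.357  0.129] [ 0.536 -0.324  0.16 ] 137 [[519.3, -336.8], [19.6, 41.4], 43.9]
wrist [ 0.4669 -0.3726  0.024 ] [ 0.389 -0.444  0.018] [ 0.545 -0.302  0.03 ] 6728 [[466.6, -385.4], [142.6, 128.4], 76.7]
[0.03, 0.0, 0.19, 0.0, 0.0, 0.0, 1, 0.12, 0.0, 0.65, -0.01, -0.01, 0.0, 1, 0.23, -0.01, 1.26, -0.02, -0.02, 0.0, 1, 0.34, -0.01, 1.87, -0.03, -0.04, 0.0, 1, 0.42, -0.01, 2.33, -0.03, -0.04, 0.0, 1]
[0.03, 0.0, 0.19, 0.0, 0.0, 0.0, 1, 0.06, 0.0, 0.3, 0.0, 0.0, 0.0, 1, 0.12, 0.0, 0.57, 0.0, 0.0, 0.0, 1, 0.19, 0.0, 0.92, 0.0, 0.0, 0.0, 1, 0.27, 0.0, 1.27, 0.0, 0.0, 0.0, 1]
[0.06, 0.0, 0.27, 0.0, 0.0, 0.0, 1, 0.08, 0.0, 0.38, 0.0, 0.0, 0.0, 1]
```

View pics/w5.png

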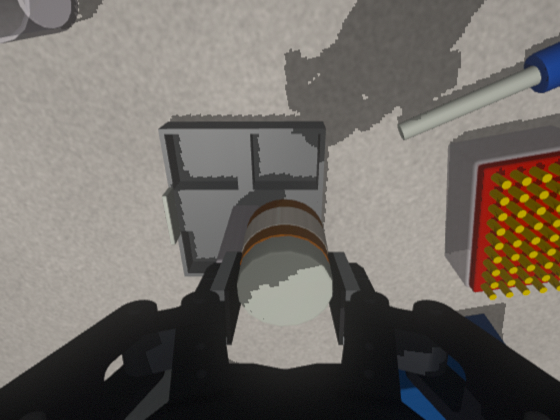

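>>> send_rows:
  commands: [0.05,0,0.2,0,0,0,1,0.1,0,0.65,0,0,0,1,0.25,0,1.25,0,0,0,1,0.35,0,1.85,0,0,0,1,0.45,0,2.5,0,0,0,1]

```text
time_s: 8.33
tcp_pos: [0.5079, -0.3565, 0.0648]
tcp_rot: [-179.9, 11.8, 76.7]
contact_force: [-0.2, -0.8, -0.9]
gripper_width: 0.446
grasp_force: 40.3
```

>>> send_rows:
  commands: [0.05,0,0.3,0,0,0,1,0.1,0,0.6,0,0,0,1,0.2,0,0.9,0,0,0,1,0.25,0,1.2,0,0,0,1,0.3,0,1.4,0,0,0,1]

```text
time_s: 8.75
tcp_pos: [0.5074, -0.3567, 0.0218]
tcp_rot: [-179.8, 11.8, 76.7]
contact_force: [-0.6, -0.3, -0.6]
gripper_width: 0.453
grasp_force: 40.3
```

>>> send_rows:
  commands: [0.05,0,0.15,0,0,0,1,0.05,0,0.25,0,0,0,1,0.05,0,0.25,0,0,0,1]

```text
time_s: 9.0
tcp_pos: [0.5075, -0.3564, 0.0158]
tcp_rot: [-179.8, 11.8, 76.7]
contact_force: [-2.7, 4.3, 8.3]
gripper_width: 0.455
grasp_force: 41.0
```

Run:
```python
from h import *
obs();print(pk(.033,.0435))
```

```text
9.0 [ 0.5075 -0.3564  0.0158] [-179.8    11.76   76.71] F [-2.7  4.3  8.3] w 0.455 g 41.0 q [ 14.  38.  16. 105.   3.  36.  10.]
(np.float64(0.5090613666446279), np.float64(-0.3481848964386692))
```

Run:
```python
from h import *
P=np.array([*pk(.033,.0435),.051]);up=P-rot(76.8,-12).apply([0,0,.06])
plan([(P,76.8,-12,1,-.4),(P,76.8,-12,1,-.4),(P,76.8,-12,1,-.4),(up,76.8,-12,4,-.4),((*up[:2]+np.array([0,.02]),.18),76.8,-12,3,-.4),((.442,.0355,.12),90,12,15,-1),((.442,.0355,.043),90,12,6,-1)],start=(P+rot(76.8,-12).apply([0,0,.036]),76.8,-12))
```

```text
[0.0, 0.0, 0.0, 0.0, 0.0, 0.0, -0.4, 0.0, 0.0, 0.0, 0.0, 0.0, 0.0, -0.4, 0.0, 0.0, 0.0, 0.0, 0.0, 0.0, -0.4, 0.0, 0.0, -0.31, 0.0, 0.0, 0.0, -0.4, 0.0, 0.0, -1.0, 0.0, 0.0, 0.0, -0.4]
[0.0, 0.0, -0.69, 0.0, 0.0, 0.0, -0.4, 0.0, 0.0, -1.0, 0.0, 0.0, 0.0, -0.4, 0.04, -0.04, -1.63, 0.0, 0.0, 0.0, -0.4, 0.11, -0.11, -2.8, 0.0, 0.0, 0.0, -0.4, 0.15, -0.15, -3.43, 0.0, 0.0, 0.0, -0.4]
[0.15, -0.06, 0.0, 0.0, 0.06, -0.03, -1, 0.56, -0.24, -0.02, 0.0, 0.23, -0.13, -1, 1.2, -0.51, -0.03, 0.0, 0.5, -0.28, -1, 2.03, -0.87, -0.06, 0.0, 0.84, -0.47, -1, 3.0, -1.29, -0.09, 0.0, 1.24, -0.69, -1]
[1.09, -0.4, 0.08, 0.0, 0.44, -0.25, -1, 2.25, -0.82, 0.17, 0.0, 0.91, -0.51, -1, 3.43, -1.25, 0.25, 0.0, 1.39, -0.77, -1, 4.59, -1.67, 0.34, 0.0, 1.86, -1.03, -1, 5.68, -2.07, 0.41, 0.0, 2.3, -1.28, -1]
[0.99, -0.25, 0.27, 0.0, 0.4, -0.22, -1, 1.83, -0.47, 0.49, 0.0, 0.74, -0.41, -1, 2.48, -0.64, 0.67, 0.0, 1.01, -0.56, -1, 2.91, -0.74, 0.78, 0.0, 1.18, -0.66, -1, 3.06, -0.78, 0.82, 0.0, 1.24, -0.69, -1]
[-0.04, 0.0, 0.19, 0.0, 0.0, 0.0, -1, -0.14, 0.0, 0.65, 0.0, 0.0, 0.0, -1, -0.27, 0.0, 1.26, 0.0, 0.0, 0.0, -1, -0.4, 0.0, 1.86, 0.0, 0.0, 0.0, -1, -0.49, 0.0, 2.32, 0.0, 0.0, 0.0, -1]
[-0.04, 0.0, 0.19, 0.0, 0.0, 0.0, -1]
```

>>> send_rows:
  commands: [0,0,0,0,0,0,-0.4,0,0,0,0,0,0,-0.4,0,0,0,0,0,0,-0.4,0,0,-0.3,0,0,0,-0.4,0,0,-1.0,0,0,0,-0.4]

```text
time_s: 9.42
tcp_pos: [0.5063, -0.3504, 0.0423]
tcp_rot: [-179.5, 11.8, 76.7]
contact_force: [-0.3, -0.2, 0.9]
gripper_width: 0.698
grasp_force: 0.0
```

>>> send_rows:
  commands: [0,0,-0.7,0,0,0,-0.4,0,0,-1.0,0,0,0,-0.4,0.05,-0.05,-1.65,0,0,0,-0.4,0.1,-0.1,-2.8,0,0,0,-0.4,0.15,-0.15,-3.45,0,0,0,-0.4]

```text
time_s: 9.83
tcp_pos: [0.5115, -0.325, 0.1472]
tcp_rot: [-179.9, 11.8, 76.7]
contact_force: [1.1, -1.1, 0.7]
gripper_width: 0.7
grasp_force: 0.0
```

>>> send_rows:
  commands: [0.15,-0.05,0,0,0.05,-0.05,-1,0.55,-0.25,0,0,0.25,-0.15,-1,1.2,-0.5,-0.05,0,0.5,-0.3,-1,2.05,-0.85,-0.05,0,0.85,-0.45,-1,3.0,-1.3,-0.1,0,1.25,-0.7,-1]

```text
time_s: 10.25
tcp_pos: [0.4913, -0.2275, 0.1273]
tcp_rot: [-179.1, 5.4, 80.2]
contact_force: [1.1, 1.3, 0.2]
gripper_width: 1.003
grasp_force: 0.0
```

>>> send_rows:
  commands: [1.1,-0.4,0.1,0,0.45,-0.25,-1,2.25,-0.8,0.15,0,0.9,-0.5,-1,3.45,-1.25,0.25,0,1.4,-0.75,-1,4.6,-1.65,0.35,0,1.85,-1.05,-1,5.7,-2.05,0.4,0,2.3,-1.3,-1]

```text
time_s: 10.67
tcp_pos: [0.458, -0.0492, 0.0998]
tcp_rot: [-179.1, -6.3, 86.7]
contact_force: [0.4, -0.5, -1.1]
gripper_width: 1.004
grasp_force: 0.0
```

>>> send_rows:
  commands: [1.0,-0.25,0.25,0,0.4,-0.2,-1,1.85,-0.45,0.5,0,0.75,-0.4,-1,2.5,-0.65,0.65,0,1.0,-0.55,-1,2.9,-0.75,0.8,0,1.2,-0.65,-1,3.05,-0.8,0.8,0,1.25,-0.7,-1]

```text
time_s: 11.08
tcp_pos: [0.4395, 0.0444, 0.0861]
tcp_rot: [-179.6, -12.5, 90.1]
contact_force: [0.1, 0.2, 0.2]
gripper_width: 1.0
grasp_force: 0.0
```

Run:
```python
from h import *
obs()
for n in("scene","side"): blobs(n,.036,.055,.36,.5,-.12,.2);blobs(n,.04,.06,.42,.57,-.47,-.29,20);blobs(n,.018,.03,.37,.56,-.48,-.29)
obs();plan([((.442,.0355,.043),90,12,5,-1)])
```

```text
11.08 [0.4395 0.0444 0.0861] [-179.62  -12.47   90.15] F [0.1 0.2 0.2] w 1.0 g 0.0 q [  3.  18.  -2. 124. -19.  39.  16.]
scene [ 0.4393 -0.0266  0.0415] [ 0.419 -0.046  0.036] [ 0.459 -0.007  0.047] 145 [[440.7, -27.5], [40.8, 35.7], 44.6]
scene [0.4422 0.0366 0.0424] [0.422 0.017 0.036] [0.462 0.056 0.048] 135 [[442.7, 38.9], [34.5, 40.1], 59.1]
scene [ 0.4685 -0.383   0.0497] [ 0.457 -0.392  0.04 ] [ 0.48  -0.374  0.059] 47 [[470.2, -379.4], [12.2, 24.6], 49.4]
scene [ 0.5109 -0.3472  0.0462] [ 0.491 -0.367  0.04 ] [ 0.531 -0.328  0.052] 148 [[510.5, -347.5], [39.5, 36.9], 77.0]
scene [ 0.4656 -0.3828  0.0239] [ 0.388 -0.466  0.018] [ 0.543 -0.299  0.03 ] 796 [[466.0, -383.7], [149.4, 129.6], 76.8]
side [0.4419 0.0361 0.0427] [0.422 0.015 0.036] [0.461 0.057 0.049] 200 [[441.4, 35.7], [38.8, 40.1], 26.2]
side [ 0.4387 -0.0269  0.0426] [ 0.419 -0.048  0.036] [ 0.458 -0.006  0.049] 228 [[438.6, -28.0], [40.7, 37.5], 57.8]
side [ 0.5091 -0.3485  0.0476] [ 0.489 -0.368  0.04 ] [ 0.529 -0.329  0.055] 374 [[508.9, -348.4], [38.8, 39.2], 72.0]
side [ 0.4646 -0.3853  0.05  ] [ 0.454 -0.392  0.04 ] [ 0.476 -0.378  0.06 ] 67 [[463.0, -388.8], [9.7, 24.5], 57.8]
side [ 0.4694 -0.3808  0.024 ] [ 0.394 -0.462  0.018] [ 0.544 -0.3    0.03 ] 1977 [[466.9, -380.4], [137.5, 128.8], 76.5]
11.38 [0.443  0.0412 0.0878] [-179.91  -12.31   89.96] F [-0.2 -0.5 -0.5] w 1.002 g 0.0 q [  3.  18.  -2. 124. -19.  39.  16.]
[-0.05, 0.0, 0.27, 0.0, -0.01, 0.0, -1, -0.18, -0.01, 0.92, -0.01, -0.02, 0.0, -1, -0.33, -0.02, 1.7, -0.01, -0.04, -0.01, -1, -0.46, -0.03, 2.35, -0.01, -0.06, -0.01, -1, -0.51, -0.03, 2.62, -0.02, -0.06, -0.01, -1]
```

>>> send_rows:
  commands: [-0.05,0,0.25,0,0,0,-1,-0.2,0,0.9,0,0,0,-1,-0.35,0,1.7,0,0,0,-1,-0.45,0,2.35,0,0,0,-1,-0.5,0,2.6,0,0,0,-1]

```text
time_s: 11.8
tcp_pos: [0.4407, 0.044, 0.0058]
tcp_rot: [-179.7, -12.3, 90.0]
contact_force: [-0.1, 0.0, -0.3]
gripper_width: 1.001
grasp_force: 0.0
```

>>> send_rows:
  commands: [0,0,0,0,0,0,1,0,0,0,0,0,0,1,0,0,0,0,0,0,1,0,0,0,0,0,0,1,0,0,0,0,0,0,1]

```text
time_s: 12.22
tcp_pos: [0.4434, 0.044, 0.0095]
tcp_rot: [180.0, -12.3, 90.1]
contact_force: [-1.0, -0.9, 4.5]
gripper_width: 0.453
grasp_force: 40.0
```

>>> send_rows:
  commands: [0,0,0,0,0,0,1,0,0,0,0,0,0,1,0,0,0,0,0,0,1]

```text
time_s: 12.47
tcp_pos: [0.4434, 0.0441, 0.0095]
tcp_rot: [180.0, -12.3, 90.1]
contact_force: [0.1, -0.8, 7.2]
gripper_width: 0.454
grasp_force: 40.3
```

Run:
```python
from h import *
obs()
P=np.array(pk(.033,-.0435));U=np.array(pk(.05,-.0435));print(P)
plan([((.442,.02,.18),90,12,7,1),((.52,-.25,.19),80,12,13,1),((*P,.18),76.8,12,10,1)])
```

```text
12.47 [0.4434 0.0441 0.0095] [179.99 -12.34  90.07] F [ 0.1 -0.8  7.2] w 0.454 g 40.3 q [  5.  27.  -4. 126. -22.  29.  21.]
[ 0.48919484 -0.43288626]
[0.02, 0.0, -0.25, 0.0, 0.0, 0.0, 1, 0.08, -0.01, -0.9, 0.0, -0.01, 0.0, 1, 0.17, -0.02, -1.78, 0.0, -0.03, 0.01, 1, 0.26, -0.03, -2.74, 0.0, -0.04, 0.01, 1, 0.34, -0.04, -3.63, 0.0, -0.06, 0.01, 1]
[0.06, -0.01, -0.65, 0.0, -0.01, 0.0, 1, 0.08, -0.01, -0.9, 0.0, -0.01, 0.0, 1, -0.07, 0.04, -0.93, -0.01, -0.01, 0.04, 1, -0.48, 0.16, -1.04, -0.03, -0.01, 0.13, 1, -1.1, 0.35, -1.2, -0.06, -0.01, 0.27, 1]
[-0.79, 0.26, -0.2, -0.04, 0.0, 0.18, 1, -1.69, 0.56, -0.43, -0.08, 0.0, 0.38, 1, -2.66, 0.88, -0.67, -0.13, 0.0, 0.6, 1, -3.66, 1.21, -0.92, -0.18, 0.0, 0.83, 1, -4.64, 1.53, -1.17, -0.22, 0.0, 1.05, 1]
[-0.87, 0.38, -0.22, -0.04, 0.0, 0.2, 1, -1.63, 0.72, -0.41, -0.08, 0.0, 0.38, 1, -2.23, 0.98, -0.56, -0.11, 0.0, 0.52, 1, -2.62, 1.15, -0.66, -0.13, 0.0, 0.61, 1, -2.76, 1.21, -0.7, -0.14, 0.0, 0.65, 1]
[-0.17, 0.0, -0.03, 0.0, 0.0, 0.02, 1, -0.64, 0.01, -0.1, -0.01, 0.0, 0.07, 1, -1.32, 0.01, -0.21, -0.03, 0.0, 0.14, 1, -2.15, 0.02, -0.34, -0.05, 0.0, 0.22, 1, -3.06, 0.03, -0.48, -0.07, 0.0, 0.31, 1]
[-0.9, 0.03, -0.14, -0.02, 0.0, 0.09, 1, -1.74, 0.07, -0.27, -0.04, 0.0, 0.18, 1, -2.42, 0.09, -0.38, -0.05, 0.0, 0.25, 1, -2.89, 0.11, -0.45, -0.06, 0.0, 0.3, 1, -3.06, 0.12, -0.48, -0.07, 0.0, 0.31, 1]
```

>>> send_rows:
  commands: [0,0,-0.25,0,0,0,1,0.1,0,-0.9,0,0,0,1,0.15,0,-1.8,0,0,0,1,0.25,0,-2.75,0,0,0,1,0.35,-0.05,-3.65,0,0,0,1]

```text
time_s: 12.88
tcp_pos: [0.4411, 0.0307, 0.1194]
tcp_rot: [-179.9, -12.3, 90.0]
contact_force: [0.6, 0.4, -0.5]
gripper_width: 0.448
grasp_force: 40.3
```

>>> send_rows:
  commands: [0.05,0,-0.65,0,0,0,1,0.1,0,-0.9,0,0,0,1,-0.05,0.05,-0.95,0,0,0.05,1,-0.5,0.15,-1.05,-0.05,0,0.15,1,-1.1,0.35,-1.2,-0.05,0,0.25,1]

```text
time_s: 13.3
tcp_pos: [0.4501, -0.0085, 0.1444]
tcp_rot: [-179.7, -12.4, 88.9]
contact_force: [0.7, -0.5, -0.1]
gripper_width: 0.451
grasp_force: 42.7
```

>>> send_rows:
  commands: [-0.8,0.25,-0.2,-0.05,0,0.2,1,-1.7,0.55,-0.45,-0.1,0,0.4,1,-2.65,0.9,-0.65,-0.15,0,0.6,1,-3.65,1.2,-0.9,-0.2,0,0.85,1,-4.65,1.55,-1.15,-0.2,0,1.05,1]

```text
time_s: 13.72
tcp_pos: [0.4936, -0.1557, 0.1471]
tcp_rot: [-179.5, -12.3, 83.2]
contact_force: [0.6, 0.5, -0.4]
gripper_width: 0.457
grasp_force: 42.7
```

>>> send_rows:
  commands: [-0.85,0.4,-0.2,-0.05,0,0.2,1,-1.65,0.7,-0.4,-0.1,0,0.4,1,-2.25,1.0,-0.55,-0.1,0,0.5,1,-2.6,1.15,-0.65,-0.15,0,0.6,1,-2.75,1.2,-0.7,-0.15,0,0.65,1]

```text
time_s: 14.13
tcp_pos: [0.52, -0.2448, 0.15]
tcp_rot: [-179.6, -12.3, 79.8]
contact_force: [-0.5, -0.4, 0.5]
gripper_width: 0.453
grasp_force: 42.7
```

>>> send_rows:
  commands: [-0.15,0,-0.05,0,0,0,1,-0.65,0,-0.1,0,0,0.05,1,-1.3,0,-0.2,-0.05,0,0.15,1,-2.15,0,-0.35,-0.05,0,0.2,1,-3.05,0.05,-0.5,-0.05,0,0.3,1]

```text
time_s: 14.55
tcp_pos: [0.5064, -0.3329, 0.1471]
tcp_rot: [-179.6, -12.4, 78.7]
contact_force: [0.3, 0.1, 0.2]
gripper_width: 0.451
grasp_force: 42.7
```

>>> send_rows:
  commands: [-0.9,0.05,-0.15,0,0,0.1,1,-1.75,0.05,-0.25,-0.05,0,0.2,1,-2.4,0.1,-0.4,-0.05,0,0.25,1,-2.9,0.1,-0.45,-0.05,0,0.3,1,-3.05,0.1,-0.5,-0.05,0,0.3,1]

```text
time_s: 14.97
tcp_pos: [0.4894, -0.4275, 0.1415]
tcp_rot: [-179.5, -12.2, 76.8]
contact_force: [-0.7, -0.5, -0.5]
gripper_width: 0.456
grasp_force: 42.7
```

Run:
```python
from h import *
p,X=cloud("side");obs()
P=np.array(pk(.033,-.0435))
plan([((*P,.10),76.8,12,5,1),((*P,.052),76.8,12,5,1)])
```

```text
15.02 [ 0.4899 -0.427   0.1418] [-179.53  -12.24   76.85] F [-1.  -1.1 -0.4] w 0.452 g 42.7 q [ 36.  36.  12.  87. -19.  66.  43.]
[-0.05, 0.0, 0.26, -0.01, -0.01, 0.0, 1, -0.17, 0.02, 0.89, -0.03, -0.02, 0.0, 1, -0.32, 0.03, 1.63, -0.06, -0.03, 0.01, 1, -0.44, 0.04, 2.26, -0.09, -0.04, 0.01, 1, -0.49, 0.04, 2.52, -0.1, -0.05, 0.01, 1]
[-0.03, 0.0, 0.16, 0.0, 0.0, 0.0, 1, -0.12, 0.0, 0.55, 0.0, 0.0, 0.0, 1, -0.22, 0.0, 1.01, 0.0, 0.0, 0.0, 1, -0.3, 0.0, 1.4, 0.0, 0.0, 0.0, 1, -0.33, 0.0, 1.57, 0.0, 0.0, 0.0, 1]
```

>>> send_rows:
  commands: [-0.05,0,0.25,0,0,0,1,-0.15,0,0.9,0,0,0,1,-0.3,0.05,1.65,-0.05,0,0,1,-0.45,0.05,2.25,-0.1,-0.05,0,1,-0.5,0.05,2.5,-0.1,-0.05,0,1]

```text
time_s: 15.43
tcp_pos: [0.4922, -0.4195, 0.0626]
tcp_rot: [-179.9, -12.3, 77.1]
contact_force: [0.3, 0.8, -1.2]
gripper_width: 0.451
grasp_force: 42.7
```

>>> send_rows:
  commands: [-0.05,0,0.15,0,0,0,1,-0.1,0,0.55,0,0,0,1,-0.2,0,1.0,0,0,0,1,-0.3,0,1.35,0,0,0,1,-0.35,0,1.5,0,0,0,1]

```text
time_s: 15.85
tcp_pos: [0.4918, -0.4239, 0.0177]
tcp_rot: [-180.0, -12.1, 77.0]
contact_force: [0.1, 0.9, -1.1]
gripper_width: 0.451
grasp_force: 43.0
```

>>> send_rows:
  commands: [0,0,0.1,0,0,0,1,0,0,0.15,0,0,0,1]

```text
time_s: 16.02
tcp_pos: [0.4925, -0.4237, 0.0146]
tcp_rot: [180.0, -12.1, 77.0]
contact_force: [-2.2, -0.8, 4.3]
gripper_width: 0.452
grasp_force: 43.4
```

Run:
```python
from h import *
obs()
P=np.array([*pk(.033,-.0435),.051]);up=P-rot(76.8,12).apply([0,0,.06])
blobs("side",.040,.06,.44,.57,-.47,-.29,20)
print('x')
# next: jar0 with lean -20 (top to tool +x), approach yaw 90; 
plan([(P,76.8,12,1,-.4),(P,76.8,12,1,-.4),(P,76.8,12,1,-.4),(up,76.8,12,4,-.4),((up[0],up[1],.18),76.8,8,3,-.4),((.439,-.027,.12),90,-20,15,-1)],start=(P+rot(76.8,12).apply([0,0,.036]),76.8,12))
```

```text
16.02 [ 0.4925 -0.4237  0.0146] [179.95 -12.06  76.97] F [-2.2 -0.8  4.3] w 0.452 g 43.4 q [ 37.  45.  10.  91. -22.  54.  46.]
side [ 0.4971 -0.3525  0.047 ] [ 0.489 -0.367  0.041] [ 0.505 -0.338  0.053] 77 [[494.6, -354.1], [9.1, 32.0], 22.8]
side [ 0.4641 -0.3853  0.0499] [ 0.453 -0.393  0.04 ] [ 0.475 -0.378  0.06 ] 61 [[463.0, -388.3], [8.6, 24.5], 54.0]
side [ 0.4784 -0.4438  0.0471] [ 0.472 -0.45   0.041] [ 0.485 -0.437  0.054] 33 [[478.1, -443.8], [4.1, 18.4], 39.1]
x
[0.0, 0.0, 0.0, 0.0, 0.0, 0.0, -0.4, 0.0, 0.0, 0.0, 0.0, 0.0, 0.0, -0.4, 0.0, 0.0, 0.0, 0.0, 0.0, 0.0, -0.4, 0.0, 0.0, -0.31, 0.0, 0.0, 0.0, -0.4, 0.0, 0.0, -1.0, 0.0, 0.0, 0.0, -0.4]
[0.0, 0.0, -0.69, 0.0, 0.0, 0.0, -0.4, 0.0, 0.0, -1.0, 0.0, 0.0, 0.0, -0.4, 0.1, 0.0, -1.59, 0.0, -0.21, 0.0, -0.4, 0.3, 0.0, -2.7, 0.0, -0.59, 0.0, -0.4, 0.4, 0.0, -3.3, 0.0, -0.8, 0.0, -0.4]
[0.16, -0.06, 0.05, 0.0, -0.07, -0.03, -1, 0.59, -0.23, 0.19, -0.01, -0.27, -0.13, -1, 1.27, -0.49, 0.4, -0.03, -0.58, -0.28, -1, 2.14, -0.82, 0.67, -0.05, -0.98, -0.47, -1, 3.17, -1.21, 0.98, -0.07, -1.45, -0.69, -1]
[1.19, -0.36, 0.2, -0.03, -0.52, -0.25, -1, 2.45, -0.75, 0.4, -0.05, -1.06, -0.51, -1, 3.74, -1.13, 0.61, -0.08, -1.62, -0.77, -1, 5.0, -1.51, 0.81, -0.11, -2.17, -1.03, -1, 6.19, -1.87, 0.99, -0.13, -2.68, -1.28, -1]
[1.12, -0.2, -0.1, -0.02, -0.47, -0.22, -1, 2.07, -0.37, -0.18, -0.04, -0.87, -0.41, -1, 2.81, -0.5, -0.24, -0.06, -1.17, -0.56, -1, 3.29, -0.59, -0.29, -0.07, -1.37, -0.65, -1, 3.46, -0.62, -0.3, -0.07, -1.45, -0.69, -1]
```

>>> send_rows:
  commands: [0,0,0,0,0,0,-0.4,0,0,0,0,0,0,-0.4,0,0,0,0,0,0,-0.4,0,0,-0.3,0,0,0,-0.4,0,0,-1.0,0,0,0,-0.4]

```text
time_s: 16.48
tcp_pos: [0.4901, -0.4275, 0.0428]
tcp_rot: [-179.8, -12.2, 77.0]
contact_force: [0.2, 0.1, -0.4]
gripper_width: 0.703
grasp_force: 0.0
```

>>> send_rows:
  commands: [0,0,-0.7,0,0,0,-0.4,0,0,-1.0,0,0,0,-0.4,0.1,0,-1.6,0,-0.2,0,-0.4,0.3,0,-2.7,0,-0.6,0,-0.4,0.4,0,-3.3,0,-0.8,0,-0.4]

```text
time_s: 16.9
tcp_pos: [0.4901, -0.4392, 0.1471]
tcp_rot: [179.7, -7.9, 77.0]
contact_force: [1.2, -0.6, 0.9]
gripper_width: 0.7
grasp_force: 0.0
```

>>> send_rows:
  commands: [0.15,-0.05,0.05,0,-0.05,-0.05,-1,0.6,-0.25,0.2,0,-0.25,-0.15,-1,1.25,-0.5,0.4,0,-0.6,-0.3,-1,2.15,-0.8,0.65,-0.05,-1.0,-0.45,-1,3.15,-1.2,1.0,-0.05,-1.45,-0.7,-1]

```text
time_s: 17.32
tcp_pos: [0.4758, -0.3361, 0.1277]
tcp_rot: [179.3, -0.6, 80.3]
contact_force: [1.0, 0.8, -0.7]
gripper_width: 1.003
grasp_force: 0.0
```

>>> send_rows:
  commands: [1.2,-0.35,0.2,0,-0.5,-0.25,-1,2.45,-0.75,0.4,-0.05,-1.05,-0.5,-1,3.75,-1.15,0.6,-0.1,-1.6,-0.75,-1,5.0,-1.5,0.8,-0.1,-2.15,-1.05,-1,6.2,-1.85,1.0,-0.15,-2.7,-1.3,-1]

```text
time_s: 17.73
tcp_pos: [0.4523, -0.1402, 0.0994]
tcp_rot: [179.2, 12.9, 86.9]
contact_force: [1.7, 1.0, 0.3]
gripper_width: 1.001
grasp_force: 0.0
```

>>> send_rows:
  commands: [1.1,-0.2,-0.1,0,-0.45,-0.2,-1,2.05,-0.35,-0.2,-0.05,-0.85,-0.4,-1,2.8,-0.5,-0.25,-0.05,-1.15,-0.55,-1,3.3,-0.6,-0.3,-0.05,-1.35,-0.65,-1,3.45,-0.6,-0.3,-0.05,-1.45,-0.7,-1]

```text
time_s: 18.15
tcp_pos: [0.4398, -0.0345, 0.0843]
tcp_rot: [-179.9, 20.0, 90.8]
contact_force: [0.2, -0.0, 0.7]
gripper_width: 1.003
grasp_force: 0.0
```

Run:
```python
from h import *
for n in("scene","side"): blobs(n,.036,.055,.36,.5,-.12,.2);blobs(n,.04,.06,.42,.57,-.47,-.29,20)
obs();plan([((.439,-.027,.043),90,-20,5,-1)])
```

```text
scene [ 0.4415 -0.0262  0.0413] [ 0.422 -0.045  0.037] [ 0.461 -0.007  0.046] 106 [[443.6, -22.3], [30.5, 39.1], 43.3]
scene [ 0.4913 -0.4295  0.0467] [ 0.472 -0.45   0.04 ] [ 0.511 -0.409  0.053] 142 [[491.4, -430.0], [40.5, 38.6], 74.7]
scene [ 0.4689 -0.3814  0.0497] [ 0.457 -0.39   0.04 ] [ 0.48  -0.373  0.059] 45 [[470.5, -378.6], [10.5, 24.8], 52.9]
scene [ 0.5102 -0.3467  0.0466] [ 0.491 -0.366  0.04 ] [ 0.53  -0.328  0.053] 150 [[510.3, -346.6], [39.2, 37.7], 1.4]
side [ 0.439  -0.0275  0.0428] [ 0.42  -0.048  0.036] [ 0.458 -0.007  0.049] 222 [[438.7, -27.3], [39.8, 36.9], 68.4]
side [ 0.5085 -0.349   0.0472] [ 0.488 -0.368  0.04 ] [ 0.529 -0.329  0.054] 376 [[508.8, -348.6], [39.2, 38.9], 76.3]
side [ 0.4644 -0.3853  0.0495] [ 0.453 -0.392  0.04 ] [ 0.475 -0.378  0.059] 59 [[462.8, -389.0], [9.4, 24.3], 55.8]
side [ 0.4907 -0.4308  0.0473] [ 0.471 -0.451  0.04 ] [ 0.511 -0.411  0.054] 445 [[490.2, -431.5], [38.9, 39.0], 64.7]
18.35 [ 0.4402 -0.0398  0.0851] [-179.91   20.1    90.34] F [ 0.3 -1.4  0.4] w 1.0 g 0.0 q [-30.  21.  18. 125.  20.  41. -29.]
[0.09, 0.0, 0.25, 0.0, 0.0, 0.01, -1, 0.31, -0.01, 0.83, 0.0, 0.01, 0.02, -1, 0.57, -0.02, 1.54, 0.0, 0.01, 0.04, -1, 0.79, -0.03, 2.12, 0.01, 0.02, 0.06, -1, 0.88, -0.04, 2.37, 0.01, 0.02, 0.06, -1]
```

>>> send_rows:
  commands: [0.1,0,0.25,0,0,0,-1,0.3,0,0.85,0,0,0,-1,0.55,0,1.55,0,0,0,-1,0.8,-0.05,2.1,0,0,0.05,-1,0.9,-0.05,2.35,0,0,0.05,-1]

```text
time_s: 18.77
tcp_pos: [0.4371, -0.0392, 0.0076]
tcp_rot: [-179.9, 20.1, 90.0]
contact_force: [-0.7, -0.2, 0.0]
gripper_width: 1.0
grasp_force: 0.0
```

>>> send_rows:
  commands: [0,0,0,0,0,0,1,0,0,0,0,0,0,1,0,0,0,0,0,0,1,0,0,0,0,0,0,1,0,0,0,0,0,0,1]

```text
time_s: 19.18
tcp_pos: [0.4395, -0.0374, 0.0105]
tcp_rot: [179.9, 20.1, 90.1]
contact_force: [-0.6, -0.2, 4.2]
gripper_width: 0.448
grasp_force: 39.9
```

>>> send_rows:
  commands: [0,0,0,0,0,0,1,0,0,0,0,0,0,1,0,0,0,0,0,0,1]

```text
time_s: 19.43
tcp_pos: [0.4394, -0.0375, 0.0105]
tcp_rot: [179.9, 20.1, 90.1]
contact_force: [-1.5, 0.4, 6.6]
gripper_width: 0.453
grasp_force: 40.1
```

Run:
```python
from h import *
obs()
P=np.array(pk(-.033,.0435));print(P)
plan([((.44,-.04,.18),92,-20,7,1),((*P,.18),166.8,-20,18,1)])
```

```text
19.43 [ 0.4394 -0.0375  0.0105] [179.9   20.07  90.11] F [-1.5  0.4  6.6] w 0.453 g 40.1 q [-30.  30.  18. 126.  20.  31. -32.]
[ 0.44480516 -0.33311374]
[-0.11, 0.0, -0.23, -0.01, 0.0, -0.02, 1, -0.4, 0.01, -0.81, -0.02, 0.0, -0.07, 1, -0.79, 0.02, -1.61, -0.04, 0.01, -0.14, 1, -1.22, 0.02, -2.47, -0.07, 0.01, -0.22, 1, -1.62, 0.03, -3.27, -0.09, 0.01, -0.29, 1]
[-0.29, 0.0, -0.58, -0.02, 0.0, -0.05, 1, -0.4, 0.0, -0.81, -0.02, 0.0, -0.07, 1, -0.48, 0.01, -0.78, -0.07, 0.0, -0.2, 1, -0.71, 0.02, -0.69, -0.2, 0.0, -0.55, 1, -1.08, 0.04, -0.56, -0.4, 0.0, -1.11, 1]
[-0.47, -0.03, 0.17, -0.27, 0.0, -0.73, 1, -1.04, -0.07, 0.38, -0.59, 0.0, -1.61, 1, -1.68, -0.11, 0.61, -0.95, 0.0, -2.6, 1, -2.37, -0.16, 0.86, -1.34, 0.0, -3.68, 1, -3.09, -0.21, 1.12, -1.75, 0.0, -4.82, 1]
[-0.64, -0.39, 0.23, -0.42, 0.0, -1.17, 1, -1.28, -0.78, 0.47, -0.85, 0.0, -2.33, 1, -1.9, -1.16, 0.69, -1.26, 0.0, -3.47, 1, -2.48, -1.52, 0.9, -1.66, 0.0, -4.55, 1, -3.01, -1.85, 1.1, -2.02, 0.0, -5.54, 1]
[-0.27, -0.5, 0.1, -0.32, 0.0, -0.88, 1, -0.49, -0.92, 0.18, -0.59, 0.0, -1.61, 1, -0.66, -1.25, 0.24, -0.79, 0.0, -2.17, 1, -0.77, -1.45, 0.28, -0.92, 0.0, -2.53, 1, -0.81, -1.52, 0.29, -0.97, 0.0, -2.65, 1]
```

>>> send_rows:
  commands: [-0.1,0,-0.25,0,0,0,1,-0.4,0,-0.8,0,0,-0.05,1,-0.8,0,-1.6,-0.05,0,-0.15,1,-1.2,0,-2.45,-0.05,0,-0.2,1,-1.6,0,-3.25,-0.1,0,-0.3,1]

```text
time_s: 19.85
tcp_pos: [0.4385, -0.049, 0.1192]
tcp_rot: [-180.0, 20.1, 91.8]
contact_force: [1.4, 1.1, -1.3]
gripper_width: 0.454
grasp_force: 40.3
```

>>> send_rows:
  commands: [-0.3,0,-0.6,0,0,-0.05,1,-0.4,0,-0.8,0,0,-0.05,1,-0.5,0,-0.8,-0.05,0,-0.2,1,-0.7,0,-0.7,-0.2,0,-0.55,1,-1.1,0.05,-0.55,-0.4,0,-1.1,1]

```text
time_s: 20.27
tcp_pos: [0.4407, -0.0731, 0.1434]
tcp_rot: [-179.9, 20.0, 97.9]
contact_force: [-0.7, 0.1, -0.9]
gripper_width: 0.454
grasp_force: 40.3
```

>>> send_rows:
  commands: [-0.45,-0.05,0.15,-0.25,0,-0.75,1,-1.05,-0.05,0.4,-0.6,0,-1.6,1,-1.7,-0.1,0.6,-0.95,0,-2.6,1,-2.35,-0.15,0.85,-1.35,0,-3.7,1,-3.1,-0.2,1.1,-1.75,0,-4.8,1]

```text
time_s: 20.68
tcp_pos: [0.4468, -0.172, 0.1437]
tcp_rot: [-179.8, 20.0, 123.4]
contact_force: [-0.1, 0.4, -1.3]
gripper_width: 0.451
grasp_force: 40.3
```

>>> send_rows:
  commands: [-0.65,-0.4,0.25,-0.4,0,-1.15,1,-1.3,-0.8,0.45,-0.85,0,-2.35,1,-1.9,-1.15,0.7,-1.25,0,-3.45,1,-2.5,-1.5,0.9,-1.65,0,-4.55,1,-3.0,-1.85,1.1,-2.0,0,-5.55,1]

```text
time_s: 21.1
tcp_pos: [0.4515, -0.2579, 0.1428]
tcp_rot: [-179.9, 19.2, 142.4]
contact_force: [0.4, 0.4, -1.7]
gripper_width: 0.455
grasp_force: 40.3
```

>>> send_rows:
  commands: [-0.25,-0.5,0.1,-0.3,0,-0.9,1,-0.5,-0.9,0.2,-0.6,0,-1.6,1,-0.65,-1.25,0.25,-0.8,0,-2.15,1,-0.75,-1.45,0.3,-0.9,0,-2.55,1,-0.8,-1.5,0.3,-0.95,0,-2.65,1]

```text
time_s: 21.52
tcp_pos: [0.4431, -0.3111, 0.1421]
tcp_rot: [-180.0, 19.2, 156.2]
contact_force: [0.0, -0.2, -0.7]
gripper_width: 0.453
grasp_force: 40.3
```

Run:
```python
from h import *
p,X=cloud("side","pics/side6.png");obs()
P=np.array(pk(-.033,.0435))
plan([((*P,.10),166.8,-20,5,1),((*P,.052),166.8,-20,5,1)])
```

```text
21.57 [ 0.4433 -0.3107  0.1422] [179.99  19.22 156.1 ] F [ 0.9 -0.6 -1. ] w 0.45 g 40.3 q [ 27.  12.   8. 126. -13.  24. 112.]
[0.01, -0.06, 0.27, -0.07, -0.02, -0.21, 1, 0.04, -0.21, 0.93, -0.25, -0.05, -0.71, 1, 0.08, -0.38, 1.71, -0.46, -0.1, -1.31, 1, 0.11, -0.53, 2.37, -0.64, -0.14, -1.81, 1, 0.13, -0.59, 2.64, -0.72, -0.15, -2.02, 1]
[0.06, 0.0, 0.16, 0.0, 0.0, 0.0, 1, 0.19, 0.0, 0.53, 0.0, 0.0, 0.0, 1, 0.35, 0.0, 0.97, 0.0, 0.0, 0.0, 1, 0.49, 0.0, 1.35, 0.0, 0.0, 0.0, 1, 0.55, 0.0, 1.5, 0.0, 0.0, 0.0, 1]
```

Run:
```python
from h import *
P=np.array(pk(-.033,.0435))
plan([((*P,.18),166.8,-20,5,1),((*P,.10),166.8,-20,5,1)])
```

```text
[-0.08, -0.06, 0.01, -0.07, -0.02, -0.21, 1, -0.27, -0.21, 0.04, -0.25, -0.05, -0.71, 1, -0.49, -0.38, 0.08, -0.46, -0.1, -1.31, 1, -0.67, -0.53, 0.11, -0.64, -0.14, -1.81, 1, -0.75, -0.59, 0.12, -0.72, -0.15, -2.02, 1]
[0.09, 0.0, 0.26, 0.0, 0.0, 0.0, 1, 0.32, 0.0, 0.88, 0.0, 0.0, 0.0, 1, 0.59, 0.0, 1.62, 0.0, 0.0, 0.0, 1, 0.82, 0.0, 2.25, 0.0, 0.0, 0.0, 1, 0.91, 0.0, 2.51, 0.0, 0.0, 0.0, 1]
```

>>> send_rows:
  commands: [-0.1,-0.05,0,-0.05,0,-0.2,1,-0.25,-0.2,0.05,-0.25,-0.05,-0.7,1,-0.5,-0.4,0.1,-0.45,-0.1,-1.3,1,-0.65,-0.55,0.1,-0.65,-0.15,-1.8,1,-0.75,-0.6,0.1,-0.7,-0.15,-2.0,1]

```text
time_s: 21.98
tcp_pos: [0.4575, -0.3348, 0.1471]
tcp_rot: [-180.0, 20.0, 166.9]
contact_force: [0.2, 0.5, -0.6]
gripper_width: 0.453
grasp_force: 40.4
```

>>> send_rows:
  commands: [0.1,0,0.25,0,0,0,1,0.3,0,0.9,0,0,0,1,0.6,0,1.6,0,0,0,1,0.8,0,2.25,0,0,0,1,0.9,0,2.5,0,0,0,1]

```text
time_s: 22.4
tcp_pos: [0.4569, -0.3315, 0.0648]
tcp_rot: [179.9, 19.8, 166.8]
contact_force: [-0.8, 0.8, -1.2]
gripper_width: 0.452
grasp_force: 40.4
```

Run:
```python
from h import *
p,X=cloud("side");obs()
P=np.array(pk(-.033,.0435))
plan([((*P,.052),166.8,-20,5,1)])
```

```text
22.45 [ 0.4565 -0.3314  0.0644] [179.84  19.73 166.8 ] F [ 0.1  0.2 -1. ] w 0.451 g 40.4 q [ 41.  23.  -3. 124. -27.  17. 141.]
[0.05, -0.02, 0.15, 0.0, -0.01, 0.0, 1, 0.17, -0.05, 0.52, 0.01, -0.02, 0.0, 1, 0.31, -0.1, 0.95, 0.02, -0.03, 0.0, 1, 0.43, -0.13, 1.31, 0.03, -0.05, 0.0, 1, 0.48, -0.15, 1.46, 0.03, -0.05, 0.0, 1]
```

>>> send_rows:
  commands: [0.05,0,0.15,0,0,0,1,0.15,-0.05,0.4,0,0,0,1,0.25,-0.1,0.75,0,0,0,1,0.25,-0.1,0.75,0,0,0,1]

```text
time_s: 22.78
tcp_pos: [0.4583, -0.3375, 0.0437]
tcp_rot: [-180.0, 20.0, 166.8]
contact_force: [-0.3, 0.5, -0.9]
gripper_width: 0.453
grasp_force: 40.4
```

Run:
```python
from h import *
obs()
P=np.array(pk(-.033,.0435))
plan([((*P,.052),166.8,-20,5,1)])
```

```text
22.78 [ 0.4583 -0.3375  0.0437] [-179.98   20.05  166.81] F [-0.3  0.5 -0.9] w 0.453 g 40.4 q [ 44.  26.  -5. 124. -28.  14. 143.]
[0.04, 0.0, 0.08, 0.0, 0.0, 0.0, 1, 0.12, 0.01, 0.27, 0.0, 0.0, 0.0, 1, 0.23, 0.03, 0.5, 0.0, 0.01, 0.0, 1, 0.31, 0.04, 0.7, 0.0, 0.01, 0.0, 1, 0.35, 0.04, 0.78, 0.0, 0.01, 0.0, 1]
```

Run:
```python
from h import *
P=np.array(pk(-.030,.0435))
plan([((*P,.08),166.8,-15,5,1),((*P,.054),166.8,-15,5,1)])
```

```text
[0.0, 0.0, -0.01, 0.0, 0.11, 0.0, 1, 0.01, 0.01, -0.02, 0.0, 0.36, 0.0, 1, 0.03, 0.03, -0.04, 0.0, 0.65, 0.0, 1, 0.04, 0.04, -0.06, 0.0, 0.9, 0.0, 1, 0.04, 0.04, -0.07, 0.0, 1.01, 0.0, 1]
[0.02, 0.0, 0.09, 0.0, 0.0, 0.0, 1, 0.08, 0.0, 0.29, 0.0, 0.0, 0.0, 1, 0.15, 0.0, 0.54, 0.0, 0.0, 0.0, 1, 0.2, 0.0, 0.75, 0.0, 0.0, 0.0, 1, 0.22, 0.0, 0.84, 0.0, 0.0, 0.0, 1]
```

>>> send_rows:
  commands: [0,0,0,0,0.1,0,1,0,0,0,0,0.35,0,1,0.05,0.05,-0.05,0,0.65,0,1,0.05,0.05,-0.05,0,0.9,0,1,0.05,0.05,-0.05,0,1.0,0,1]

```text
time_s: 23.2
tcp_pos: [0.4586, -0.3362, 0.047]
tcp_rot: [-179.9, 15.2, 166.9]
contact_force: [0.7, -0.9, -0.7]
gripper_width: 0.449
grasp_force: 40.4
```

>>> send_rows:
  commands: [0,0,0.1,0,0,0,1,0.1,0,0.3,0,0,0,1,0.15,0,0.55,0,0,0,1,0.15,0,0.65,0,0,0,1]

```text
time_s: 23.53
tcp_pos: [0.4567, -0.3351, 0.0242]
tcp_rot: [180.0, 15.0, 166.8]
contact_force: [-0.8, 0.1, -0.6]
gripper_width: 0.453
grasp_force: 40.4
```

Run:
```python
from h import *
obs();p,X=cloud("side");print(get_obs()["q"])
P=np.array(pk(-.030,.0435))
plan([((*P,.054),166.8,-15,2,1)])
```

```text
23.53 [ 0.4567 -0.3351  0.0242] [179.98  14.99 166.79] F [-0.8  0.1 -0.6] w 0.453 g 40.4 q [ 36.  28.   2. 121. -24.  18. 136.]
[ 35.81020109  28.42014096   2.1401528  121.27569493 -23.72773575
  18.07198069 136.18136567]
[0.02, -0.01, 0.08, 0.0, 0.0, 0.0, 1, 0.03, -0.03, 0.15, 0.01, -0.01, 0.0, 1]
```

>>> send_rows:
  commands: [0,0,0.1,0,0,0,1,0.05,0,0.2,0,0,0,1,0.05,0,0.25,0,0,0,1]

```text
time_s: 23.83
tcp_pos: [0.458, -0.3359, 0.0177]
tcp_rot: [-180.0, 15.1, 166.8]
contact_force: [0.3, -0.3, -0.9]
gripper_width: 0.453
grasp_force: 40.4
```

>>> send_rows:
  commands: [0,0,0,0,0,0,-0.3,0,0,0,0,0,0,-0.3,0,0,0,0,0,0,-0.3,0,0,-0.3,0,0,0,-0.3,0,0,-0.8,0,0,0,-0.3]

```text
time_s: 24.25
tcp_pos: [0.4517, -0.3338, 0.041]
tcp_rot: [180.0, 15.0, 166.8]
contact_force: [-0.2, -0.6, 0.7]
gripper_width: 0.652
grasp_force: 0.0
```

>>> send_rows:
  commands: [0,0,-0.8,0,0,0,-0.3,0,0,-1.6,0,0,0,-0.3,0,0,-2.5,0,0,0,-0.3,0,0,-3.2,0,0,0,-0.3,0,0,-3.6,0,0,0,-0.3]

```text
time_s: 24.67
tcp_pos: [0.4253, -0.3288, 0.1492]
tcp_rot: [-179.9, 15.3, 166.8]
contact_force: [1.1, -0.4, 0.5]
gripper_width: 0.652
grasp_force: 0.0
```

Run:
```python
from h import *
obs()
a=cloud("scene");b=cloud("side")
im,z=ortho([a,b],.36,.58,-.5,-.27,.001,.12);cv2.imwrite("pics/tray7.png",cv2.resize(im,(690,660)))
for n in("scene","side"): blobs(n,.04,.06,.40,.57,-.47,-.29,20);blobs(n,.018,.03,.37,.56,-.48,-.29);blobs(n,.098,.115,.4,.53,-.45,-.32,20)
plan([((.467,-.3835,.17),110,0,13,-1),((.467,-.3835,.17),50,0,13,-1),((.467,-.3835,.17),-13.2,0,13,-1)])
```

```text
24.67 [ 0.4253 -0.3288  0.1492] [-179.86   15.32  166.84] F [ 1.1 -0.4  0.5] w 0.652 g 0.0 q [ 31.  13.   9. 122. -16.  33. 130.]
scene [ 0.4921 -0.4298  0.0467] [ 0.472 -0.449  0.04 ] [ 0.512 -0.41   0.053] 140 [[492.4, -430.2], [38.4, 37.6], 65.3]
scene [ 0.4497 -0.3323  0.0462] [ 0.429 -0.354  0.04 ] [ 0.47  -0.311  0.052] 139 [[449.5, -331.5], [39.8, 37.8], 31.2]
scene [ 0.4679 -0.3821  0.0499] [ 0.457 -0.39   0.04 ] [ 0.479 -0.374  0.06 ] 44 [[470.0, -378.8], [11.0, 24.8], 55.0]
scene [ 0.5096 -0.3467  0.0463] [ 0.49  -0.366  0.04 ] [ 0.529 -0.328  0.052] 144 [[509.5, -346.9], [39.5, 37.3], 1.9]
scene [ 0.4657 -0.3828  0.0239] [ 0.387 -0.466  0.018] [ 0.544 -0.3    0.03 ] 780 [[466.6, -382.2], [145.2, 130.5], 76.8]
scene [ 0.4675 -0.3826  0.1026] [ 0.456 -0.39   0.098] [ 0.479 -0.376  0.107] 41 [[467.2, -382.9], [14.0, 22.7], 77.1]
side [ 0.5088 -0.3487  0.0477] [ 0.489 -0.368  0.041] [ 0.528 -0.329  0.055] 368 [[508.7, -348.6], [38.9, 39.2], 38.5]
side [ 0.4474 -0.3328  0.0476] [ 0.428 -0.352  0.04 ] [ 0.466 -0.313  0.055] 378 [[447.4, -332.8], [38.7, 38.2], 86.1]
side [ 0.4058
[... 1457 characters left out ...]
.0, 0.0, 0.0, 0.0, 0.0, 5.93, -1]
[0.0, 0.0, 0.0, 0.0, 0.0, 1.35, -1, 0.0, 0.0, 0.0, 0.0, 0.0, 2.6, -1, 0.0, 0.0, 0.0, 0.0, 0.0, 3.69, -1, 0.0, 0.0, 0.0, 0.0, 0.0, 4.54, -1, 0.0, 0.0, 0.0, 0.0, 0.0, 5.11, -1]
[0.0, 0.0, 0.0, 0.0, 0.0, 0.2, -1, 0.0, 0.0, 0.0, 0.0, 0.0, 0.41, -1, 0.0, 0.0, 0.0, 0.0, 0.0, 1.01, -1, 0.0, 0.0, 0.0, 0.0, 0.0, 1.91, -1, 0.0, 0.0, 0.0, 0.0, 0.0, 3.06, -1]
[0.0, 0.0, 0.0, 0.0, 0.0, 1.32, -1, 0.0, 0.0, 0.0, 0.0, 0.0, 2.74, -1, 0.0, 0.0, 0.0, 0.0, 0.0, 4.19, -1, 0.0, 0.0, 0.0, 0.0, 0.0, 5.62, -1, 0.0, 0.0, 0.0, 0.0, 0.0, 6.93, -1]
[0.0, 0.0, 0.0, 0.0, 0.0, 1.14, -1, 0.0, 0.0, 0.0, 0.0, 0.0, 2.05, -1, 0.0, 0.0, 0.0, 0.0, 0.0, 2.64, -1, 0.0, 0.0, 0.0, 0.0, 0.0, 2.85, -1]
```

View pics/tray7.png

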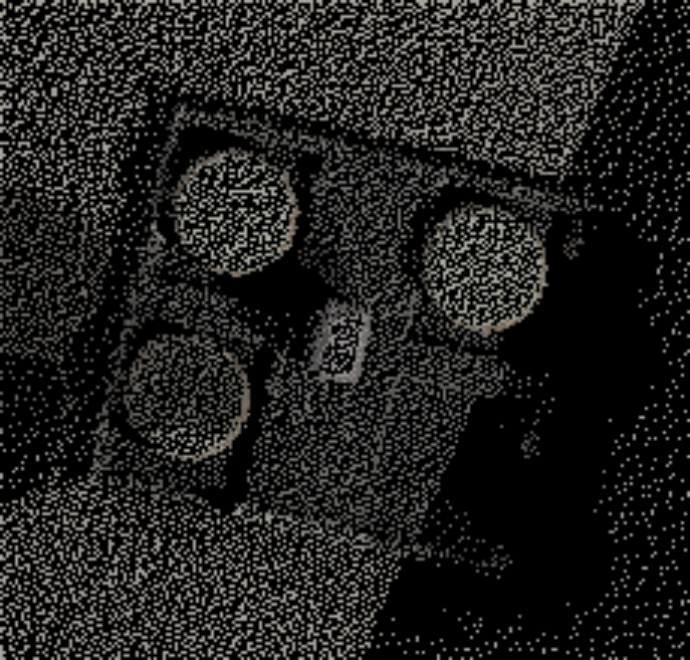

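Run:
```python
from h import *
plan([((.4665,-.3835,.17),166.8,0,8,-1),((.4665,-.3835,.17),166.8,0,2,-1),((.4665,-.3835,.080),166.8,0,6,-1)])
```

```text
[-0.07, -0.06, 0.04, 0.0, 0.13, 0.0, -1, -0.25, -0.23, 0.13, 0.0, 0.47, 0.0, -1, -0.52, -0.48, 0.26, 0.0, 0.95, 0.0, -1, -0.82, -0.75, 0.41, 0.0, 1.5, 0.0, -1, -1.12, -1.03, 0.56, 0.0, 2.05, 0.01, -1]
[-0.28, -0.24, 0.08, 0.0, 0.48, 0.0, -1, -0.48, -0.41, 0.13, 0.0, 0.82, 0.0, -1, -0.55, -0.47, 0.15, 0.0, 0.95, 0.0, -1, -0.55, -0.47, 0.15, 0.0, 0.95, 0.0, -1, -0.55, -0.47, 0.15, 0.0, 0.95, 0.0, -1]
[0.0, 0.0, 0.22, 0.0, 0.0, 0.0, -1, 0.0, 0.0, 0.78, 0.0, 0.0, 0.0, -1, 0.0, 0.0, 1.5, 0.0, 0.0, 0.0, -1, 0.0, 0.0, 2.22, 0.0, 0.0, 0.0, -1, 0.0, 0.0, 2.78, 0.0, 0.0, 0.0, -1]
[0.0, 0.0, 0.22, 0.0, 0.0, 0.0, -1]
```

>>> send_rows:
  commands: [-0.05,-0.05,0.05,0,0.15,0,-1,-0.25,-0.25,0.15,0,0.45,0,-1,-0.5,-0.5,0.25,0,0.95,0,-1,-0.8,-0.75,0.4,0,1.5,0,-1,-1.1,-1.05,0.55,0,2.05,0,-1]

```text
time_s: 25.48
tcp_pos: [0.4533, -0.3673, 0.1378]
tcp_rot: [-179.9, 4.6, 166.8]
contact_force: [0.3, -1.2, 1.0]
gripper_width: 1.002
grasp_force: 0.0
```

>>> send_rows:
  commands: [-0.3,-0.25,0.1,0,0.5,0,-1,-0.5,-0.4,0.15,0,0.8,0,-1,-0.55,-0.45,0.15,0,0.95,0,-1,-0.55,-0.45,0.15,0,0.95,0,-1,-0.55,-0.45,0.15,0,0.95,0,-1]

```text
time_s: 25.9
tcp_pos: [0.4658, -0.3835, 0.1344]
tcp_rot: [-180.0, 0.0, 166.8]
contact_force: [0.1, 0.2, 0.7]
gripper_width: 1.002
grasp_force: 0.0
```

Run:
```python
from h import *
blobs("wrist",.09,.112,.4,.53,-.45,-.32,30)
blobs("wrist",.018,.03,.37,.56,-.48,-.29)
obs()
plan([((.4665,-.3835,.080),166.8,0,5,-1)])
```

```text
wrist [ 0.4659 -0.386   0.0987] [ 0.454 -0.395  0.09 ] [ 0.478 -0.377  0.107] 965 [[465.5, -386.0], [13.6, 23.4], 76.5]
wrist [ 0.4662 -0.3915  0.024 ] [ 0.388 -0.469  0.018] [ 0.544 -0.314  0.03 ] 9602 [[466.5, -386.1], [142.4, 128.3], 76.7]
wrist [ 0.4282 -0.3325  0.0239] [ 0.406 -0.363  0.018] [ 0.45  -0.302  0.03 ] 584 [[417.5, -327.3], [69.7, 27.7], 50.4]
wrist [ 0.4376 -0.3399  0.0241] [ 0.428 -0.355  0.018] [ 0.447 -0.325  0.03 ] 97 [[434.6, -342.3], [9.5, 34.4], 30.0]
wrist [ 0.4982 -0.3517  0.0241] [ 0.489 -0.371  0.018] [ 0.508 -0.333  0.03 ] 208 [[496.5, -353.2], [15.0, 39.1], 11.5]
26.0 [ 0.4654 -0.3835  0.135 ] [-1.7998e+02  6.0000e-02  1.6680e+02] F [ 0.3 -0.1  0.5] w 1.0 g 0.0 q [ 27.  27.  13. 101.  -8.  52. 120.]
[0.0, 0.0, 0.32, 0.0, 0.0, 0.0, -1, -0.01, 0.0, 1.07, 0.0, 0.0, 0.0, -1, -0.02, 0.01, 1.97, 0.0, 0.01, 0.0, -1, -0.03, 0.01, 2.72, 0.0, 0.01, 0.0, -1, -0.03, 0.01, 3.03, 0.0, 0.01, 0.0, -1]
```

>>> send_rows:
  commands: [0,0,0.3,0,0,0,-1,0,-0.05,1.05,0,0,0,-1,0,-0.05,1.95,0,0,0,-1,0,-0.05,2.7,0,0,0,-1,0,-0.05,3.0,0,0,0,-1]

```text
time_s: 26.42
tcp_pos: [0.4637, -0.3836, 0.042]
tcp_rot: [179.9, -0.1, 166.8]
contact_force: [-0.3, 2.1, -0.2]
gripper_width: 1.002
grasp_force: 0.0
```

>>> send_rows:
  commands: [0,0,0,0,0,0,1,0,0,0,0,0,0,1,0,0,0,0,0,0,1,0,0,0,0,0,0,1,0,0,0,0,0,0,1]
  squeeze: 80

```text
time_s: 26.83
tcp_pos: [0.4671, -0.3862, 0.0468]
tcp_rot: [-179.9, 0.2, 166.8]
contact_force: [0.8, 0.7, -0.4]
gripper_width: 0.296
grasp_force: 0.0
```

>>> send_rows:
  commands: [0,0,0,0,0,0,1,0,0,0,0,0,0,1,0,0,0,0,0,0,1,0,0,0,0,0,0,1,0,0,0,0,0,0,1]

```text
time_s: 27.25
tcp_pos: [0.467, -0.3859, 0.0466]
tcp_rot: [-179.9, 0.2, 166.8]
contact_force: [-1.7, 0.6, 5.5]
gripper_width: 0.154
grasp_force: 79.3
```

Run:
```python
from h import *
obs()
o=get_obs();G=o["tcp_pos"]+np.array([0,0,.036])
blobs("wrist",.018,.03,.37,.56,-.48,-.29,500)
# tray pose rel assume handle centred; lift to underside .09
plan([((.4665,-.3835,.19),166.8,0,10,1),((.54,-.12,.19),173.5,0,20,1),((.6095,.1443,.19),180.7,0,20,1)])
```

```text
27.25 [ 0.467  -0.3859  0.0466] [-179.92    0.21  166.84] F [-1.7  0.6  5.5] w 0.154 g 79.3 q [ 28.  35.  12. 103. -10.  43. 122.]
wrist [ 0.4538 -0.39    0.024 ] [ 0.388 -0.464  0.018] [ 0.52  -0.316  0.03 ] 14583 [[454.6, -383.9], [143.0, 103.9], 76.8]
wrist [ 0.4277 -0.3258  0.0222] [ 0.41  -0.348  0.018] [ 0.446 -0.303  0.026] 1236 [[427.7, -328.4], [47.2, 26.1], 76.7]
[0.0, 0.0, -0.1, 0.0, 0.0, 0.0, 1, 0.0, 0.01, -0.37, 0.0, 0.0, 0.0, 1, 0.0, 0.01, -0.77, 0.0, 0.01, 0.0, 1, 0.01, 0.02, -1.26, -0.01, 0.01, 0.0, 1, 0.01, 0.03, -1.79, -0.01, 0.02, 0.0, 1]
[0.0, 0.01, -0.53, 0.0, 0.01, 0.0, 1, 0.01, 0.02, -1.02, 0.0, 0.01, 0.0, 1, 0.01, 0.03, -1.42, -0.01, 0.02, 0.0, 1, 0.01, 0.03, -1.69, -0.01, 0.02, 0.0, 1, 0.01, 0.04, -1.79, -0.01, 0.02, 0.0, 1]
[0.0, 0.07, 0.0, 0.0, 0.0, -0.01, 1, -0.01, 0.26, 0.0, 0.0, 0.0, -0.04, 1, -0.02, 0.55, 0.0, 0.0, 0.0, -0.08, 1, -0.04, 0.95, 0.0, 0.0, 0.0, -0.14, 1, -0.06, 1.42, 0.0, 0.0, 0.0, -0.21, 1]
[-0.03, 0.54, 0.0, 0.0, 0.0, -0.08, 1, -0.07, 1.14, 0.0, 0.0, 0.0, -0.17, 1, -0.11, 1.78, 0.0, 0.0, 0.0, -0.26, 1, -0.15, 2.45, 0.0, 0.0, 0.0, -0.36, 1
[... 478 characters left out ...]
 0.0, -0.04, 1, -0.08, 0.55, 0.0, 0.0, 0.0, -0.09, 1, -0.14, 0.94, 0.0, 0.0, 0.0, -0.15, 1, -0.2, 1.41, 0.0, 0.0, 0.0, -0.22, 1]
[-0.09, 0.54, 0.0, 0.0, 0.0, -0.09, 1, -0.19, 1.13, 0.0, 0.0, 0.0, -0.18, 1, -0.29, 1.76, 0.0, 0.0, 0.0, -0.28, 1, -0.4, 2.42, 0.0, 0.0, 0.0, -0.39, 1, -0.51, 3.09, 0.0, 0.0, 0.0, -0.49, 1]
[-0.14, 0.67, 0.0, 0.0, 0.0, -0.11, 1, -0.28, 1.32, 0.0, 0.0, 0.0, -0.21, 1, -0.41, 1.95, 0.0, 0.0, 0.0, -0.31, 1, -0.53, 2.53, 0.0, 0.0, 0.0, -0.41, 1, -0.64, 3.06, 0.0, 0.0, 0.0, -0.49, 1]
[-0.12, 0.46, 0.0, 0.0, 0.0, -0.08, 1, -0.21, 0.84, 0.0, 0.0, 0.0, -0.14, 1, -0.29, 1.13, 0.0, 0.0, 0.0, -0.18, 1, -0.34, 1.32, 0.0, 0.0, 0.0, -0.21, 1, -0.35, 1.38, 0.0, 0.0, 0.0, -0.22, 1]
```

Run:
```python
from h import *
plan([((.4665,-.3845,.175),166.8,0,10,1),((.435,-.10,.175),174,0,15,1),((.47,.06,.175),178,0,10,1),((.6095,.1443,.175),180.7,0,10,1)])
```

```text
[0.0, 0.0, -0.09, 0.0, 0.0, 0.0, 1, 0.0, 0.0, -0.32, 0.0, 0.0, 0.0, 1, 0.0, 0.01, -0.67, 0.0, 0.01, 0.0, 1, 0.01, 0.01, -1.08, -0.01, 0.01, 0.0, 1, 0.01, 0.02, -1.54, -0.01, 0.02, 0.0, 1]
[0.0, 0.01, -0.46, 0.0, 0.01, 0.0, 1, 0.01, 0.01, -0.87, 0.0, 0.01, 0.0, 1, 0.01, 0.02, -1.22, -0.01, 0.02, 0.0, 1, 0.01, 0.02, -1.45, -0.01, 0.02, 0.0, 1, 0.01, 0.02, -1.54, -0.01, 0.02, 0.0, 1]
[0.04, 0.11, 0.0, 0.0, 0.0, -0.02, 1, 0.15, 0.44, 0.0, 0.0, 0.0, -0.07, 1, 0.33, 0.94, 0.0, 0.0, 0.0, -0.15, 1, 0.56, 1.58, 0.0, 0.0, 0.0, -0.25, 1, 0.83, 2.33, 0.0, 0.0, 0.0, -0.37, 1]
[0.27, 0.84, 0.0, 0.0, 0.0, -0.13, 1, 0.55, 1.73, 0.0, 0.0, 0.0, -0.27, 1, 0.84, 2.64, 0.0, 0.0, 0.0, -0.42, 1, 1.12, 3.53, 0.0, 0.0, 0.0, -0.56, 1, 1.39, 4.38, 0.0, 0.0, 0.0, -0.69, 1]
[0.2, 0.78, 0.0, 0.0, 0.0, -0.12, 1, 0.36, 1.44, 0.0, 0.0, 0.0, -0.22, 1, 0.49, 1.95, 0.0, 0.0, 0.0, -0.3, 1, 0.58, 2.28, 0.0, 0.0, 0.0, -0.35, 1, 0.61, 2.4, 0.0, 0.0, 0.0, -0.37, 1]
[-0.02, 0.15, 0.0, 0.0, 0.0, -0.02, 1, -0.06, 0.56, 0.0, 0.0, 0.0, -0.08, 1, -0.13, 1.17, 0.0, 0.0, 0.0, -0.17, 1, -0.21, 1.91, 0.0, 0.0, 0.0, -0.28, 1, -0.3, 2.71, 0.0, 0.0, 0.0, -0.4, 1]
[-0.12, 0.8, 0.0, 0.0, 0.0, -0.12, 1, -0.22, 1.53, 0.0, 0.0, 0.0, -0.23, 1, -0.31, 2.14, 0.0, 0.0, 0.0, -0.32, 1, -0.37, 2.55, 0.0, 0.0, 0.0, -0.38, 1, -0.4, 2.7, 0.0, 0.0, 0.0, -0.4, 1]
[-0.13, 0.08, 0.0, 0.0, 0.0, -0.02, 1, -0.47, 0.31, 0.0, 0.0, 0.0, -0.06, 1, -0.98, 0.64, 0.0, 0.0, 0.0, -0.12, 1, -1.6, 1.05, 0.0, 0.0, 0.0, -0.19, 1, -2.27, 1.49, 0.0, 0.0, 0.0, -0.27, 1]
[-0.68, 0.42, 0.0, 0.0, 0.0, -0.08, 1, -1.31, 0.81, 0.0, 0.0, 0.0, -0.15, 1, -1.83, 1.13, 0.0, 0.0, 0.0, -0.21, 1, -2.18, 1.35, 0.0, 0.0, 0.0, -0.25, 1, -2.31, 1.43, 0.0, 0.0, 0.0, -0.27, 1]
```

>>> send_rows:
  commands: [0,0,-0.1,0,0,0,1,0,0,-0.3,0,0,0,1,0,0,-0.65,0,0,0,1,0,0,-1.1,0,0,0,1,0,0,-1.55,0,0,0,1]

```text
time_s: 27.72
tcp_pos: [0.4658, -0.3853, 0.0928]
tcp_rot: [-180.0, 0.1, 166.8]
contact_force: [0.2, 0.0, -5.1]
gripper_width: 0.152
grasp_force: 78.0
```

>>> send_rows:
  commands: [0,0,-0.45,0,0,0,1,0,0,-0.85,0,0,0,1,0,0,-1.2,0,0,0,1,0,0,-1.45,0,0,0,1,0,0,-1.55,0,0,0,1]

```text
time_s: 28.13
tcp_pos: [0.4668, -0.386, 0.1403]
tcp_rot: [-179.9, 0.2, 166.8]
contact_force: [1.0, 0.1, -4.4]
gripper_width: 0.156
grasp_force: 78.0
```

Run:
```python
from h import *
obs();p,X=cloud("side","pics/side8.png");obs()
```

```text
28.13 [ 0.4668 -0.386   0.1403] [-179.9     0.24  166.83] F [ 1.   0.1 -4.4] w 0.156 g 78.0 q [ 27.  27.  13. 101.  -8.  53. 120.]
28.18 [ 0.4667 -0.3859  0.14  ] [-179.91    0.23  166.84] F [ 0.  -0.8 -4.5] w 0.153 g 78.0 q [ 27.  27.  13. 101.  -8.  53. 120.]
```

View pics/side8.png

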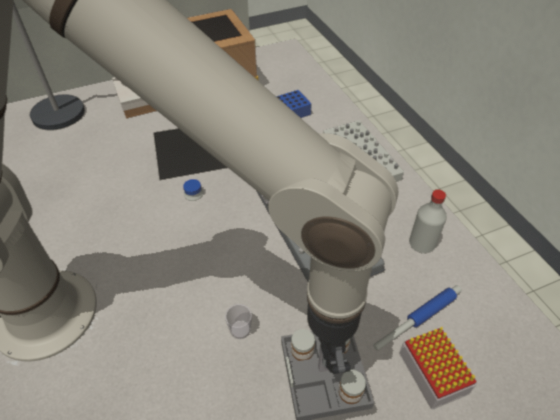

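>>> send_rows:
  commands: [0.05,0.1,0,0,0,0,1,0.15,0.45,0,0,0,-0.05,1,0.35,0.95,0,0,0,-0.15,1,0.55,1.6,0,0,0,-0.25,1,0.85,2.35,0,0,0,-0.35,1]

```text
time_s: 28.6
tcp_pos: [0.4566, -0.3097, 0.1372]
tcp_rot: [-180.0, 0.0, 168.6]
contact_force: [-0.2, -0.1, -4.3]
gripper_width: 0.154
grasp_force: 78.2
```

>>> send_rows:
  commands: [0.25,0.85,0,0,0,-0.15,1,0.55,1.75,0,0,0,-0.25,1,0.85,2.65,0,0,0,-0.4,1,1.1,3.55,0,0,0,-0.55,1,1.4,4.4,0,0,0,-0.7,1]

```text
time_s: 29.02
tcp_pos: [0.4411, -0.1704, 0.1372]
tcp_rot: [-180.0, 0.0, 172.2]
contact_force: [0.5, 0.6, -5.0]
gripper_width: 0.151
grasp_force: 78.2
```

>>> send_rows:
  commands: [0.2,0.8,0,0,0,-0.1,1,0.35,1.45,0,0,0,-0.2,1,0.5,1.95,0,0,0,-0.3,1,0.6,2.3,0,0,0,-0.35,1,0.6,2.4,0,0,0,-0.35,1]

```text
time_s: 29.43
tcp_pos: [0.433, -0.0967, 0.1373]
tcp_rot: [-180.0, -0.0, 174.0]
contact_force: [0.5, 0.9, -5.3]
gripper_width: 0.151
grasp_force: 78.2
```

>>> send_rows:
  commands: [0,0.15,0,0,0,0,1,-0.05,0.55,0,0,0,-0.1,1,-0.15,1.15,0,0,0,-0.15,1,-0.2,1.9,0,0,0,-0.3,1,-0.3,2.7,0,0,0,-0.4,1]

```text
time_s: 29.85
tcp_pos: [0.4523, -0.0199, 0.1378]
tcp_rot: [-179.9, 0.1, 175.7]
contact_force: [0.6, -0.1, -4.4]
gripper_width: 0.152
grasp_force: 78.3
```

>>> send_rows:
  commands: [-0.1,0.8,0,0,0,-0.1,1,-0.2,1.55,0,0,0,-0.25,1,-0.3,2.15,0,0,0,-0.3,1,-0.35,2.55,0,0,0,-0.4,1,-0.4,2.7,0,0,0,-0.4,1]

```text
time_s: 30.27
tcp_pos: [0.4703, 0.0622, 0.1377]
tcp_rot: [-180.0, 0.1, 178.0]
contact_force: [0.5, -0.2, -4.3]
gripper_width: 0.156
grasp_force: 78.4
```

>>> send_rows:
  commands: [-0.15,0.1,0,0,0,0,1,-0.45,0.3,0,0,0,-0.05,1,-1.0,0.65,0,0,0,-0.1,1,-1.6,1.05,0,0,0,-0.2,1,-2.25,1.5,0,0,0,-0.25,1]

```text
time_s: 30.68
tcp_pos: [0.5403, 0.1008, 0.1377]
tcp_rot: [-179.9, 0.1, 178.9]
contact_force: [1.1, -0.2, -4.7]
gripper_width: 0.157
grasp_force: 78.4
```

>>> send_rows:
  commands: [-0.7,0.4,0,0,0,-0.1,1,-1.3,0.8,0,0,0,-0.15,1,-1.85,1.15,0,0,0,-0.2,1,-2.2,1.35,0,0,0,-0.25,1,-2.3,1.45,0,0,0,-0.25,1]

```text
time_s: 31.1
tcp_pos: [0.6114, 0.1447, 0.1375]
tcp_rot: [-179.9, 0.2, -179.7]
contact_force: [0.4, -0.2, -4.4]
gripper_width: 0.153
grasp_force: 78.4
```

Run:
```python
from h import *
p,X=cloud("side","pics/side9.png");obs()
# tray in air: wall tops at ~ .095+.024
for n in("scene","side","wrist"):
    blobs(n,.108,.128,.5,.72,.03,.26,300)
    blobs(n,.135,.16,.5,.72,.03,.26,60)
```

```text
31.15 [0.6105 0.1449 0.1374] [-1.7993e+02  1.4000e-01 -1.7972e+02] F [ 0.6  0.8 -4.4] w 0.152 g 78.4 q [-15.  29.  -1.  97.   1.  54.  74.]
scene [0.6091 0.1461 0.118 ] [0.544 0.075 0.108] [0.674 0.217 0.128] 1294 [[609.2, 145.9], [129.4, 142.2], 0.3]
scene [0.581  0.1932 0.1384] [0.564 0.176 0.135] [0.598 0.211 0.142] 144 [[583.8, 197.1], [23.0, 37.5], 43.7]
scene [0.6436 0.1057 0.1389] [0.624 0.087 0.135] [0.663 0.125 0.143] 238 [[642.7, 106.0], [37.9, 37.3], 22.6]
scene [0.6411 0.1901 0.1391] [0.621 0.171 0.135] [0.661 0.209 0.143] 251 [[642.4, 190.5], [39.0, 36.5], 18.8]
side [0.6074 0.1429 0.118 ] [0.542 0.07  0.108] [0.673 0.216 0.128] 1162 [[607.3, 143.2], [129.9, 146.1], 0.3]
side [0.5763 0.1901 0.1396] [0.557 0.169 0.135] [0.596 0.211 0.144] 156 [[576.3, 188.5], [41.1, 38.3], 14.8]
side [0.6059 0.1386 0.1473] [0.594 0.126 0.135] [0.618 0.151 0.16 ] 66 [[604.2, 136.6], [19.0, 27.0], 64.2]
side [0.6419 0.1031 0.1398] [0.622 0.081 0.135] [0.662 0.125 0.144] 172 [[640.4, 103.3], [39.8, 41.4], 29.1]
wrist [0.5951 0.1423 0.118 ] [0.543 0.071 0.108] [0.648 0.214 0.128] 16868 [[595.1, 142.2], [104.3, 143.2], 0.2]
wrist [0.5725 0.1824 0.118 ] [0.557 0.168 0.108] [0.588 0.197 0.128] 615 [[568.6, 178.5], [15.1, 38.9], 48.8]
wrist [0.6276 0.0989 0.118 ] [0.621 0.083 0.108] [0.634 0.115 0.128] 725 [[626.0, 97.9], [8.6, 32.2], 14.1]
wrist [0.5774 0.1885 0.1393] [0.558 0.169 0.135] [0.597 0.208 0.144] 5486 [[577.4, 188.3], [39.4, 39.1], 20.5]
wrist [0.5964 0.1426 0.1475] [0.595 0.129 0.135] [0.598 0.156 0.16 ] 651 [[596.4, 142.6], [26.1, 3.4], 89.4]
wrist [0.628  0.1886 0.1392] [0.621 0.172 0.135] [0.635 0.205 0.143] 1105 [[627.8, 188.2], [14.2, 31.7], 6.6]
wrist [0.6287 0.0995 0.139 ] [0.622 0.085 0.135] [0.636 0.114 0.143] 932 [[628.9, 99.4], [13.3, 29.7], 13.0]
```

View pics/side9.png

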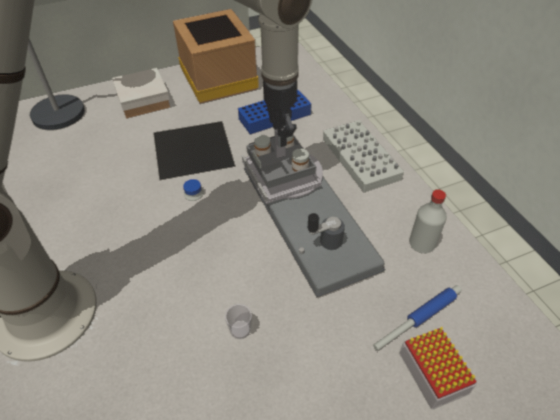

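>>> send_rows:
  commands: [0,0,0.1,0,0,0,1,0,0,0.3,0,0,-0.05,1,0,0,0.5,0,0,-0.1,1,0,0,0.7,0,0,-0.1,1,0,0,0.8,0,0,-0.1,1]

```text
time_s: 31.87
tcp_pos: [0.6077, 0.1445, 0.1123]
tcp_rot: [-179.9, -0.0, -179.2]
contact_force: [-0.4, -0.1, -5.3]
gripper_width: 0.153
grasp_force: 78.3
```

>>> send_rows:
  commands: [0,0,0.05,0,0,0,1,0,0,0.1,0,0,0,1,0,0,0.15,0,0,0,1,0,0,0.2,0,0,0,1,0,0,0.2,0,0,0,1]

```text
time_s: 32.28
tcp_pos: [0.6087, 0.1448, 0.1077]
tcp_rot: [-179.9, 0.1, -179.2]
contact_force: [-0.3, 0.2, -4.3]
gripper_width: 0.149
grasp_force: 78.3
```

Run:
```python
from h import *
obs()
for n in("scene","side"): blobs(n,.078,.094,.5,.72,.03,.26,300)
obs()
```

```text
32.28 [0.6087 0.1448 0.1077] [-1.7992e+02  9.0000e-02 -1.7916e+02] F [-0.3  0.2 -4.3] w 0.149 g 78.3 q [-15.  31.  -1.  98.   1.  51.  74.]
scene [0.6044 0.1461 0.086 ] [0.537 0.075 0.078] [0.672 0.217 0.094] 1166 [[604.7, 146.4], [134.4, 142.5], 0.6]
side [0.6036 0.1478 0.086 ] [0.534 0.072 0.078] [0.673 0.224 0.094] 1133 [[603.6, 148.1], [138.8, 152.3], 0.3]
32.38 [0.6088 0.1449 0.108 ] [-1.7993e+02  1.0000e-01 -1.7917e+02] F [-0.2 -0.4 -5.6] w 0.155 g 78.3 q [-15.  31.  -1.  98.   1.  51.  74.]
```

>>> send_rows:
  commands: [0,0,0.03,0,0,0,1,0,0,0.06,0,0,0,1,0,0,0.08,0,0,0,1]

```text
time_s: 32.63
tcp_pos: [0.6089, 0.1449, 0.1066]
tcp_rot: [-179.9, 0.1, -179.2]
contact_force: [-4.9, -1.7, 7.5]
gripper_width: 0.151
grasp_force: 79.9
```

>>> send_rows:
  commands: [0,0,0,0,0,0,0,0,0,0,0,0,0,0,0,0,0,0,0,0,0,0,0,0,0,0,0,0,0,0,0,0,0,0,0]

```text
time_s: 33.05
tcp_pos: [0.609, 0.1449, 0.1056]
tcp_rot: [-179.9, 0.1, -179.2]
contact_force: [0.8, 0.6, -1.1]
gripper_width: 0.5
grasp_force: 0.0
```

>>> send_rows:
  commands: [0,0,-0.3,0,0,0,0,0,0,-0.9,0,0,0,0,0,0,-1.7,0,0,0,0,0,0,-2.4,0,0,0,0,0,0,-2.8,0,0,0,0]

```text
time_s: 33.47
tcp_pos: [0.6101, 0.1453, 0.1929]
tcp_rot: [-180.0, 0.3, -179.2]
contact_force: [0.4, 0.5, 0.2]
gripper_width: 0.496
grasp_force: 0.0
```

Run:
```python
from h import *
obs()
for n in("scene","side","wrist"): blobs(n,.079,.094,.5,.72,.03,.26,300);blobs(n,.1,.116,.5,.72,.03,.26,60)
for n in("scene","side"): blobs(n,.142,.16,.5,.75,-.2,0,30)
plan([((.58,-.02,.24),120,0,14,0.1),((.5825,-.0962,.21),90,0,8,.1)])
```

```text
33.47 [0.6101 0.1453 0.1929] [-179.99    0.32 -179.17] F [0.4 0.5 0.2] w 0.496 g 0.0 q [-15.  25.  -1.  95.   1.  60.  74.]
scene [0.6063 0.1458 0.0865] [0.54  0.074 0.079] [0.673 0.218 0.094] 1395 [[605.8, 145.9], [133.0, 142.6], 0.6]
scene [0.5772 0.1917 0.1064] [0.557 0.172 0.1  ] [0.597 0.211 0.112] 236 [[577.1, 191.8], [39.3, 39.0], 18.9]
scene [0.6436 0.1067 0.1069] [0.624 0.087 0.1  ] [0.663 0.126 0.114] 243 [[642.9, 106.2], [40.3, 36.1], 21.4]
scene [0.6408 0.1911 0.106 ] [0.621 0.172 0.1  ] [0.66  0.211 0.112] 257 [[641.1, 191.1], [38.7, 38.3], 59.0]
side [0.6041 0.1439 0.0865] [0.536 0.071 0.079] [0.672 0.217 0.094] 1002 [[605.3, 144.5], [135.2, 147.6], 2.3]
side [0.6472 0.1878 0.107 ] [0.635 0.168 0.1  ] [0.66  0.208 0.114] 84 [[649.3, 186.2], [40.8, 20.7], 74.6]
side [0.5775 0.1897 0.107 ] [0.558 0.169 0.1  ] [0.597 0.21  0.114] 167 [[576.5, 189.8], [39.2, 37.8], 40.9]
side [0.6425 0.1047 0.1074] [0.623 0.084 0.1  ] [0.662 0.125 0.115] 188 [[643.1, 104.4], [40.3, 38.8], 79.5]
wrist [0.6078 0.1436 0.0865] [0.543 0.072 0.079] [0.672 0.215 0.094] 10425 [[608.1, 143.7], [128.
[... 1131 characters left out ...]
-0.05, 0.0, 0.0, 1.24, 0.1, -0.15, -1.15, -0.11, -0.01, 0.0, 2.54, 0.1, -0.23, -1.74, -0.17, -0.01, 0.0, 3.83, 0.1, -0.3, -2.3, -0.22, -0.01, 0.0, 5.07, 0.1, -0.37, -2.82, -0.27, -0.01, 0.0, 6.21, 0.1]
[-0.28, -0.35, -0.04, 0.0, 0.0, 0.98, 0.1, -0.49, -0.62, -0.08, 0.0, 0.0, 1.74, 0.1, -0.64, -0.8, -0.1, 0.0, 0.0, 2.23, 0.1, -0.69, -0.86, -0.11, -0.01, 0.0, 2.41, 0.1, -0.77, -0.93, -0.06, -0.01, 0.0, 2.67, 0.1]
[-0.26, -0.13, 0.11, 0.0, 0.0, 0.68, 0.1, -0.62, -0.31, 0.27, 0.0, 0.0, 1.64, 0.1, -1.04, -0.52, 0.46, 0.0, 0.0, 2.74, 0.1, -1.45, -0.73, 0.64, 0.0, 0.0, 3.84, 0.1, -1.82, -0.92, 0.8, 0.0, 0.0, 4.8, 0.1]
[-0.29, -0.01, 0.11, 0.0, 0.0, 0.68, 0.1, -0.4, -0.02, 0.16, 0.0, 0.0, 0.94, 0.1]
```

Run:
```python
from h import *
plan([((.5825,-.096,.22),180.7,0,15,0),((.5825,-.096,.20),180.7,0,5,0)])
```

```text
[0.01, -0.1, 0.0, 0.0, 0.0, 0.0, 0, 0.05, -0.39, 0.01, 0.0, 0.0, 0.0, 0, 0.1, -0.83, 0.02, 0.0, 0.0, 0.0, 0, 0.17, -1.4, 0.03, 0.0, 0.0, 0.0, 0, 0.25, -2.08, 0.04, -0.01, 0.0, 0.01, 0]
[0.09, -0.74, 0.01, 0.0, 0.0, 0.0, 0, 0.18, -1.53, 0.03, 0.0, 0.0, 0.01, 0, 0.28, -2.33, 0.04, -0.01, 0.0, 0.01, 0, 0.37, -3.11, 0.05, -0.01, 0.0, 0.01, 0, 0.46, -3.86, 0.07, -0.01, -0.01, 0.01, 0]
[0.08, -0.67, 0.01, 0.0, 0.0, 0.0, 0, 0.15, -1.24, 0.02, 0.0, 0.0, 0.0, 0, 0.2, -1.69, 0.03, 0.0, 0.0, 0.01, 0, 0.23, -1.97, 0.03, -0.01, 0.0, 0.01, 0, 0.24, -2.08, 0.03, -0.01, 0.0, 0.01, 0]
[0.0, 0.0, 0.07, 0.0, 0.0, 0.0, 0, 0.0, 0.0, 0.23, 0.0, 0.0, 0.0, 0, 0.0, 0.0, 0.43, 0.0, 0.0, 0.0, 0, 0.0, 0.0, 0.6, 0.0, 0.0, 0.0, 0, 0.0, 0.0, 0.67, 0.0, 0.0, 0.0, 0]
```

>>> send_rows:
  commands: [0,-0.1,0,0,0,0,0,0.05,-0.4,0,0,0,0,0,0.1,-0.85,0,0,0,0,0,0.15,-1.4,0,0,0,0,0,0.25,-2.1,0.05,0,0,0,0]
  squeeze: 25

```text
time_s: 34.28
tcp_pos: [0.602, 0.0808, 0.1881]
tcp_rot: [-179.9, 0.1, -179.1]
contact_force: [0.1, 0.1, 0.9]
gripper_width: 0.503
grasp_force: 0.0
```

>>> send_rows:
  commands: [0.1,-0.75,0,0,0,0,0,0.2,-1.55,0.05,0,0,0,0,0.3,-2.35,0.05,0,0,0,0,0.35,-3.1,0.05,0,0,0,0,0.45,-3.85,0.05,0,0,0,0]

```text
time_s: 34.7
tcp_pos: [0.5895, -0.0371, 0.1867]
tcp_rot: [-179.9, 0.1, -179.3]
contact_force: [0.3, -0.4, -0.2]
gripper_width: 0.499
grasp_force: 0.0
```

>>> send_rows:
  commands: [0.1,-0.65,0,0,0,0,0,0.15,-1.25,0,0,0,0,0,0.2,-1.7,0.05,0,0,0,0,0.25,-1.95,0.05,0,0,0,0,0.25,-2.05,0.05,0,0,0,0]

```text
time_s: 35.12
tcp_pos: [0.5828, -0.0979, 0.1851]
tcp_rot: [-179.9, 0.1, -179.3]
contact_force: [-0.1, -0.7, -0.2]
gripper_width: 0.497
grasp_force: 0.0
```

Run:
```python
from h import *
p,X=cloud("side");obs()
blobs("wrist",.142,.16,.5,.75,-.2,0,100)
blobs("wrist",.09,.114,.5,.75,-.2,0,100)
blobs("wrist",.037,.046,.5,.75,-.2,0.0,1000)
p,X=cloud("wrist","pics/w10.png")
plan([((.5825,-.096,.17),180.7,0,5,0),((.5825,-.096,.14),180.7,0,5,0)])
```

```text
35.17 [ 0.5831 -0.0972  0.1851] [-1.7991e+02  7.0000e-02 -1.7928e+02] F [ 0.8 -0.  -0.2] w 0.502 g 0.0 q [  4.  23.   3. 100.  -1.  57.  99.]
wrist [ 0.5822 -0.098   0.1481] [ 0.57  -0.11   0.142] [ 0.594 -0.086  0.154] 1220 [[582.1, -98.1], [22.6, 23.1], 13.6]
wrist [ 0.6328 -0.0975  0.1013] [ 0.608 -0.123  0.09 ] [ 0.658 -0.072  0.112] 2874 [[633.0, -97.5], [49.1, 51.1], 2.4]
wrist [ 0.6313 -0.0985  0.0415] [ 0.547 -0.197  0.037] [ 0.716 -0.     0.046] 23665 [[631.6, -98.0], [167.9, 197.1], 0.4]
[0.01, -0.01, 0.18, 0.0, 0.0, 0.01, 0, 0.02, -0.02, 0.6, 0.0, 0.01, 0.02, 0, 0.03, -0.05, 1.11, 0.0, 0.01, 0.03, 0, 0.04, -0.06, 1.53, 0.0, 0.02, 0.04, 0, 0.05, -0.07, 1.71, -0.01, 0.02, 0.05, 0]
[0.0, 0.0, 0.1, 0.0, 0.0, 0.0, 0, 0.0, 0.0, 0.35, 0.0, 0.0, 0.0, 0, 0.0, 0.0, 0.65, 0.0, 0.0, 0.0, 0, 0.0, 0.0, 0.9, 0.0, 0.0, 0.0, 0, 0.0, 0.0, 1.0, 0.0, 0.0, 0.0, 0]
```

View pics/w10.png

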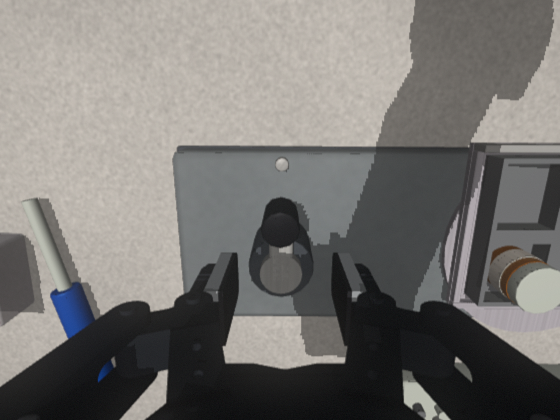

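>>> send_rows:
  commands: [0,0,0.2,0,0,0,0,0,0,0.6,0,0,0,0,0,0,1.1,0,0,0,0,0,0,1.6,0,0,0,0,0,0,1.8,0,0,0,0]

```text
time_s: 35.78
tcp_pos: [0.5818, -0.0947, 0.128]
tcp_rot: [-180.0, -0.2, -179.1]
contact_force: [-1.2, 0.9, 0.1]
gripper_width: 0.5
grasp_force: 0.0
```

>>> send_rows:
  commands: [0,0,0.1,0,0,0,0,0,0,0.4,0,0,0,0,0,0,0.7,0,0,0,0,0,0,0.85,0,0,0,0,0,0,0.85,0,0,0,0]

```text
time_s: 36.2
tcp_pos: [0.5829, -0.0954, 0.1045]
tcp_rot: [-179.9, -0.0, -179.2]
contact_force: [-0.5, -0.0, -0.6]
gripper_width: 0.503
grasp_force: 0.0
```

>>> send_rows:
  commands: [0,0,0,0,0,0,1,0,0,0,0,0,0,1,0,0,0,0,0,0,1,0,0,0,0,0,0,1,0,0,0,0,0,0,1]

```text
time_s: 36.62
tcp_pos: [0.584, -0.0959, 0.1062]
tcp_rot: [-179.9, 0.1, -179.2]
contact_force: [-0.6, -0.1, -0.1]
gripper_width: 0.271
grasp_force: 25.2
```

Run:
```python
from h import *
p,X=cloud("side");obs()
# circle rows: theta with ramp; tool x=-X, y=+Y (yaw ~180.7)
def traj(th):
    return np.array([-50*np.cos(th),50*np.sin(th)])
import math
W=7.2
# ramp: rows 1..: speeds 1.2,3.6,6,7.2.. deg ; overall 3 turns=1080
sp=[1.2,2.4,3.6,4.8,6.0]; n=(1080-2*sum(sp))/7.2; print(n)
```

```text
36.67 [ 0.584  -0.0959  0.1062] [-1.7991e+02  1.4000e-01 -1.7918e+02] F [ 0.5 -0.2  0.1] w 0.272 g 25.2 q [  5.  28.   3. 104.  -2.  48.  99.]
145.0
```

Run:
```python
import numpy as np
def call(a0,angs):
    L=[]
    for a in angs:
        d=50/30*np.array([np.cos(np.radians(a))-np.cos(np.radians(a0)),np.sin(np.radians(a))-np.sin(np.radians(a0))])
        L+=[*np.round(d,2).tolist(),0,0,0,0,1]
    print(int(a0),L)
c=np.cumsum([1.2,2.4,3.6,4.8,6.0])
call(0,c)
for k in range(10): call(18+36*k,18+36*k+7.2*np.arange(1,6))
call(342,342+np.cumsum([6.0,4.8,3.6,2.4,1.2]))
```

```text
0 [-0.0, 0.03, 0, 0, 0, 0, 1, -0.0, 0.1, 0, 0, 0, 0, 1, -0.01, 0.21, 0, 0, 0, 0, 1, -0.04, 0.35, 0, 0, 0, 0, 1, -0.08, 0.52, 0, 0, 0, 0, 1]
18 [-0.08, 0.19, 0, 0, 0, 0, 1, -0.18, 0.38, 0, 0, 0, 0, 1, -0.3, 0.55, 0, 0, 0, 0, 1, -0.44, 0.7, 0, 0, 0, 0, 1, -0.61, 0.83, 0, 0, 0, 0, 1]
54 [-0.18, 0.11, 0, 0, 0, 0, 1, -0.37, 0.2, 0, 0, 0, 0, 1, -0.57, 0.27, 0, 0, 0, 0, 1, -0.77, 0.31, 0, 0, 0, 0, 1, -0.98, 0.32, 0, 0, 0, 0, 1]
90 [-0.21, -0.01, 0, 0, 0, 0, 1, -0.41, -0.05, 0, 0, 0, 0, 1, -0.61, -0.12, 0, 0, 0, 0, 1, -0.8, -0.21, 0, 0, 0, 0, 1, -0.98, -0.32, 0, 0, 0, 0, 1]
126 [-0.16, -0.13, 0, 0, 0, 0, 1, -0.3, -0.29, 0, 0, 0, 0, 1, -0.43, -0.46, 0, 0, 0, 0, 1, -0.53, -0.64, 0, 0, 0, 0, 1, -0.61, -0.83, 0, 0, 0, 0, 1]
162 [-0.05, -0.2, 0, 0, 0, 0, 1, -0.08, -0.41, 0, 0, 0, 0, 1, -0.08, -0.62, 0, 0, 0, 0, 1, -0.05, -0.83, 0, 0, 0, 0, 1, -0.0, -1.03, 0, 0, 0, 0, 1]
198 [0.08, -0.19, 0, 0, 0, 0, 1, 0.18, -0.38, 0, 0, 0, 0, 1, 0.3, -0.55, 0, 0, 0, 0, 1, 0.44, -0.7, 0, 0, 0, 0, 1, 0.61, -0.83, 0, 0, 0, 0, 1]
234 [0.18, -0.11, 0, 0, 0, 0, 1, 0.37, -0.2, 0, 0, 0, 0, 1, 0.57, -0.27, 0, 0, 0, 0, 1, 0.77, -0.31, 0, 0, 0, 0, 1, 0.98, -0.32, 0, 0, 0, 0, 1]
270 [0.21, 0.01, 0, 0, 0, 0, 1, 0.41, 0.05, 0, 0, 0, 0, 1, 0.61, 0.12, 0, 0, 0, 0, 1, 0.8, 0.21, 0, 0, 0, 0, 1, 0.98, 0.32, 0, 0, 0, 0, 1]
306 [0.16, 0.13, 0, 0, 0, 0, 1, 0.3, 0.29, 0, 0, 0, 0, 1, 0.43, 0.46, 0, 0, 0, 0, 1, 0.53, 0.64, 0, 0, 0, 0, 1, 0.61, 0.83, 0, 0, 0, 0, 1]
342 [0.05, 0.2, 0, 0, 0, 0, 1, 0.08, 0.41, 0, 0, 0, 0, 1, 0.08, 0.62, 0, 0, 0, 0, 1, 0.05, 0.83, 0, 0, 0, 0, 1, 0.0, 1.03, 0, 0, 0, 0, 1]
342 [0.05, 0.17, 0, 0, 0, 0, 1, 0.07, 0.31, 0, 0, 0, 0, 1, 0.08, 0.41, 0, 0, 0, 0, 1, 0.08, 0.48, 0, 0, 0, 0, 1, 0.08, 0.52, 0, 0, 0, 0, 1]
```

>>> send_rows:
  commands: [0,0.03,0,0,0,0,1,0,0.1,0,0,0,0,1,-0.01,0.21,0,0,0,0,1,-0.04,0.35,0,0,0,0,1,-0.08,0.52,0,0,0,0,1]

```text
time_s: 37.08
tcp_pos: [0.5865, -0.0804, 0.1061]
tcp_rot: [-179.9, 0.2, -179.2]
contact_force: [2.3, -5.0, -0.6]
gripper_width: 0.271
grasp_force: 25.2
```

>>> send_rows:
  commands: [-0.08,0.19,0,0,0,0,1,-0.18,0.38,0,0,0,0,1,-0.3,0.55,0,0,0,0,1,-0.44,0.7,0,0,0,0,1,-0.61,0.83,0,0,0,0,1]

```text
time_s: 37.5
tcp_pos: [0.6045, -0.0558, 0.106]
tcp_rot: [-179.8, 0.1, -179.2]
contact_force: [1.6, -7.8, 1.8]
gripper_width: 0.27
grasp_force: 25.5
```

>>> send_rows:
  commands: [-0.18,0.11,0,0,0,0,1,-0.37,0.2,0,0,0,0,1,-0.57,0.27,0,0,0,0,1,-0.77,0.31,0,0,0,0,1,-0.98,0.32,0,0,0,0,1]

```text
time_s: 37.92
tcp_pos: [0.6323, -0.0462, 0.1059]
tcp_rot: [-179.8, -0.0, -179.2]
contact_force: [-4.0, -7.6, 5.0]
gripper_width: 0.272
grasp_force: 25.8
```

>>> send_rows:
  commands: [-0.21,-0.01,0,0,0,0,1,-0.41,-0.05,0,0,0,0,1,-0.61,-0.12,0,0,0,0,1,-0.8,-0.21,0,0,0,0,1,-0.98,-0.32,0,0,0,0,1]

```text
time_s: 38.33
tcp_pos: [0.6607, -0.0539, 0.1059]
tcp_rot: [-179.9, -0.2, -179.2]
contact_force: [-6.2, -3.1, 7.9]
gripper_width: 0.273
grasp_force: 26.0
```

>>> send_rows:
  commands: [-0.16,-0.13,0,0,0,0,1,-0.3,-0.29,0,0,0,0,1,-0.43,-0.46,0,0,0,0,1,-0.53,-0.64,0,0,0,0,1,-0.61,-0.83,0,0,0,0,1]

```text
time_s: 38.75
tcp_pos: [0.6797, -0.0756, 0.1059]
tcp_rot: [179.9, -0.1, -179.1]
contact_force: [-5.8, 1.4, 8.1]
gripper_width: 0.271
grasp_force: 25.9
```

>>> send_rows:
  commands: [-0.05,-0.2,0,0,0,0,1,-0.08,-0.41,0,0,0,0,1,-0.08,-0.62,0,0,0,0,1,-0.05,-0.83,0,0,0,0,1,0,-1.03,0,0,0,0,1]

```text
time_s: 39.17
tcp_pos: [0.683, -0.1064, 0.1062]
tcp_rot: [179.9, 0.2, -179.0]
contact_force: [2.5, 3.0, 0.9]
gripper_width: 0.272
grasp_force: 25.5
```

>>> send_rows:
  commands: [0.08,-0.19,0,0,0,0,1,0.18,-0.38,0,0,0,0,1,0.3,-0.55,0,0,0,0,1,0.44,-0.7,0,0,0,0,1,0.61,-0.83,0,0,0,0,1]

```text
time_s: 39.58
tcp_pos: [0.664, -0.1364, 0.1062]
tcp_rot: [-179.8, 0.2, -179.2]
contact_force: [4.3, -0.6, 0.7]
gripper_width: 0.269
grasp_force: 25.5
```

>>> send_rows:
  commands: [0.18,-0.11,0,0,0,0,1,0.37,-0.2,0,0,0,0,1,0.57,-0.27,0,0,0,0,1,0.77,-0.31,0,0,0,0,1,0.98,-0.32,0,0,0,0,1]

```text
time_s: 40.0
tcp_pos: [0.6338, -0.1464, 0.1062]
tcp_rot: [-179.8, 0.1, -179.2]
contact_force: [2.7, -3.0, 3.3]
gripper_width: 0.272
grasp_force: 25.5
```

>>> send_rows:
  commands: [0.21,0.01,0,0,0,0,1,0.41,0.05,0,0,0,0,1,0.61,0.12,0,0,0,0,1,0.8,0.21,0,0,0,0,1,0.98,0.32,0,0,0,0,1]

```text
time_s: 40.42
tcp_pos: [0.6038, -0.1363, 0.106]
tcp_rot: [-179.9, 0.0, -179.2]
contact_force: [1.3, -3.1, 5.4]
gripper_width: 0.273
grasp_force: 25.7
```

>>> send_rows:
  commands: [0.16,0.13,0,0,0,0,1,0.3,0.29,0,0,0,0,1,0.43,0.46,0,0,0,0,1,0.53,0.64,0,0,0,0,1,0.61,0.83,0,0,0,0,1]

```text
time_s: 40.83
tcp_pos: [0.5858, -0.1102, 0.106]
tcp_rot: [-179.9, 0.1, -179.2]
contact_force: [3.5, -2.2, 3.8]
gripper_width: 0.273
grasp_force: 25.7
```

>>> send_rows:
  commands: [0.05,0.2,0,0,0,0,1,0.08,0.41,0,0,0,0,1,0.08,0.62,0,0,0,0,1,0.05,0.83,0,0,0,0,1,0,1.03,0,0,0,0,1]

```text
time_s: 41.25
tcp_pos: [0.5866, -0.0799, 0.106]
tcp_rot: [-179.9, 0.2, -179.2]
contact_force: [5.3, -5.3, 2.7]
gripper_width: 0.272
grasp_force: 25.6
```

>>> send_rows:
  commands: [-0.08,0.19,0,0,0,0,1,-0.18,0.38,0,0,0,0,1,-0.3,0.55,0,0,0,0,1,-0.44,0.7,0,0,0,0,1,-0.61,0.83,0,0,0,0,1]

```text
time_s: 41.67
tcp_pos: [0.6036, -0.0565, 0.1059]
tcp_rot: [-179.8, 0.1, -179.2]
contact_force: [1.5, -7.1, 7.0]
gripper_width: 0.272
grasp_force: 26.0
```

>>> send_rows:
  commands: [-0.18,0.11,0,0,0,0,1,-0.37,0.2,0,0,0,0,1,-0.57,0.27,0,0,0,0,1,-0.77,0.31,0,0,0,0,1,-0.98,0.32,0,0,0,0,1]

```text
time_s: 42.08
tcp_pos: [0.6313, -0.0463, 0.1058]
tcp_rot: [-179.8, -0.1, -179.2]
contact_force: [-3.1, -5.5, 9.9]
gripper_width: 0.274
grasp_force: 26.3
```

>>> send_rows:
  commands: [-0.21,-0.01,0,0,0,0,1,-0.41,-0.05,0,0,0,0,1,-0.61,-0.12,0,0,0,0,1,-0.8,-0.21,0,0,0,0,1,-0.98,-0.32,0,0,0,0,1]

```text
time_s: 42.5
tcp_pos: [0.6601, -0.0535, 0.1057]
tcp_rot: [-179.9, -0.2, -179.2]
contact_force: [-5.7, -1.5, 11.0]
gripper_width: 0.275
grasp_force: 26.4
```

>>> send_rows:
  commands: [-0.16,-0.13,0,0,0,0,1,-0.3,-0.29,0,0,0,0,1,-0.43,-0.46,0,0,0,0,1,-0.53,-0.64,0,0,0,0,1,-0.61,-0.83,0,0,0,0,1]

```text
time_s: 42.92
tcp_pos: [0.6795, -0.0753, 0.1058]
tcp_rot: [179.9, -0.2, -179.1]
contact_force: [-2.6, 2.2, 9.7]
gripper_width: 0.275
grasp_force: 26.3
```

>>> send_rows:
  commands: [-0.05,-0.2,0,0,0,0,1,-0.08,-0.41,0,0,0,0,1,-0.08,-0.62,0,0,0,0,1,-0.05,-0.83,0,0,0,0,1,0,-1.03,0,0,0,0,1]

```text
time_s: 43.33
tcp_pos: [0.6832, -0.1049, 0.1062]
tcp_rot: [179.8, 0.2, -179.0]
contact_force: [5.9, 3.0, 3.3]
gripper_width: 0.272
grasp_force: 25.6
```

>>> send_rows:
  commands: [0.08,-0.19,0,0,0,0,1,0.18,-0.38,0,0,0,0,1,0.3,-0.55,0,0,0,0,1,0.44,-0.7,0,0,0,0,1,0.61,-0.83,0,0,0,0,1]

```text
time_s: 43.75
tcp_pos: [0.6665, -0.1342, 0.1064]
tcp_rot: [-179.9, 0.4, -179.1]
contact_force: [8.5, -4.1, 1.8]
gripper_width: 0.273
grasp_force: 25.4
```

>>> send_rows:
  commands: [0.18,-0.11,0,0,0,0,1,0.37,-0.2,0,0,0,0,1,0.57,-0.27,0,0,0,0,1,0.77,-0.31,0,0,0,0,1,0.98,-0.32,0,0,0,0,1]

```text
time_s: 44.17
tcp_pos: [0.6351, -0.1463, 0.1061]
tcp_rot: [-179.8, 0.2, -179.2]
contact_force: [3.1, -6.4, 4.4]
gripper_width: 0.277
grasp_force: 25.7
```

>>> send_rows:
  commands: [0.21,0.01,0,0,0,0,1,0.41,0.05,0,0,0,0,1,0.61,0.12,0,0,0,0,1,0.8,0.21,0,0,0,0,1,0.98,0.32,0,0,0,0,1]

```text
time_s: 44.58
tcp_pos: [0.6043, -0.1366, 0.106]
tcp_rot: [-179.9, 0.1, -179.2]
contact_force: [1.1, -4.6, 7.7]
gripper_width: 0.275
grasp_force: 25.9
```

>>> send_rows:
  commands: [0.16,0.13,0,0,0,0,1,0.3,0.29,0,0,0,0,1,0.43,0.46,0,0,0,0,1,0.53,0.64,0,0,0,0,1,0.61,0.83,0,0,0,0,1]

```text
time_s: 45.0
tcp_pos: [0.5859, -0.1105, 0.106]
tcp_rot: [-179.9, 0.1, -179.2]
contact_force: [2.7, -2.6, 5.3]
gripper_width: 0.27
grasp_force: 25.9
```

>>> send_rows:
  commands: [0.05,0.2,0,0,0,0,1,0.08,0.41,0,0,0,0,1,0.08,0.62,0,0,0,0,1,0.05,0.83,0,0,0,0,1,0,1.03,0,0,0,0,1]

```text
time_s: 45.42
tcp_pos: [0.5866, -0.0799, 0.106]
tcp_rot: [-179.9, 0.2, -179.2]
contact_force: [5.1, -5.3, 3.1]
gripper_width: 0.268
grasp_force: 25.6
```

Two turns done; the third.

>>> send_rows:
  commands: [-0.08,0.19,0,0,0,0,1,-0.18,0.38,0,0,0,0,1,-0.3,0.55,0,0,0,0,1,-0.44,0.7,0,0,0,0,1,-0.61,0.83,0,0,0,0,1]

```text
time_s: 45.83
tcp_pos: [0.6036, -0.0564, 0.1058]
tcp_rot: [-179.8, 0.0, -179.2]
contact_force: [1.3, -7.5, 7.2]
gripper_width: 0.272
grasp_force: 26.0
```

>>> send_rows:
  commands: [-0.18,0.11,0,0,0,0,1,-0.37,0.2,0,0,0,0,1,-0.57,0.27,0,0,0,0,1,-0.77,0.31,0,0,0,0,1,-0.98,0.32,0,0,0,0,1]

```text
time_s: 46.25
tcp_pos: [0.6314, -0.0463, 0.1058]
tcp_rot: [-179.8, -0.1, -179.2]
contact_force: [-3.8, -6.2, 10.6]
gripper_width: 0.274
grasp_force: 26.3
```

>>> send_rows:
  commands: [-0.21,-0.01,0,0,0,0,1,-0.41,-0.05,0,0,0,0,1,-0.61,-0.12,0,0,0,0,1,-0.8,-0.21,0,0,0,0,1,-0.98,-0.32,0,0,0,0,1]

```text
time_s: 46.67
tcp_pos: [0.6601, -0.0535, 0.1057]
tcp_rot: [-179.9, -0.2, -179.2]
contact_force: [-5.3, -2.4, 12.5]
gripper_width: 0.277
grasp_force: 26.4
```

>>> send_rows:
  commands: [-0.16,-0.13,0,0,0,0,1,-0.3,-0.29,0,0,0,0,1,-0.43,-0.46,0,0,0,0,1,-0.53,-0.64,0,0,0,0,1,-0.61,-0.83,0,0,0,0,1]

```text
time_s: 47.08
tcp_pos: [0.6795, -0.0753, 0.1058]
tcp_rot: [179.9, -0.2, -179.1]
contact_force: [-4.1, 2.7, 10.7]
gripper_width: 0.269
grasp_force: 26.3
```

>>> send_rows:
  commands: [-0.05,-0.2,0,0,0,0,1,-0.08,-0.41,0,0,0,0,1,-0.08,-0.62,0,0,0,0,1,-0.05,-0.83,0,0,0,0,1,0,-1.03,0,0,0,0,1]

```text
time_s: 47.5
tcp_pos: [0.6832, -0.1049, 0.1061]
tcp_rot: [179.8, 0.2, -179.0]
contact_force: [6.9, 2.2, 3.2]
gripper_width: 0.271
grasp_force: 25.7
```

>>> send_rows:
  commands: [0.08,-0.19,0,0,0,0,1,0.18,-0.38,0,0,0,0,1,0.3,-0.55,0,0,0,0,1,0.44,-0.7,0,0,0,0,1,0.61,-0.83,0,0,0,0,1]

```text
time_s: 47.92
tcp_pos: [0.6665, -0.1342, 0.1063]
tcp_rot: [-179.9, 0.4, -179.1]
contact_force: [8.4, -3.7, 0.1]
gripper_width: 0.269
grasp_force: 25.4
```

>>> send_rows:
  commands: [0.18,-0.11,0,0,0,0,1,0.37,-0.2,0,0,0,0,1,0.57,-0.27,0,0,0,0,1,0.77,-0.31,0,0,0,0,1,0.98,-0.32,0,0,0,0,1]

```text
time_s: 48.33
tcp_pos: [0.6351, -0.1463, 0.1062]
tcp_rot: [-179.8, 0.2, -179.2]
contact_force: [3.2, -5.7, 4.4]
gripper_width: 0.274
grasp_force: 25.7
```

>>> send_rows:
  commands: [0.21,0.01,0,0,0,0,1,0.41,0.05,0,0,0,0,1,0.61,0.12,0,0,0,0,1,0.8,0.21,0,0,0,0,1,0.98,0.32,0,0,0,0,1]

```text
time_s: 48.75
tcp_pos: [0.6042, -0.1366, 0.106]
tcp_rot: [-179.9, 0.0, -179.2]
contact_force: [1.0, -4.7, 7.0]
gripper_width: 0.273
grasp_force: 26.0
```

>>> send_rows:
  commands: [0.16,0.13,0,0,0,0,1,0.3,0.29,0,0,0,0,1,0.43,0.46,0,0,0,0,1,0.53,0.64,0,0,0,0,1,0.61,0.83,0,0,0,0,1]

```text
time_s: 49.17
tcp_pos: [0.5859, -0.1105, 0.106]
tcp_rot: [-179.9, 0.1, -179.2]
contact_force: [2.8, -3.2, 6.2]
gripper_width: 0.274
grasp_force: 25.9
```

>>> send_rows:
  commands: [0.05,0.17,0,0,0,0,1,0.07,0.31,0,0,0,0,1,0.08,0.41,0,0,0,0,1,0.08,0.48,0,0,0,0,1,0.08,0.52,0,0,0,0,1]

```text
time_s: 49.58
tcp_pos: [0.5839, -0.0942, 0.1059]
tcp_rot: [-179.9, 0.1, -179.1]
contact_force: [3.2, -3.7, 6.7]
gripper_width: 0.27
grasp_force: 25.9
```

>>> send_rows:
  commands: [0,0,0,0,0,0,1,0,0,0,0,0,0,1,0,0,0,0,0,0,1]

```text
time_s: 49.83
tcp_pos: [0.5839, -0.094, 0.1059]
tcp_rot: [-180.0, 0.1, -179.1]
contact_force: [1.8, -2.3, 5.9]
gripper_width: 0.269
grasp_force: 25.9
```

Run:
```python
from h import *
obs()
for n in("scene","side"):
    blobs(n,.079,.094,.5,.72,.03,.26,200);blobs(n,.1,.116,.5,.72,.03,.26,60);blobs(n,.142,.153,.55,.6,-.12,-.07,10)
```

```text
49.83 [ 0.5839 -0.094   0.1059] [-1.7997e+02  1.0000e-01 -1.7912e+02] F [ 1.8 -2.3  5.9] w 0.269 g 25.9 q [  5.  28.   2. 104.  -1.  48.  98.]
scene [0.6072 0.1466 0.0865] [0.541 0.074 0.079] [0.674 0.219 0.094] 1395 [[606.0, 146.7], [142.1, 133.3], 88.6]
scene [0.5835 0.1875 0.1062] [0.564 0.168 0.1  ] [0.603 0.207 0.112] 237 [[583.2, 187.8], [38.3, 38.8], 67.9]
scene [0.6415 0.106  0.1064] [0.622 0.087 0.1  ] [0.661 0.125 0.112] 238 [[642.5, 106.1], [38.7, 36.0], 22.8]
scene [0.643  0.1906 0.1066] [0.623 0.171 0.102] [0.663 0.21  0.112] 255 [[643.2, 190.8], [38.0, 39.0], 70.7]
scene [ 0.5847 -0.0947  0.1476] [ 0.573 -0.118  0.142] [ 0.596 -0.071  0.153] 83 [[589.9, -94.7], [42.9, 21.4], 65.0]
side [0.6046 0.1474 0.0864] [0.536 0.074 0.079] [0.673 0.221 0.094] 803 [[604.9, 147.4], [137.0, 146.3], 0.4]
side [0.648  0.1904 0.1071] [0.635 0.17  0.1  ] [0.661 0.211 0.114] 93 [[651.9, 188.3], [42.8, 21.9], 70.7]
side [0.5825 0.1871 0.1068] [0.563 0.167 0.1  ] [0.602 0.208 0.113] 171 [[582.2, 187.5], [40.4, 37.8], 67.6]
side [0.6309 0.1081 0.1068] [0.621 0.091 0.1  ] [0.641 0.125 0.113] 64 [[630.0, 109.7], [37.5, 12.3], 65.9]
side [ 0.5759 -0.0956  0.1474] [ 0.57  -0.12   0.142] [ 0.582 -0.072  0.153] 63 [[575.7, -95.6], [47.9, 11.2], 88.3]
```

>>> send_rows:
  commands: [0,-0.02,0,0,0,0,1,0,-0.05,0,0,0,0,1,0,-0.07,0,0,0,0,1,0,-0.07,0,0,0,0,1,0,-0.07,0,0,0,0,1]

```text
time_s: 50.55
tcp_pos: [0.5839, -0.0942, 0.1059]
tcp_rot: [179.9, 0.1, -179.0]
contact_force: [2.2, 1.8, 8.2]
gripper_width: 0.274
grasp_force: 26.0
```

>>> send_rows:
  commands: [0,0,0,0,0,0,0,0,0,0,0,0,0,0,0,0,0,0,0,0,0,0,0,0,0,0,0,0,0,0,0,0,0,0,0]

```text
time_s: 50.97
tcp_pos: [0.5828, -0.0971, 0.105]
tcp_rot: [-180.0, -0.0, -179.2]
contact_force: [0.1, -0.8, 0.4]
gripper_width: 0.496
grasp_force: 0.0
```

>>> send_rows:
  commands: [0,0,-0.3,0,0,0,0,0,0,-0.9,0,0,0,0,0,0,-1.6,0,0,0,0,0,0,-2.3,0,0,0,0,0,0,-2.7,0,0,0,0]

```text
time_s: 51.38
tcp_pos: [0.5848, -0.0976, 0.1898]
tcp_rot: [-179.9, 0.3, -179.2]
contact_force: [0.9, 0.2, 0.5]
gripper_width: 0.501
grasp_force: 0.0
```

Run:
```python
from h import *
obs()
for n in("scene","side","wrist"): blobs(n,.142,.16,.5,.75,-.2,0,30)
for n in("scene","side","wrist"): blobs(n,.155,.17,.5,.72,.1,.2,20)
obs();plan([((.608,.1443,.23),180.7,0,15,-.4)])
```

```text
51.38 [ 0.5848 -0.0976  0.1898] [-179.9     0.28 -179.18] F [0.9 0.2 0.5] w 0.501 g 0.0 q [  5.  22.   2. 100.  -1.  57.  98.]
scene [ 0.5829 -0.0923  0.1481] [ 0.571 -0.104  0.142] [ 0.595 -0.081  0.154] 79 [[583.4, -92.2], [20.2, 21.9], 54.6]
side [ 0.5827 -0.093   0.1488] [ 0.571 -0.105  0.142] [ 0.595 -0.081  0.155] 103 [[581.5, -94.0], [23.4, 23.3], 41.0]
wrist [ 0.5822 -0.0953  0.1482] [ 0.571 -0.107  0.142] [ 0.594 -0.084  0.154] 1176 [[582.2, -95.1], [23.1, 22.6], 76.8]
scene [0.6083 0.1471 0.1611] [0.596 0.14  0.155] [0.62  0.154 0.167] 70 [[608.3, 147.0], [13.5, 23.8], 88.7]
side [0.6069 0.1456 0.1618] [0.595 0.137 0.155] [0.619 0.154 0.168] 68 [[607.2, 145.6], [16.1, 23.6], 85.1]
51.68 [ 0.5825 -0.0971  0.1853] [-1.7995e+02 -5.0000e-02 -1.7917e+02] F [-0.   0.1  0.4] w 0.501 g 0.0 q [  5.  23.   2. 100.  -1.  57.  98.]
[-0.01, 0.1, 0.0, 0.0, 0.0, 0.0, -0.4, -0.05, 0.39, -0.01, 0.0, 0.0, 0.0, -0.4, -0.1, 0.84, -0.03, 0.0, 0.0, 0.0, -0.4, -0.17, 1.41, -0.05, 0.0, 0.0, 0.0, -0.4, -0.25, 2.08, -0.08, 0.0, 0.0, 0.01, -0.4]
[-0.09, 0.75, -0.03, 0.0, 0.0, 0.0, -0.4, -0.18, 1.53, -0.06, 0.0, 0.0, 0.01, -0.4, -0.28, 2.34, -0.09, 0.0, 0.0, 0.01, -0.4, -0.37, 3.12, -0.11, 0.0, 0.0, 0.01, -0.4, -0.46, 3.87, -0.14, -0.01, 0.0, 0.01, -0.4]
[-0.08, 0.67, -0.02, 0.0, 0.0, 0.0, -0.4, -0.15, 1.25, -0.05, 0.0, 0.0, 0.0, -0.4, -0.2, 1.69, -0.06, 0.0, 0.0, 0.01, -0.4, -0.23, 1.98, -0.07, 0.0, 0.0, 0.01, -0.4, -0.25, 2.08, -0.08, 0.0, 0.0, 0.01, -0.4]
```

Run:
```python
from h import *
plan([((.608,.1455,.23),178.9,0,15,-.4),((.608,.1455,.142),178.9,0,10,-.4)])
```

```text
[-0.01, 0.1, 0.0, 0.0, 0.0, 0.0, -0.4, -0.05, 0.39, -0.01, 0.0, 0.0, 0.02, -0.4, -0.1, 0.84, -0.03, 0.0, 0.0, 0.04, -0.4, -0.17, 1.42, -0.05, 0.0, 0.0, 0.07, -0.4, -0.25, 2.09, -0.08, 0.0, 0.0, 0.1, -0.4]
[-0.08, 0.75, -0.03, 0.0, 0.0, 0.04, -0.4, -0.17, 1.54, -0.06, 0.0, 0.0, 0.07, -0.4, -0.26, 2.35, -0.09, 0.0, 0.0, 0.11, -0.4, -0.35, 3.14, -0.11, 0.0, 0.0, 0.15, -0.4, -0.43, 3.89, -0.14, -0.01, 0.0, 0.19, -0.4]
[-0.06, 0.68, -0.02, 0.0, 0.0, 0.03, -0.4, -0.12, 1.26, -0.05, 0.0, 0.0, 0.06, -0.4, -0.16, 1.71, -0.06, 0.0, 0.0, 0.08, -0.4, -0.19, 2.0, -0.07, 0.0, 0.0, 0.1, -0.4, -0.2, 2.1, -0.08, 0.0, 0.0, 0.1, -0.4]
[0.0, 0.0, 0.08, 0.0, 0.0, 0.0, -0.4, 0.0, 0.0, 0.31, 0.0, 0.0, 0.0, -0.4, 0.0, 0.0, 0.63, 0.0, 0.0, 0.0, -0.4, 0.0, 0.0, 1.03, 0.0, 0.0, 0.0, -0.4, 0.0, 0.0, 1.47, 0.0, 0.0, 0.0, -0.4]
[0.0, 0.0, 0.43, 0.0, 0.0, 0.0, -0.4, 0.0, 0.0, 0.83, 0.0, 0.0, 0.0, -0.4, 0.0, 0.0, 1.16, 0.0, 0.0, 0.0, -0.4, 0.0, 0.0, 1.38, 0.0, 0.0, 0.0, -0.4, 0.0, 0.0, 1.47, 0.0, 0.0, 0.0, -0.4]
```

>>> send_rows:
  commands: [0,0.1,0,0,0,0,-0.4,-0.05,0.4,0,0,0,0,-0.4,-0.1,0.85,-0.05,0,0,0.05,-0.4,-0.15,1.4,-0.05,0,0,0.05,-0.4,-0.25,2.1,-0.1,0,0,0.1,-0.4]

```text
time_s: 52.1
tcp_pos: [0.5895, -0.034, 0.1887]
tcp_rot: [-179.9, -0.0, -179.8]
contact_force: [-1.0, 0.1, -0.5]
gripper_width: 0.699
grasp_force: 0.0
```

>>> send_rows:
  commands: [-0.1,0.75,-0.05,0,0,0.05,-0.4,-0.15,1.55,-0.05,0,0,0.05,-0.4,-0.25,2.35,-0.1,0,0,0.1,-0.4,-0.35,3.15,-0.1,0,0,0.15,-0.4,-0.45,3.9,-0.15,0,0,0.2,-0.4]

```text
time_s: 52.52
tcp_pos: [0.6023, 0.0856, 0.1932]
tcp_rot: [-180.0, 0.0, 179.4]
contact_force: [0.1, 0.4, 0.3]
gripper_width: 0.7
grasp_force: 0.0
```

>>> send_rows:
  commands: [-0.05,0.7,0,0,0,0.05,-0.4,-0.1,1.25,-0.05,0,0,0.05,-0.4,-0.15,1.7,-0.05,0,0,0.1,-0.4,-0.2,2.0,-0.05,0,0,0.1,-0.4,-0.2,2.1,-0.05,0,0,0.1,-0.4]

```text
time_s: 52.93
tcp_pos: [0.6092, 0.1489, 0.1948]
tcp_rot: [-180.0, 0.0, 179.0]
contact_force: [-0.7, 0.0, 0.5]
gripper_width: 0.697
grasp_force: 0.0
```

Run:
```python
from h import *
p,X=cloud("side")
blobs("wrist",.155,.17,.5,.72,.1,.2,20)
blobs("wrist",.079,.09,.5,.72,.03,.26,300)
obs();plan([((.608,.1455,.142),178.9,0,8,-.4)])
```

```text
wrist [0.6083 0.1443 0.161 ] [0.596 0.138 0.155] [0.62  0.151 0.167] 920 [[608.3, 144.3], [13.4, 24.4], 88.9]
wrist [0.6082 0.1448 0.0845] [0.543 0.072 0.079] [0.673 0.217 0.09 ] 9943 [[608.7, 144.4], [142.6, 128.8], 88.5]
53.08 [0.6095 0.1453 0.1951] [-1.7989e+02  6.0000e-02  1.7883e+02] F [ 0.2 -1.   0.8] w 0.702 g 0.0 q [-14.  26.  -2.  94.   1.  60.  72.]
[0.0, 0.0, 0.13, 0.0, 0.0, 0.0, -0.4, 0.01, 0.0, 0.46, 0.0, 0.0, 0.0, -0.4, 0.02, 0.0, 0.94, -0.01, 0.0, 0.0, -0.4, 0.03, 0.01, 1.48, -0.01, 0.01, -0.01, -0.4, 0.04, 0.01, 2.03, -0.02, 0.01, -0.01, -0.4]
[0.01, 0.0, 0.48, 0.0, 0.0, 0.0, -0.4, 0.01, 0.0, 0.81, -0.01, 0.0, 0.0, -0.4, 0.02, 0.0, 0.94, -0.01, 0.0, 0.0, -0.4]
```

Grip the tray, lift.

>>> send_rows:
  commands: [0,0,0.15,0,0,0,-0.4,0,0,0.45,0,0,0,-0.4,0,0,0.95,0,0,0,-0.4,0.05,0,1.5,0,0,0,-0.4,0.05,0,2.0,0,0,0,-0.4]
  squeeze: 80

```text
time_s: 53.5
tcp_pos: [0.6078, 0.1445, 0.134]
tcp_rot: [-179.9, 0.0, 178.7]
contact_force: [-0.0, -0.3, 0.1]
gripper_width: 0.7
grasp_force: 0.0
```

>>> send_rows:
  commands: [0,0,0.5,0,0,0,-0.4,0,0,0.8,0,0,0,-0.4,0,0,0.95,0,0,0,-0.4,0,0,0.95,0,0,0,1,0,0,0.95,0,0,0,1]

```text
time_s: 53.92
tcp_pos: [0.6086, 0.1455, 0.1071]
tcp_rot: [-179.9, 0.1, 178.8]
contact_force: [-0.7, -0.2, -0.1]
gripper_width: 0.431
grasp_force: 0.0
```

>>> send_rows:
  commands: [0,0,0,0,0,0,1,0,0,0,0,0,0,1,0,0,0,0,0,0,1,0,0,0,0,0,0,1,0,0,0,0,0,0,1]

```text
time_s: 54.33
tcp_pos: [0.6092, 0.1457, 0.1081]
tcp_rot: [-180.0, 0.2, 178.8]
contact_force: [-0.7, -1.9, 5.3]
gripper_width: 0.157
grasp_force: 78.1
```

>>> send_rows:
  commands: [0,0,0,0,0,0,1,0,0,0,0,0,0,1,0,0,-0.1,0,0,0,1,0,0,-0.3,0,0,0,1,0,0,-0.6,0,0,0,1]

```text
time_s: 54.75
tcp_pos: [0.6067, 0.1454, 0.1236]
tcp_rot: [-179.9, -0.1, 178.8]
contact_force: [-0.4, -0.7, -3.6]
gripper_width: 0.154
grasp_force: 78.1
```

>>> send_rows:
  commands: [0,0,-0.3,0,0,0,1,0,0,-0.6,0,0,0,1,0,0,-0.9,0,0,0,1,0,0,-1.1,0,0,0,1,0,0,-1.15,0,0,0,1]

```text
time_s: 55.17
tcp_pos: [0.6093, 0.1461, 0.1615]
tcp_rot: [-180.0, 0.3, 178.8]
contact_force: [1.2, -0.6, -4.2]
gripper_width: 0.153
grasp_force: 78.1
```

Run:
```python
from h import *
p,X=cloud("side");obs()
o=get_obs();G=o["tcp_pos"]+[0,0,.036]
plan([(G,90,0,25,1),((.6095,.1448,G[2]),-.2,0,25,1)])
```

```text
55.22 [0.6091 0.1461 0.161 ] [-179.97    0.22  178.84] F [-1.2  0.1 -4.8] w 0.155 g 78.1 q [-15.  27.  -2.  96.   1.  56.  72.]
[0.0, 0.0, 0.0, 0.0, 0.0, 0.08, 1, 0.0, 0.0, 0.0, 0.0, 0.0, 0.32, 1, 0.0, 0.0, 0.0, 0.0, 0.0, 0.71, 1, 0.0, 0.0, 0.0, 0.0, 0.0, 1.22, 1, 0.0, 0.0, 0.0, 0.0, 0.0, 1.85, 1]
[0.0, 0.0, 0.0, 0.0, 0.0, 0.73, 1, 0.0, 0.0, 0.0, 0.0, 0.0, 1.55, 1, 0.0, 0.0, 0.0, 0.0, 0.01, 2.45, 1, 0.0, 0.0, 0.0, 0.01, 0.01, 3.4, 1, 0.0, 0.0, 0.0, 0.01, 0.01, 4.41, 1]
[0.0, 0.0, 0.0, 0.0, 0.0, 1.04, 1, 0.0, 0.0, 0.0, 0.0, 0.0, 2.1, 1, 0.0, 0.0, 0.0, 0.01, 0.01, 3.16, 1, 0.0, 0.0, 0.0, 0.01, 0.01, 4.22, 1, 0.0, 0.0, 0.0, 0.01, 0.01, 5.26, 1]
[0.0, 0.0, 0.0, 0.0, 0.0, 1.0, 1, 0.0, 0.0, 0.0, 0.0, 0.0, 1.96, 1, 0.0, 0.0, 0.0, 0.0, 0.01, 2.86, 1, 0.0, 0.0, 0.0, 0.01, 0.01, 3.68, 1, 0.0, 0.0, 0.0, 0.01, 0.01, 4.41, 1]
[0.0, 0.0, 0.0, 0.0, 0.0, 0.63, 1, 0.0, 0.0, 0.0, 0.0, 0.0, 1.14, 1, 0.0, 0.0, 0.0, 0.0, 0.0, 1.52, 1, 0.0, 0.0, 0.0, 0.0, 0.0, 1.76, 1, 0.0, 0.0, 0.0, 0.0, 0.0, 1.85, 1]
[0.0, 0.0, 0.0, 0.0, 0.0, 0.08, 1, 0.0, 0.0, 0.0, 0.0, 0.0, 0.33, 1, 0.0, 0.0, 0.0, 0.0, 0.0, 0.72, 1, 0.0, 0.0, 0.0, 0.0, 0.0, 1.24, 1, 0.0, 0.0, 0.0, 0.0, 0.0, 1.88, 1]
[0.0, 0.0, 0.0, 0.0, 0.0, 0.74, 1, 0.0, 0.0, 0.0, 0.0, 0.0, 1.57, 1, -0.01, 0.0, 0.0, 0.0, 0.0, 2.48, 1, -0.01, 0.0, 0.0, 0.0, 0.0, 3.45, 1, -0.01, 0.01, 0.0, 0.0, 0.0, 4.47, 1]
[0.0, 0.0, 0.0, 0.0, 0.0, 1.05, 1, 0.0, 0.0, 0.0, 0.0, 0.0, 2.13, 1, -0.01, 0.01, 0.0, 0.0, 0.0, 3.21, 1, -0.01, 0.01, 0.0, 0.0, 0.0, 4.29, 1, -0.01, 0.01, 0.0, 0.0, 0.0, 5.34, 1]
[0.0, 0.0, 0.0, 0.0, 0.0, 1.02, 1, 0.0, 0.0, 0.0, 0.0, 0.0, 1.99, 1, 0.0, 0.01, 0.0, 0.0, 0.0, 2.9, 1, 0.0, 0.01, 0.0, 0.0, 0.0, 3.73, 1, 0.0, 0.01, 0.0, 0.0, 0.0, 4.47, 1]
[0.0, 0.0, 0.0, 0.0, 0.0, 0.64, 1, 0.0, 0.0, 0.0, 0.0, 0.0, 1.16, 1, 0.0, 0.0, 0.0, 0.0, 0.0, 1.55, 1, 0.0, 0.0, 0.0, 0.0, 0.0, 1.79, 1, 0.0, 0.0, 0.0, 0.0, 0.0, 1.88, 1]
```

>>> send_rows:
  commands: [0,0,0,0,0,0.1,1,0,0,0,0,0,0.4,1,0,0,0,0,0,0.9,1,0,0,0,0,0,1.5,1,0,0,0,0,0,2.2,1]

```text
time_s: 55.63
tcp_pos: [0.6077, 0.1457, 0.1586]
tcp_rot: [-179.9, 0.0, 167.6]
contact_force: [-0.4, -0.0, -4.2]
gripper_width: 0.16
grasp_force: 78.1
```

>>> send_rows:
  commands: [0,0,0,0,0,1,1,0,0,0,0,0,2,1,0,0,0,0,0,3,1,0,0,0,0,0,4,1,0,0,0,0,0,5,1]

```text
time_s: 56.05
tcp_pos: [0.6077, 0.1457, 0.1586]
tcp_rot: [-179.9, 0.1, 142.5]
contact_force: [0.3, 0.3, -4.2]
gripper_width: 0.151
grasp_force: 78.1
```

>>> send_rows:
  commands: [0,0,0,0,0,1,1,0,0,0,0,0,2,1,0,0,0,0,0,3,1,0,0,0,0,0,4,1,0,0,0,0,0,5,1]

```text
time_s: 56.47
tcp_pos: [0.6077, 0.1458, 0.1587]
tcp_rot: [-180.0, 0.1, 117.5]
contact_force: [-1.2, 0.6, -4.1]
gripper_width: 0.154
grasp_force: 78.1
```

>>> send_rows:
  commands: [0,0,0,0,0,1,1,0,0,0,0,0,2,1,0,0,0,0,0,3,1,0,0,0,0,0,4,1,0,0,0,0,0,5,1]

```text
time_s: 56.88
tcp_pos: [0.6077, 0.1459, 0.1587]
tcp_rot: [180.0, 0.1, 92.5]
contact_force: [0.0, -0.3, -5.3]
gripper_width: 0.155
grasp_force: 78.1
```

>>> send_rows:
  commands: [0,0,0,0,0,1,1,0,0,0,0,0,2,1,0,0,0,0,0,3,1,0,0,0,0,0,4,1,0,0,0,0,0,5,1]

```text
time_s: 57.3
tcp_pos: [0.6077, 0.146, 0.1587]
tcp_rot: [179.9, 0.1, 67.5]
contact_force: [-0.6, 0.6, -5.0]
gripper_width: 0.155
grasp_force: 78.1
```

>>> send_rows:
  commands: [0,0,0,0,0,1,1,0,0,0,0,0,2,1,0,0,0,0,0,3,1,0,0,0,0,0,4,1,0,0,0,0,0,5,1]

```text
time_s: 57.72
tcp_pos: [0.6077, 0.1461, 0.1587]
tcp_rot: [179.9, 0.0, 42.5]
contact_force: [-0.3, -0.8, -4.2]
gripper_width: 0.154
grasp_force: 78.1
```

>>> send_rows:
  commands: [0,0,0,0,0,1,1,0,0,0,0,0,2,1,0,0,0,0,0,3,1,0,0,0,0,0,4,1,0,0,0,0,0,5,1]

```text
time_s: 58.13
tcp_pos: [0.6077, 0.1462, 0.1588]
tcp_rot: [179.9, -0.0, 17.5]
contact_force: [0.6, -0.3, -4.8]
gripper_width: 0.154
grasp_force: 78.1
```

>>> send_rows:
  commands: [0,0,0,0,0,1,1,0,0,0,0,0,1.9,1,0,0,0,0,0,2.7,1,0,0,0,0,0,3.3,1,0,0,0,0,0,3.6,1]

```text
time_s: 58.55
tcp_pos: [0.6078, 0.1463, 0.1588]
tcp_rot: [179.9, -0.0, -0.3]
contact_force: [0.2, 0.0, -5.0]
gripper_width: 0.151
grasp_force: 78.1
```

>>> send_rows:
  commands: [0,0,0,0,0,0.1,1,0,0,0,0,0,0.2,1,0,0,0,0,0,0.2,1]

```text
time_s: 58.8
tcp_pos: [0.6082, 0.1459, 0.1593]
tcp_rot: [179.9, -0.1, -1.2]
contact_force: [-0.2, 0.4, -5.1]
gripper_width: 0.159
grasp_force: 78.1
```

Run:
```python
from h import *
p,X=cloud("side");obs()
for n in("scene","side","wrist"): blobs(n,.13,.152,.5,.72,.03,.26,400)
for n in("scene","side"): blobs(n,.062,.074,.5,.75,.02,.27,60)
for n in("scene","side"): blobs(n,.156,.174,.5,.72,.03,.26,60)
```

```text
58.85 [0.6082 0.1459 0.1594] [ 1.7993e+02 -9.0000e-02 -1.1300e+00] F [ 1.1  0.4 -3.8] w 0.154 g 78.1 q [-44.  32.  38.  97. -23.  58. -89.]
scene [0.6103 0.1473 0.141 ] [0.546 0.076 0.13 ] [0.675 0.219 0.152] 1324 [[609.4, 147.2], [142.0, 129.5], 89.2]
side [0.6088 0.1471 0.141 ] [0.544 0.073 0.13 ] [0.674 0.221 0.152] 1165 [[609.1, 146.6], [147.8, 130.0], 89.3]
wrist [0.6234 0.1447 0.141 ] [0.571 0.072 0.13 ] [0.676 0.217 0.152] 17168 [[622.2, 144.6], [143.1, 104.6], 88.9]
wrist [0.5915 0.1885 0.141 ] [0.586 0.173 0.13 ] [0.597 0.204 0.152] 818 [[592.7, 189.1], [8.4, 31.1], 10.1]
scene [0.6133 0.1457 0.0679] [0.54  0.062 0.062] [0.686 0.229 0.074] 405 [[611.8, 145.6], [163.1, 147.5], 88.4]
side [0.6085 0.1411 0.068 ] [0.532 0.06  0.062] [0.685 0.222 0.074] 324 [[609.9, 140.5], [160.3, 151.7], 88.6]
scene [0.5821 0.1004 0.1597] [0.57  0.083 0.157] [0.594 0.118 0.163] 79 [[584.2, 98.3], [36.5, 17.2], 71.0]
scene [0.5791 0.1897 0.1595] [0.564 0.172 0.156] [0.594 0.208 0.163] 124 [[582.4, 193.3], [22.0, 39.4], 36.4]
scene [0.6336 0.1065 0.1596] [0.614 0.087 0.156] [0.653 0.126 0.163] 245 [[634.9, 106.4], [39.1, 36.5], 22.3]
side [0.5751 0.1869 0.1605] [0.556 0.166 0.156] [0.594 0.207 0.165] 157 [[575.7, 186.6], [40.3, 36.7], 68.5]
side [0.6338 0.1057 0.1605] [0.614 0.085 0.156] [0.653 0.126 0.165] 176 [[633.7, 105.7], [40.7, 37.9], 64.8]
side [0.5734 0.1029 0.1607] [0.554 0.083 0.156] [0.593 0.122 0.165] 175 [[573.4, 103.1], [38.5, 38.6], 3.1]
```

>>> send_rows:
  commands: [0,0.02,0.1,0,0,0,1,0,0.04,0.35,0,0,0,1,0,0.04,0.75,0,0,0,1,0,0.04,1.15,0,0,0,1,0,0.04,1.4,0,0,0,1]

```text
time_s: 59.62
tcp_pos: [0.6069, 0.1445, 0.1149]
tcp_rot: [179.9, 0.1, -1.2]
contact_force: [0.3, 0.7, -5.5]
gripper_width: 0.152
grasp_force: 78.1
```

>>> send_rows:
  commands: [0,0,0.1,0,0,0,1,0,0,0.2,0,0,0,1,0,0,0.28,0,0,0,1,0,0,0.35,0,0,0,1,0,0,0.38,0,0,0,1]

```text
time_s: 60.03
tcp_pos: [0.6088, 0.1445, 0.1081]
tcp_rot: [180.0, -0.1, -1.2]
contact_force: [-5.2, -1.2, 13.1]
gripper_width: 0.152
grasp_force: 80.8
```

Run:
```python
from h import *
p,X=cloud("side");obs()
for n in("scene","side"): blobs(n,.079,.094,.5,.72,.03,.26,200)
```

```text
60.08 [0.6089 0.1445 0.1081] [ 1.80e+02 -1.30e-01 -1.17e+00] F [-3.1 -0.8  7.2] w 0.153 g 79.8 q [-42.  36.  36.  99. -25.  53. -87.]
scene [0.6108 0.1456 0.0864] [0.546 0.073 0.079] [0.675 0.218 0.094] 1066 [[609.7, 145.6], [142.0, 129.2], 88.8]
side [0.609  0.1456 0.0865] [0.543 0.07  0.079] [0.675 0.221 0.094] 902 [[609.5, 145.1], [149.0, 129.5], 88.5]
```

>>> send_rows:
  commands: [0,0,0,0,0,0,0,0,0,0,0,0,0,0,0,0,0,0,0,0,0,0,0,0,0,0,0,0,0,0,0,0,0,0,0]

```text
time_s: 60.6
tcp_pos: [0.6086, 0.1446, 0.1063]
tcp_rot: [179.9, -0.1, -1.2]
contact_force: [-0.3, -0.2, 0.8]
gripper_width: 0.501
grasp_force: 0.0
```

>>> send_rows:
  commands: [0,0,-0.3,0,0,0,0,0,0,-0.9,0,0,0,0,0,0,-1.7,0,0,0,0,0,0,-2.4,0,0,0,0,0,0,-2.8,0,0,0,0]

```text
time_s: 61.02
tcp_pos: [0.6096, 0.1446, 0.1932]
tcp_rot: [180.0, -0.3, -1.2]
contact_force: [1.6, -0.0, -0.6]
gripper_width: 0.5
grasp_force: 0.0
```

Run:
```python
from h import *
for n in("scene","side"): blobs(n,.079,.094,.5,.72,.03,.26,200);blobs(n,.1,.116,.5,.72,.03,.26,60)
obs();plan([((.5828,-.0966,.22),.7,0,15,0)])
```

```text
scene [0.6061 0.1457 0.0865] [0.537 0.074 0.079] [0.675 0.218 0.094] 1259 [[605.7, 145.5], [142.3, 137.0], 88.8]
scene [0.5741 0.1019 0.107 ] [0.554 0.083 0.1  ] [0.595 0.121 0.114] 219 [[574.2, 102.3], [38.0, 39.7], 81.1]
scene [0.5753 0.1869 0.1059] [0.555 0.168 0.1  ] [0.596 0.206 0.112] 234 [[575.8, 186.7], [38.7, 39.1], 19.2]
scene [0.6343 0.1056 0.1062] [0.614 0.086 0.1  ] [0.654 0.125 0.112] 238 [[634.8, 105.4], [40.5, 36.2], 21.4]
side [0.6099 0.1455 0.0865] [0.544 0.072 0.079] [0.676 0.219 0.094] 923 [[609.6, 145.1], [145.3, 129.2], 88.3]
side [0.5744 0.1856 0.1076] [0.555 0.165 0.1  ] [0.593 0.206 0.115] 170 [[573.9, 185.6], [37.1, 41.0], 6.6]
side [0.6337 0.1038 0.1072] [0.614 0.083 0.1  ] [0.654 0.125 0.114] 186 [[634.9, 104.6], [40.6, 39.3], 52.9]
side [0.5739 0.1014 0.1077] [0.555 0.081 0.1  ] [0.593 0.122 0.115] 191 [[574.0, 100.7], [38.7, 39.8], 16.0]
61.22 [0.6079 0.1449 0.1897] [ 1.7995e+02 -8.0000e-02 -1.1500e+00] F [ 0.2  0.6 -0.5] w 0.497 g 0.0 q [-44.  30.  39.  96. -21.  62. -90.]
[-0.01, 0.1, 0.0, 0.0, 0.0, 0.0, 0, -0.03, 0.39, 0.01, 0.0, 0.0, -0.02, 0, -0.07, 0.84, 0.02, 0.0, 0.0, -0.04, 0, -0.12, 1.41, 0.03, 0.0, 0.0, -0.07, 0, -0.17, 2.09, 0.05, 0.0, 0.0, -0.1, 0]
[-0.07, 0.75, 0.02, 0.0, 0.0, -0.03, 0, -0.14, 1.54, 0.04, 0.0, 0.0, -0.07, 0, -0.22, 2.34, 0.06, 0.0, 0.0, -0.11, 0, -0.29, 3.13, 0.08, 0.0, -0.01, -0.14, 0, -0.36, 3.88, 0.09, 0.01, -0.01, -0.18, 0]
[-0.07, 0.67, 0.02, 0.0, 0.0, -0.03, 0, -0.13, 1.25, 0.03, 0.0, 0.0, -0.06, 0, -0.18, 1.69, 0.04, 0.0, 0.0, -0.08, 0, -0.21, 1.98, 0.05, 0.0, 0.0, -0.09, 0, -0.22, 2.09, 0.05, 0.0, 0.0, -0.1, 0]
```

>>> send_rows:
  commands: [0,0.1,0,0,0,0,0,-0.05,0.4,0,0,0,0,0,-0.05,0.85,0,0,0,-0.05,0,-0.1,1.4,0.05,0,0,-0.05,0,-0.15,2.1,0.05,0,0,-0.1,0]
  squeeze: 30

```text
time_s: 61.63
tcp_pos: [0.6013, 0.0815, 0.1871]
tcp_rot: [179.9, 0.0, -0.6]
contact_force: [0.2, -0.5, -0.3]
gripper_width: 0.499
grasp_force: 0.0
```

>>> send_rows:
  commands: [-0.05,0.75,0,0,0,-0.05,0,-0.15,1.55,0.05,0,0,-0.05,0,-0.2,2.35,0.05,0,0,-0.1,0,-0.3,3.15,0.1,0,0,-0.15,0,-0.35,3.9,0.1,0,0,-0.2,0]

```text
time_s: 62.05
tcp_pos: [0.5889, -0.0376, 0.1845]
tcp_rot: [179.9, 0.0, 0.3]
contact_force: [-0.3, 0.7, -0.0]
gripper_width: 0.5
grasp_force: 0.0
```

>>> send_rows:
  commands: [-0.05,0.65,0,0,0,-0.05,0,-0.15,1.25,0.05,0,0,-0.05,0,-0.2,1.7,0.05,0,0,-0.1,0,-0.2,1.95,0.05,0,0,-0.1,0,-0.25,2.1,0.05,0,0,-0.1,0]

```text
time_s: 62.47
tcp_pos: [0.5826, -0.1001, 0.1837]
tcp_rot: [179.9, -0.0, 0.7]
contact_force: [0.1, -0.1, -0.1]
gripper_width: 0.499
grasp_force: 0.0
```

>>> send_rows:
  commands: [0,0,0,0,0,0,0,0,0,0,0,0,0,0,0,0,0,0,0,0,0]

```text
time_s: 62.72
tcp_pos: [0.5836, -0.0968, 0.1841]
tcp_rot: [180.0, -0.1, 0.9]
contact_force: [0.0, -0.2, -0.9]
gripper_width: 0.502
grasp_force: 0.0
```

Run:
```python
from h import *
obs()
for n in("scene","side","wrist"): blobs(n,.142,.16,.5,.75,-.2,0,30)
obs();plan([((.5828,-.0968,.18),.7,0,5,0),((.5828,-.0968,.142),.7,0,5,0)])
```

```text
62.72 [ 0.5836 -0.0968  0.1841] [ 1.7996e+02 -7.0000e-02  9.2000e-01] F [ 0.  -0.2 -0.9] w 0.502 g 0.0 q [-24.  27.  41. 101. -21.  59. -64.]
scene [ 0.5824 -0.0916  0.1477] [ 0.57  -0.103  0.142] [ 0.595 -0.081  0.153] 80 [[583.0, -91.3], [23.4, 20.7], 26.9]
side [ 0.5819 -0.0934  0.1493] [ 0.57  -0.105  0.143] [ 0.594 -0.081  0.155] 100 [[581.4, -93.7], [23.2, 22.9], 43.3]
wrist [ 0.5837 -0.0949  0.1482] [ 0.572 -0.107  0.142] [ 0.595 -0.083  0.154] 1232 [[583.8, -95.0], [22.9, 23.2], 13.9]
62.87 [ 0.5836 -0.097   0.1843] [ 1.7995e+02 -9.0000e-02  9.3000e-01] F [-0.1  0.2  1.6] w 0.498 g 0.0 q [-24.  27.  41. 101. -21.  59. -64.]
[0.0, 0.0, 0.14, 0.0, 0.0, 0.0, 0, -0.01, 0.0, 0.47, 0.0, -0.01, 0.02, 0, -0.02, -0.01, 0.87, 0.01, -0.01, 0.03, 0, -0.03, -0.01, 1.2, 0.01, -0.02, 0.04, 0, -0.03, -0.01, 1.34, 0.01, -0.02, 0.05, 0]
[0.0, 0.0, 0.13, 0.0, 0.0, 0.0, 0, 0.0, 0.0, 0.45, 0.0, 0.0, 0.0, 0, 0.0, 0.0, 0.82, 0.0, 0.0, 0.0, 0, 0.0, 0.0, 1.13, 0.0, 0.0, 0.0, 0, 0.0, 0.0, 1.27, 0.0, 0.0, 0.0, 0]
```

>>> send_rows:
  commands: [0,0,0.15,0,0,0,0,0,0,0.45,0,0,0,0,0,0,0.85,0,0,0,0,0,0,1.2,0,0,0,0,0,0,1.35,0,0,0,0]

```text
time_s: 63.28
tcp_pos: [0.582, -0.0977, 0.1412]
tcp_rot: [179.9, 0.1, 0.8]
contact_force: [-0.3, 0.9, -0.6]
gripper_width: 0.501
grasp_force: 0.0
```

>>> send_rows:
  commands: [0,0,0.15,0,0,0,0,0,0,0.45,0,0,0,0,0,0,0.85,0,0,0,0,0,0,1.15,0,0,0,0,0,0,1.25,0,0,0,0]

```text
time_s: 63.7
tcp_pos: [0.5824, -0.0979, 0.1042]
tcp_rot: [179.9, 0.1, 0.8]
contact_force: [0.0, -0.2, 1.0]
gripper_width: 0.501
grasp_force: 0.0
```

>>> send_rows:
  commands: [0,0,0,0,0,0,1,0,0,0,0,0,0,1,0,0,0,0,0,0,1,0,0,0,0,0,0,1,0,0,0,0,0,0,1]

```text
time_s: 64.12
tcp_pos: [0.5832, -0.0976, 0.106]
tcp_rot: [180.0, -0.1, 0.9]
contact_force: [0.7, 1.9, -6.5]
gripper_width: 0.266
grasp_force: 29.7
```

>>> send_rows:
  commands: [0,0,0,0,0,0,1,0,0,0,0,0,0,1]

```text
time_s: 64.28
tcp_pos: [0.5832, -0.0977, 0.106]
tcp_rot: [180.0, -0.0, 0.9]
contact_force: [0.2, 2.4, -6.8]
gripper_width: 0.27
grasp_force: 29.7
```

Run:
```python
from h import *
obs()
for n in("scene","side"): blobs(n,.142,.153,.55,.61,-.13,-.06,10)
```

```text
64.28 [ 0.5832 -0.0977  0.106 ] [ 1.7996e+02 -5.0000e-02  8.6000e-01] F [ 0.2  2.4 -6.8] w 0.27 g 29.7 q [-22.  33.  38. 104. -25.  51. -61.]
scene [ 0.583  -0.1045  0.1473] [ 0.571 -0.121  0.142] [ 0.595 -0.088  0.152] 67 [[588.1, -102.9], [28.5, 22.6], 58.3]
scene [ 0.5894 -0.0763  0.1478] [ 0.584 -0.082  0.143] [ 0.595 -0.071  0.153] 18 [[590.9, -75.6], [5.5, 14.9], 37.4]
side [ 0.5806 -0.1013  0.1474] [ 0.571 -0.123  0.142] [ 0.59  -0.08   0.153] 60 [[576.2, -102.1], [16.2, 45.1], 16.4]
```

>>> send_rows:
  commands: [0,-0.03,0,0,0,0,1,0,-0.1,0,0,0,0,1,0.01,-0.21,0,0,0,0,1,0.04,-0.35,0,0,0,0,1,0.08,-0.52,0,0,0,0,1]

```text
time_s: 64.8
tcp_pos: [0.5849, -0.0837, 0.1061]
tcp_rot: [179.9, -0.0, 0.7]
contact_force: [-0.5, -2.9, -10.3]
gripper_width: 0.27
grasp_force: 30.0
```

>>> send_rows:
  commands: [0.08,-0.19,0,0,0,0,1,0.18,-0.38,0,0,0,0,1,0.3,-0.55,0,0,0,0,1,0.44,-0.7,0,0,0,0,1,0.61,-0.83,0,0,0,0,1]

```text
time_s: 65.22
tcp_pos: [0.6036, -0.0562, 0.1061]
tcp_rot: [180.0, -0.0, 0.9]
contact_force: [-2.9, -2.4, -10.5]
gripper_width: 0.271
grasp_force: 30.1
```

>>> send_rows:
  commands: [0.18,-0.11,0,0,0,0,1,0.37,-0.2,0,0,0,0,1,0.57,-0.27,0,0,0,0,1,0.77,-0.31,0,0,0,0,1,0.98,-0.32,0,0,0,0,1]

```text
time_s: 65.63
tcp_pos: [0.6333, -0.0466, 0.1061]
tcp_rot: [180.0, -0.0, 0.9]
contact_force: [-2.9, -0.6, -10.2]
gripper_width: 0.27
grasp_force: 30.2
```

>>> send_rows:
  commands: [0.21,0.01,0,0,0,0,1,0.41,0.05,0,0,0,0,1,0.61,0.12,0,0,0,0,1,0.8,0.21,0,0,0,0,1,0.98,0.32,0,0,0,0,1]

```text
time_s: 66.05
tcp_pos: [0.6629, -0.0564, 0.1061]
tcp_rot: [180.0, -0.1, 0.9]
contact_force: [-3.2, 1.0, -10.2]
gripper_width: 0.268
grasp_force: 30.1
```

>>> send_rows:
  commands: [0.16,0.13,0,0,0,0,1,0.3,0.29,0,0,0,0,1,0.43,0.46,0,0,0,0,1,0.53,0.64,0,0,0,0,1,0.61,0.83,0,0,0,0,1]

```text
time_s: 66.47
tcp_pos: [0.6809, -0.0816, 0.1062]
tcp_rot: [180.0, -0.0, 0.8]
contact_force: [-5.3, 1.6, -9.6]
gripper_width: 0.272
grasp_force: 30.2
```

>>> send_rows:
  commands: [0.05,0.2,0,0,0,0,1,0.08,0.41,0,0,0,0,1,0.08,0.62,0,0,0,0,1,0.05,0.83,0,0,0,0,1,0,1.03,0,0,0,0,1]

```text
time_s: 66.88
tcp_pos: [0.681, -0.1112, 0.1061]
tcp_rot: [-179.9, 0.0, 0.9]
contact_force: [-5.6, 5.7, -9.3]
gripper_width: 0.277
grasp_force: 30.2
```

>>> send_rows:
  commands: [-0.08,0.19,0,0,0,0,1,-0.18,0.38,0,0,0,0,1,-0.3,0.55,0,0,0,0,1,-0.44,0.7,0,0,0,0,1,-0.61,0.83,0,0,0,0,1]

```text
time_s: 67.3
tcp_pos: [0.6648, -0.1353, 0.1062]
tcp_rot: [-179.9, -0.2, 0.9]
contact_force: [-0.0, 5.1, -13.1]
gripper_width: 0.273
grasp_force: 30.0
```

>>> send_rows:
  commands: [-0.18,0.11,0,0,0,0,1,-0.37,0.2,0,0,0,0,1,-0.57,0.27,0,0,0,0,1,-0.77,0.31,0,0,0,0,1,-0.98,0.32,0,0,0,0,1]

```text
time_s: 67.72
tcp_pos: [0.636, -0.1465, 0.1063]
tcp_rot: [180.0, -0.3, 0.9]
contact_force: [4.0, 3.6, -17.0]
gripper_width: 0.268
grasp_force: 30.2
```

>>> send_rows:
  commands: [-0.21,-0.01,0,0,0,0,1,-0.41,-0.05,0,0,0,0,1,-0.61,-0.12,0,0,0,0,1,-0.8,-0.21,0,0,0,0,1,-0.98,-0.32,0,0,0,0,1]

```text
time_s: 68.13
tcp_pos: [0.6058, -0.1384, 0.1064]
tcp_rot: [179.9, -0.3, 0.8]
contact_force: [5.5, 2.9, -20.3]
gripper_width: 0.273
grasp_force: 30.3
```

>>> send_rows:
  commands: [-0.16,-0.13,0,0,0,0,1,-0.3,-0.29,0,0,0,0,1,-0.43,-0.46,0,0,0,0,1,-0.53,-0.64,0,0,0,0,1,-0.61,-0.83,0,0,0,0,1]

```text
time_s: 68.55
tcp_pos: [0.5869, -0.1152, 0.1065]
tcp_rot: [179.8, -0.2, 0.8]
contact_force: [5.6, -2.1, -20.9]
gripper_width: 0.267
grasp_force: 30.4
```

>>> send_rows:
  commands: [-0.05,-0.2,0,0,0,0,1,-0.08,-0.41,0,0,0,0,1,-0.08,-0.62,0,0,0,0,1,-0.05,-0.83,0,0,0,0,1,0,-1.03,0,0,0,0,1]

```text
time_s: 68.97
tcp_pos: [0.5851, -0.0831, 0.1064]
tcp_rot: [179.9, -0.0, 0.8]
contact_force: [1.5, -3.7, -17.0]
gripper_width: 0.269
grasp_force: 30.8
```

>>> send_rows:
  commands: [0.08,-0.19,0,0,0,0,1,0.18,-0.38,0,0,0,0,1,0.3,-0.55,0,0,0,0,1,0.44,-0.7,0,0,0,0,1,0.61,-0.83,0,0,0,0,1]

```text
time_s: 69.38
tcp_pos: [0.6035, -0.0564, 0.1063]
tcp_rot: [180.0, -0.0, 0.9]
contact_force: [-2.5, -1.7, -13.9]
gripper_width: 0.266
grasp_force: 31.3
```

>>> send_rows:
  commands: [0.18,-0.11,0,0,0,0,1,0.37,-0.2,0,0,0,0,1,0.57,-0.27,0,0,0,0,1,0.77,-0.31,0,0,0,0,1,0.98,-0.32,0,0,0,0,1]

```text
time_s: 69.8
tcp_pos: [0.6334, -0.0466, 0.1062]
tcp_rot: [180.0, -0.1, 0.9]
contact_force: [-3.5, -0.3, -13.6]
gripper_width: 0.269
grasp_force: 31.4
```

>>> send_rows:
  commands: [0.21,0.01,0,0,0,0,1,0.41,0.05,0,0,0,0,1,0.61,0.12,0,0,0,0,1,0.8,0.21,0,0,0,0,1,0.98,0.32,0,0,0,0,1]

```text
time_s: 70.22
tcp_pos: [0.663, -0.0564, 0.1062]
tcp_rot: [180.0, -0.1, 0.9]
contact_force: [-3.9, -0.3, -12.1]
gripper_width: 0.267
grasp_force: 31.4
```

>>> send_rows:
  commands: [0.16,0.13,0,0,0,0,1,0.3,0.29,0,0,0,0,1,0.43,0.46,0,0,0,0,1,0.53,0.64,0,0,0,0,1,0.61,0.83,0,0,0,0,1]

```text
time_s: 70.63
tcp_pos: [0.6809, -0.0816, 0.1062]
tcp_rot: [180.0, -0.0, 0.8]
contact_force: [-6.0, 2.0, -11.7]
gripper_width: 0.268
grasp_force: 31.4
```

>>> send_rows:
  commands: [0.05,0.2,0,0,0,0,1,0.08,0.41,0,0,0,0,1,0.08,0.62,0,0,0,0,1,0.05,0.83,0,0,0,0,1,0,1.03,0,0,0,0,1]

```text
time_s: 71.05
tcp_pos: [0.6811, -0.1111, 0.1062]
tcp_rot: [-179.9, 0.0, 0.9]
contact_force: [-4.9, 5.3, -11.2]
gripper_width: 0.27
grasp_force: 31.5
```

>>> send_rows:
  commands: [-0.08,0.19,0,0,0,0,1,-0.18,0.38,0,0,0,0,1,-0.3,0.55,0,0,0,0,1,-0.44,0.7,0,0,0,0,1,-0.61,0.83,0,0,0,0,1]

```text
time_s: 71.47
tcp_pos: [0.6649, -0.1352, 0.1063]
tcp_rot: [-179.9, -0.2, 0.9]
contact_force: [0.1, 5.1, -16.4]
gripper_width: 0.268
grasp_force: 31.1
```

>>> send_rows:
  commands: [-0.18,0.11,0,0,0,0,1,-0.37,0.2,0,0,0,0,1,-0.57,0.27,0,0,0,0,1,-0.77,0.31,0,0,0,0,1,-0.98,0.32,0,0,0,0,1]

```text
time_s: 71.88
tcp_pos: [0.6361, -0.1465, 0.1064]
tcp_rot: [179.9, -0.3, 0.9]
contact_force: [3.4, 3.2, -19.0]
gripper_width: 0.276
grasp_force: 30.8
```

>>> send_rows:
  commands: [-0.21,-0.01,0,0,0,0,1,-0.41,-0.05,0,0,0,0,1,-0.61,-0.12,0,0,0,0,1,-0.8,-0.21,0,0,0,0,1,-0.98,-0.32,0,0,0,0,1]

```text
time_s: 72.3
tcp_pos: [0.6059, -0.1385, 0.1065]
tcp_rot: [179.9, -0.3, 0.8]
contact_force: [5.5, 1.3, -22.4]
gripper_width: 0.267
grasp_force: 30.5
```

>>> send_rows:
  commands: [-0.16,-0.13,0,0,0,0,1,-0.3,-0.29,0,0,0,0,1,-0.43,-0.46,0,0,0,0,1,-0.53,-0.64,0,0,0,0,1,-0.61,-0.83,0,0,0,0,1]

```text
time_s: 72.72
tcp_pos: [0.5869, -0.1151, 0.1065]
tcp_rot: [179.8, -0.2, 0.8]
contact_force: [5.4, -1.8, -23.7]
gripper_width: 0.272
grasp_force: 30.5
```

>>> send_rows:
  commands: [-0.05,-0.2,0,0,0,0,1,-0.08,-0.41,0,0,0,0,1,-0.08,-0.62,0,0,0,0,1,-0.05,-0.83,0,0,0,0,1,0,-1.03,0,0,0,0,1]

```text
time_s: 73.13
tcp_pos: [0.5851, -0.0831, 0.1064]
tcp_rot: [179.9, -0.0, 0.8]
contact_force: [0.9, -3.6, -19.9]
gripper_width: 0.273
grasp_force: 31.0
```

>>> send_rows:
  commands: [0.08,-0.19,0,0,0,0,1,0.18,-0.38,0,0,0,0,1,0.3,-0.55,0,0,0,0,1,0.44,-0.7,0,0,0,0,1,0.61,-0.83,0,0,0,0,1]

```text
time_s: 73.55
tcp_pos: [0.6035, -0.0564, 0.1063]
tcp_rot: [180.0, -0.0, 0.9]
contact_force: [-2.2, -2.0, -15.3]
gripper_width: 0.268
grasp_force: 31.4
```

>>> send_rows:
  commands: [0.18,-0.11,0,0,0,0,1,0.37,-0.2,0,0,0,0,1,0.57,-0.27,0,0,0,0,1,0.77,-0.31,0,0,0,0,1,0.98,-0.32,0,0,0,0,1]

```text
time_s: 73.97
tcp_pos: [0.6335, -0.0466, 0.1063]
tcp_rot: [180.0, -0.1, 0.9]
contact_force: [-4.1, -0.3, -14.2]
gripper_width: 0.273
grasp_force: 31.6
```

>>> send_rows:
  commands: [0.21,0.01,0,0,0,0,1,0.41,0.05,0,0,0,0,1,0.61,0.12,0,0,0,0,1,0.8,0.21,0,0,0,0,1,0.98,0.32,0,0,0,0,1]

```text
time_s: 74.38
tcp_pos: [0.663, -0.0565, 0.1063]
tcp_rot: [180.0, -0.1, 0.9]
contact_force: [-3.5, 0.2, -14.0]
gripper_width: 0.27
grasp_force: 31.6
```

>>> send_rows:
  commands: [0.16,0.13,0,0,0,0,1,0.3,0.29,0,0,0,0,1,0.43,0.46,0,0,0,0,1,0.53,0.64,0,0,0,0,1,0.61,0.83,0,0,0,0,1]

```text
time_s: 74.8
tcp_pos: [0.6809, -0.0817, 0.1062]
tcp_rot: [179.9, -0.0, 0.8]
contact_force: [-6.6, 1.9, -12.5]
gripper_width: 0.265
grasp_force: 31.7
```

>>> send_rows:
  commands: [0.05,0.2,0,0,0,0,1,0.08,0.41,0,0,0,0,1,0.08,0.62,0,0,0,0,1,0.05,0.83,0,0,0,0,1,0,1.03,0,0,0,0,1]

```text
time_s: 75.22
tcp_pos: [0.681, -0.1111, 0.1062]
tcp_rot: [-179.9, 0.0, 0.9]
contact_force: [-7.1, 5.9, -12.5]
gripper_width: 0.274
grasp_force: 31.7
```

>>> send_rows:
  commands: [-0.08,0.19,0,0,0,0,1,-0.18,0.38,0,0,0,0,1,-0.3,0.55,0,0,0,0,1,-0.44,0.7,0,0,0,0,1,-0.61,0.83,0,0,0,0,1]

```text
time_s: 75.63
tcp_pos: [0.6649, -0.1352, 0.1063]
tcp_rot: [-179.9, -0.2, 0.9]
contact_force: [-0.3, 5.9, -16.1]
gripper_width: 0.275
grasp_force: 31.3
```

>>> send_rows:
  commands: [-0.18,0.11,0,0,0,0,1,-0.37,0.2,0,0,0,0,1,-0.57,0.27,0,0,0,0,1,-0.77,0.31,0,0,0,0,1,-0.98,0.32,0,0,0,0,1]

```text
time_s: 76.05
tcp_pos: [0.6361, -0.1465, 0.1064]
tcp_rot: [180.0, -0.3, 0.9]
contact_force: [4.2, 4.0, -19.1]
gripper_width: 0.266
grasp_force: 31.0
```

>>> send_rows:
  commands: [-0.21,-0.01,0,0,0,0,1,-0.41,-0.05,0,0,0,0,1,-0.61,-0.12,0,0,0,0,1,-0.8,-0.21,0,0,0,0,1,-0.98,-0.32,0,0,0,0,1]

```text
time_s: 76.47
tcp_pos: [0.6059, -0.1384, 0.1065]
tcp_rot: [179.9, -0.3, 0.8]
contact_force: [4.9, 1.8, -23.1]
gripper_width: 0.266
grasp_force: 30.7
```

>>> send_rows:
  commands: [-0.16,-0.13,0,0,0,0,1,-0.3,-0.29,0,0,0,0,1,-0.43,-0.46,0,0,0,0,1,-0.53,-0.64,0,0,0,0,1,-0.61,-0.83,0,0,0,0,1]

```text
time_s: 76.88
tcp_pos: [0.5869, -0.1151, 0.1065]
tcp_rot: [179.8, -0.2, 0.8]
contact_force: [6.1, -1.4, -25.0]
gripper_width: 0.273
grasp_force: 30.6
```

>>> send_rows:
  commands: [-0.05,-0.17,0,0,0,0,1,-0.07,-0.31,0,0,0,0,1,-0.08,-0.41,0,0,0,0,1,-0.08,-0.47,0,0,0,0,1,-0.08,-0.5,0,0,0,0,1]

```text
time_s: 77.3
tcp_pos: [0.5834, -0.0992, 0.1065]
tcp_rot: [179.9, -0.1, 0.8]
contact_force: [2.6, -3.1, -21.4]
gripper_width: 0.271
grasp_force: 30.9
```

>>> send_rows:
  commands: [0,0,0,0,0,0,1,0,0,0,0,0,0,1,0,0,0,0,0,0,1]

```text
time_s: 77.55
tcp_pos: [0.5834, -0.0989, 0.1065]
tcp_rot: [179.9, -0.1, 0.8]
contact_force: [1.6, -3.0, -20.1]
gripper_width: 0.27
grasp_force: 31.0
```

Run:
```python
from h import *
obs()
for n in("scene","side"): blobs(n,.079,.094,.5,.72,.03,.26,200);blobs(n,.1,.116,.5,.72,.03,.26,60)
```

```text
77.55 [ 0.5834 -0.0989  0.1065] [ 1.7992e+02 -8.0000e-02  8.1000e-01] F [  1.6  -3.  -20.1] w 0.27 g 31.0 q [-21.  33.  38. 104. -25.  51. -61.]
scene [0.6083 0.1441 0.0865] [0.54  0.071 0.079] [0.677 0.217 0.094] 1195 [[606.7, 144.1], [135.1, 142.2], 2.6]
scene [0.5778 0.0988 0.1059] [0.558 0.079 0.1  ] [0.597 0.118 0.112] 218 [[577.7, 97.9], [39.6, 37.3], 22.3]
scene [0.5731 0.1834 0.1063] [0.553 0.164 0.1  ] [0.593 0.203 0.112] 230 [[573.6, 183.2], [38.3, 39.4], 80.9]
scene [0.6373 0.1053 0.1069] [0.617 0.086 0.1  ] [0.657 0.125 0.113] 244 [[637.5, 106.0], [38.7, 38.9], 76.1]
side [0.6023 0.144  0.0865] [0.543 0.068 0.079] [0.662 0.22  0.094] 784 [[603.7, 144.8], [118.3, 148.2], 2.5]
side [0.5725 0.1824 0.1077] [0.553 0.162 0.1  ] [0.592 0.203 0.115] 170 [[571.9, 182.3], [40.7, 37.9], 67.9]
side [0.6299 0.1065 0.1072] [0.617 0.087 0.101] [0.643 0.126 0.114] 97 [[628.1, 108.5], [39.6, 19.6], 65.9]
side [0.5769 0.0969 0.1076] [0.557 0.077 0.1  ] [0.596 0.117 0.115] 189 [[576.5, 96.1], [37.6, 39.2], 46.2]
```

>>> send_rows:
  commands: [0,-0.03,0,0,0,0,1,0,-0.06,0,0,0,0,1,0,-0.08,0,0,0,0,1,0,-0.08,0,0,0,0,1,0,-0.08,0,0,0,0,1]

```text
time_s: 78.17
tcp_pos: [0.5834, -0.0959, 0.1064]
tcp_rot: [179.9, -0.1, 0.8]
contact_force: [-0.7, -2.1, -18.1]
gripper_width: 0.271
grasp_force: 31.1
```

>>> send_rows:
  commands: [0,0,0,0,0,0,0,0,0,0,0,0,0,0,0,0,0,0,0,0,0,0,0,0,0,0,0,0,0,0,0,0,0,0,0]

```text
time_s: 78.58
tcp_pos: [0.5849, -0.096, 0.1077]
tcp_rot: [179.9, -0.3, 0.8]
contact_force: [-0.4, -0.4, 0.2]
gripper_width: 0.5
grasp_force: 0.0
```

>>> send_rows:
  commands: [0,0,-0.3,0,0,0,0,0,0,-0.9,0,0,0,0,0,0,-1.6,0,0,0,0,0,0,-2.3,0,0,0,0,0,0,-2.7,0,0,0,0]

```text
time_s: 79.0
tcp_pos: [0.5847, -0.0966, 0.1905]
tcp_rot: [179.9, -0.3, 0.8]
contact_force: [0.4, -0.4, -0.2]
gripper_width: 0.497
grasp_force: 0.0
```

Run:
```python
from h import *
for n in("scene","side","wrist"): blobs(n,.142,.16,.5,.75,-.2,0,30)
for n in("scene","side"): blobs(n,.079,.09,.5,.72,.03,.26,300);blobs(n,.155,.17,.5,.72,.1,.2,20)
obs();plan([((.609,.1445,.23),.5,0,15,-.4)])
```

```text
scene [ 0.5822 -0.0934  0.148 ] [ 0.571 -0.105  0.143] [ 0.594 -0.082  0.153] 78 [[582.5, -93.6], [21.8, 22.4], 67.9]
side [ 0.5817 -0.0959  0.1496] [ 0.57  -0.107  0.143] [ 0.593 -0.084  0.156] 99 [[581.4, -95.7], [22.2, 21.0], 65.2]
wrist [ 0.5837 -0.0967  0.1482] [ 0.572 -0.109  0.142] [ 0.595 -0.085  0.154] 1164 [[583.6, -96.6], [22.8, 23.3], 13.4]
scene [0.6092 0.1452 0.0844] [0.544 0.074 0.079] [0.674 0.216 0.09 ] 1110 [[609.3, 145.3], [130.5, 141.8], 0.1]
scene [0.6096 0.1452 0.1607] [0.597 0.138 0.156] [0.622 0.152 0.166] 71 [[609.6, 145.2], [14.1, 24.3], 89.4]
side [0.6031 0.1463 0.0845] [0.545 0.072 0.079] [0.662 0.221 0.09 ] 754 [[603.1, 146.3], [148.7, 117.2], 90.0]
side [0.6093 0.1439 0.1618] [0.597 0.136 0.155] [0.621 0.152 0.168] 65 [[609.3, 143.8], [24.3, 15.4], 1.0]
79.35 [ 0.5825 -0.0957  0.1861] [1.7994e+02 4.0000e-02 8.4000e-01] F [ 0.9 -0.  -0.1] w 0.503 g 0.0 q [-24.  27.  41. 101. -20.  59. -65.]
[0.01, -0.1, 0.0, 0.0, 0.0, 0.0, -0.4, 0.05, -0.39, -0.01, 0.0, 0.0, 0.0, -0.4, 0.1, -0.83, -0.03, 0.0, 0.0, 0.01, -0.4, 0.18, -1.4, -0.05, 0.0, 0.0, 0.01, -0.4, 0.26, -2.07, -0.07, 0.0, 0.0, 0.02, -0.4]
[0.09, -0.74, -0.03, 0.0, 0.0, 0.01, -0.4, 0.19, -1.53, -0.05, 0.0, 0.0, 0.01, -0.4, 0.29, -2.32, -0.08, 0.0, 0.0, 0.02, -0.4, 0.38, -3.11, -0.11, 0.0, 0.0, 0.03, -0.4, 0.48, -3.85, -0.13, 0.01, 0.0, 0.03, -0.4]
[0.08, -0.67, -0.02, 0.0, 0.0, 0.01, -0.4, 0.15, -1.24, -0.04, 0.0, 0.0, 0.01, -0.4, 0.2, -1.69, -0.06, 0.0, 0.0, 0.01, -0.4, 0.24, -1.97, -0.07, 0.0, 0.0, 0.02, -0.4, 0.25, -2.07, -0.07, 0.0, 0.0, 0.02, -0.4]
```

>>> send_rows:
  commands: [0,-0.1,0,0,0,0,-0.4,0.05,-0.4,0,0,0,0,-0.4,0.1,-0.85,-0.05,0,0,0,-0.4,0.2,-1.4,-0.05,0,0,0,-0.4,0.25,-2.05,-0.05,0,0,0,-0.4]
  squeeze: 80

```text
time_s: 79.77
tcp_pos: [0.5901, -0.0339, 0.1885]
tcp_rot: [179.9, -0.1, 0.8]
contact_force: [0.8, 0.5, 1.1]
gripper_width: 0.707
grasp_force: 0.0
```

>>> send_rows:
  commands: [0.1,-0.75,-0.05,0,0,0,-0.4,0.2,-1.55,-0.05,0,0,0,-0.4,0.3,-2.3,-0.1,0,0,0.05,-0.4,0.4,-3.1,-0.1,0,0,0.05,-0.4,0.5,-3.85,-0.15,0,0,0.05,-0.4]

```text
time_s: 80.18
tcp_pos: [0.6028, 0.0838, 0.1925]
tcp_rot: [179.9, -0.0, 0.6]
contact_force: [-0.3, -0.4, -0.6]
gripper_width: 0.698
grasp_force: 0.0
```

>>> send_rows:
  commands: [0.05,-0.65,0,0,0,0,-0.4,0.15,-1.25,-0.05,0,0,0,-0.4,0.2,-1.7,-0.05,0,0,0,-0.4,0.25,-2.0,-0.05,0,0,0,-0.4,0.25,-2.1,-0.05,0,0,0,-0.4]

```text
time_s: 80.6
tcp_pos: [0.61, 0.1467, 0.1941]
tcp_rot: [179.9, -0.1, 0.7]
contact_force: [-0.2, 1.0, -0.2]
gripper_width: 0.698
grasp_force: 0.0
```

Run:
```python
from h import *
p,X=cloud("side")
blobs("wrist",.155,.17,.5,.72,.1,.2,20)
obs();plan([((.6093,.1445,.142),.3,0,8,-.4)])
```

```text
wrist [0.6113 0.143  0.161 ] [0.6   0.136 0.155] [0.623 0.15  0.167] 922 [[611.2, 143.0], [23.6, 13.3], 0.6]
80.7 [0.6099 0.1445 0.1943] [ 1.799e+02 -6.000e-02  6.200e-01] F [-0.9 -1.   1. ] w 0.698 g 0.0 q [-44.  30.  39.  95. -21.  62. -88.]
[0.0, 0.0, 0.13, 0.0, 0.0, 0.0, -0.4, 0.0, 0.0, 0.46, 0.0, 0.0, 0.01, -0.4, -0.01, 0.0, 0.93, 0.01, 0.0, 0.02, -0.4, -0.01, 0.0, 1.47, 0.01, -0.01, 0.03, -0.4, -0.02, 0.0, 2.01, 0.01, -0.01, 0.04, -0.4]
[0.0, 0.0, 0.47, 0.0, 0.0, 0.01, -0.4, -0.01, 0.0, 0.8, 0.01, 0.0, 0.02, -0.4, -0.01, 0.0, 0.93, 0.01, 0.0, 0.02, -0.4]
```

>>> send_rows:
  commands: [0,0,0.15,0,0,0,-0.4,0,0,0.45,0,0,0,-0.4,0,0,0.95,0,0,0,-0.4,0,0,1.5,0,0,0,-0.4,0,0,2.0,0,0,0,-0.4]

```text
time_s: 81.12
tcp_pos: [0.6099, 0.1428, 0.1332]
tcp_rot: [179.9, -0.1, 0.5]
contact_force: [-0.8, -0.0, 0.5]
gripper_width: 0.697
grasp_force: 0.0
```

>>> send_rows:
  commands: [0,0,0.5,0,0,0,-0.4,0,0,0.8,0,0,0,-0.4,0,0,0.9,0,0,0,-0.4,0,0,0.9,0,0,0,1,0,0,0.9,0,0,0,1]

```text
time_s: 81.53
tcp_pos: [0.6107, 0.1437, 0.1079]
tcp_rot: [179.9, -0.1, 0.5]
contact_force: [0.6, -0.4, -0.1]
gripper_width: 0.429
grasp_force: 0.0
```

>>> send_rows:
  commands: [0,0,0,0,0,0,1,0,0,0,0,0,0,1,0,0,0,0,0,0,1,0,0,0,0,0,0,1,0,0,0,0,0,0,1]

```text
time_s: 81.95
tcp_pos: [0.6112, 0.1441, 0.1087]
tcp_rot: [180.0, -0.2, 0.6]
contact_force: [-0.2, -1.9, 6.1]
gripper_width: 0.156
grasp_force: 78.7
```

>>> send_rows:
  commands: [0,0,0,0,0,0,1,0,0,0,0,0,0,1,0,0,-0.1,0,0,0,1,0,0,-0.3,0,0,0,1,0,0,-0.6,0,0,0,1]

```text
time_s: 82.37
tcp_pos: [0.6084, 0.1444, 0.1243]
tcp_rot: [179.9, 0.1, 0.6]
contact_force: [-0.1, 1.0, -4.7]
gripper_width: 0.154
grasp_force: 78.0
```

>>> send_rows:
  commands: [0,0,-0.3,0,0,0,1,0,0,-0.6,0,0,0,1,0,0,-0.8,0,0,0,1,0,0,-0.9,0,0,0,1,0,0,-0.9,0,0,0,1]

```text
time_s: 82.78
tcp_pos: [0.6109, 0.1445, 0.1538]
tcp_rot: [180.0, -0.2, 0.6]
contact_force: [0.6, -0.5, -3.7]
gripper_width: 0.154
grasp_force: 78.0
```

Run:
```python
from h import *
p,X=cloud("scene")
m=(X[...,2]>-.004)&(X[...,2]<.012)&(X[...,0]>.25)&(X[...,0]<.62)&(X[...,1]>.24)&(X[...,1]<.52)&(p.max(-1)<60)
k,l,s,_=cv2.connectedComponentsWithStats(m.astype(np.uint8));i=1+np.argmax(s[1:,4]);print(cv2.minAreaRect((X[l==i][:,:2]*1000).astype(np.float32)),s[i,4])
p,X=cloud("side")
m=(X[...,2]>-.004)&(X[...,2]<.012)&(X[...,0]>.25)&(X[...,0]<.62)&(X[...,1]>.24)&(X[...,1]<.52)&(p.max(-1)<60)
k,l,s,_=cv2.connectedComponentsWithStats(m.astype(np.uint8));i=1+np.argmax(s[1:,4]);print(cv2.minAreaRect((X[l==i][:,:2]*1000).astype(np.float32)),s[i,4])
obs();o=get_obs();z=o["tcp_pos"][2]+.036
plan([((.44,.3896,z),0,0,20,1)])
```

```text
((436.2109680175781, 354.02764892578125), (136.94813537597656, 200.53244018554688), 81.8673324584961) 2487
((440.40924072265625, 388.0318298339844), (208.5561981201172, 204.09388732910156), 81.42516326904297) 3256
82.88 [0.6101 0.1444 0.1526] [ 1.7994e+02 -9.0000e-02  5.9000e-01] F [-0.2 -0.4 -4.4] w 0.154 g 78.0 q [-43.  32.  37.  97. -23.  58. -87.]
[-0.04, -0.06, 0.0, 0.0, 0.0, 0.0, 1, -0.16, -0.23, 0.0, 0.0, 0.0, 0.0, 1, -0.34, -0.5, 0.0, 0.0, 0.0, 0.01, 1, -0.58, -0.86, 0.0, 0.0, 0.0, 0.01, 1, -0.87, -1.29, 0.0, 0.0, 0.0, 0.02, 1]
[-0.33, -0.49, 0.0, 0.0, 0.0, 0.01, 1, -0.7, -1.03, 0.0, 0.0, 0.0, 0.01, 1, -1.1, -1.61, 0.0, 0.0, 0.0, 0.02, 1, -1.51, -2.21, 0.0, 0.0, 0.0, 0.03, 1, -1.92, -2.83, 0.0, 0.0, -0.01, 0.04, 1]
[-0.42, -0.61, 0.0, 0.0, 0.0, 0.01, 1, -0.83, -1.21, 0.0, 0.0, 0.0, 0.02, 1, -1.23, -1.79, 0.0, 0.0, 0.0, 0.03, 1, -1.6, -2.33, 0.0, 0.0, 0.0, 0.03, 1, -1.93, -2.82, 0.0, 0.0, -0.01, 0.04, 1]
[-0.3, -0.43, 0.0, 0.0, 0.0, 0.01, 1, -0.54, -0.78, 0.0, 0.0, 0.0, 0.01, 1, -0.73, -1.05, 0.0, 0.0, 0.0, 0.02, 1, -0.84, -1.22, 0.0, 0.0, 0.0, 0.02, 1, -0.88, -1.28, 0.0, 0.0, 0.0, 0.02, 1]
```

>>> send_rows:
  commands: [-0.05,-0.05,0,0,0,0,1,-0.15,-0.25,0,0,0,0,1,-0.35,-0.5,0,0,0,0,1,-0.6,-0.85,0,0,0,0,1,-0.85,-1.3,0,0,0,0,1]

```text
time_s: 83.3
tcp_pos: [0.5832, 0.1835, 0.1522]
tcp_rot: [179.9, -0.0, 0.5]
contact_force: [-0.2, -0.2, -4.0]
gripper_width: 0.156
grasp_force: 78.0
```

>>> send_rows:
  commands: [-0.35,-0.5,0,0,0,0,1,-0.7,-1.05,0,0,0,0,1,-1.1,-1.6,0,0,0,0,1,-1.5,-2.2,0,0,0,0,1,-1.95,-2.85,0,0,0,0,1]

```text
time_s: 83.72
tcp_pos: [0.5233, 0.2696, 0.1522]
tcp_rot: [179.9, -0.1, 0.6]
contact_force: [0.1, 0.2, -4.3]
gripper_width: 0.154
grasp_force: 78.1
```

>>> send_rows:
  commands: [-0.4,-0.6,0,0,0,0,1,-0.85,-1.2,0,0,0,0,1,-1.25,-1.8,0,0,0,0,1,-1.6,-2.35,0,0,0,0,1,-1.95,-2.8,0,0,0,0,1]

```text
time_s: 84.13
tcp_pos: [0.463, 0.3543, 0.1519]
tcp_rot: [180.0, -0.0, 0.8]
contact_force: [0.0, 0.9, -4.8]
gripper_width: 0.156
grasp_force: 78.1
```

>>> send_rows:
  commands: [-0.3,-0.45,0,0,0,0,1,-0.55,-0.8,0,0,0,0,1,-0.75,-1.05,0,0,0,0,1,-0.85,-1.2,0,0,0,0,1,-0.9,-1.3,0,0,0,0,1]

```text
time_s: 84.55
tcp_pos: [0.4374, 0.3908, 0.1519]
tcp_rot: [179.9, -0.1, 0.7]
contact_force: [0.6, -0.0, -4.2]
gripper_width: 0.157
grasp_force: 78.1
```

>>> send_rows:
  commands: [0,0,0.15,0,0,0,1,0,0,0.5,0,0,0,1,0,0,1.0,0,0,0,1,0,0,1.5,0,0,0,1,0,0,1.8,0,0,0,1]

```text
time_s: 84.97
tcp_pos: [0.4381, 0.3879, 0.0956]
tcp_rot: [179.8, -0.0, 0.5]
contact_force: [-0.6, -0.2, -5.1]
gripper_width: 0.15
grasp_force: 78.1
```

Run:
```python
from h import *
p,X=cloud("side");obs()
for n in("scene","side"): blobs(n,.06,.086,.33,.55,.27,.5,300)
obs();plan([((.44,.3892,.0915),0,0,10,1)])
```

```text
85.02 [0.4373 0.3874 0.0944] [1.7969e+02 7.0000e-02 4.9000e-01] F [ 0.1 -0.5 -6.4] w 0.151 g 78.3 q [ -70.   33.   34.  105.  -23.   49. -114.]
scene [0.436  0.3881 0.073 ] [0.371 0.317 0.06 ] [0.501 0.46  0.086] 1334 [[435.8, 388.2], [130.4, 142.6], 0.2]
side [0.4363 0.3881 0.073 ] [0.371 0.312 0.06 ] [0.501 0.465 0.086] 957 [[435.8, 388.3], [129.3, 151.4], 1.0]
85.12 [0.4383 0.3885 0.0968] [ 1.798e+02 -2.000e-02  5.000e-01] F [-0.8 -0.4 -4.9] w 0.154 g 78.3 q [ -70.   32.   34.  105.  -23.   49. -114.]
[0.0, 0.0, 0.04, 0.0, 0.0, 0.0, 1, 0.01, 0.0, 0.14, 0.0, 0.0, 0.01, 1, 0.01, -0.01, 0.3, 0.01, 0.0, 0.02, 1, 0.02, -0.01, 0.48, 0.01, 0.0, 0.03, 1, 0.03, -0.01, 0.69, 0.02, 0.0, 0.05, 1]
[0.01, 0.0, 0.2, 0.01, 0.0, 0.01, 1, 0.02, -0.01, 0.39, 0.01, 0.0, 0.03, 1, 0.02, -0.01, 0.55, 0.02, 0.0, 0.04, 1, 0.03, -0.01, 0.65, 0.02, 0.0, 0.05, 1, 0.03, -0.01, 0.69, 0.02, 0.0, 0.05, 1]
```

>>> send_rows:
  commands: [0.04,-0.01,0.1,0,0,0,1,0.08,-0.02,0.35,0,0,0,1,0.12,-0.03,0.65,0,0,0,1,0.12,-0.03,0.95,0,0,0,1,0.12,-0.03,1.15,0,0,0,1]

```text
time_s: 85.53
tcp_pos: [0.4415, 0.3906, 0.0622]
tcp_rot: [179.9, -0.0, 0.6]
contact_force: [-1.1, -0.5, -4.4]
gripper_width: 0.15
grasp_force: 78.3
```

>>> send_rows:
  commands: [0,0,0.1,0,0,0,1,0,0,0.18,0,0,0,1,0,0,0.25,0,0,0,1,0,0,0.32,0,0,0,1,0,0,0.35,0,0,0,1]

```text
time_s: 85.95
tcp_pos: [0.442, 0.391, 0.053]
tcp_rot: [179.9, -0.1, 0.6]
contact_force: [-1.4, -0.3, -4.2]
gripper_width: 0.154
grasp_force: 78.3
```

```bash
python3 -c "
from h import *
p,X=cloud('side');obs()
for n in('scene','side'): blobs(n,.018,.038,.33,.55,.27,.5,300)
obs()"
```

```text
86.0 [0.442  0.3909 0.0529] [ 1.7993e+02 -9.0000e-02  5.9000e-01] F [ 0.9  0.2 -4.6] w 0.151 g 78.3 q [ -68.   36.   32.  106.  -26.   45. -112.]
scene [0.4416 0.3923 0.028 ] [0.376 0.32  0.018] [0.507 0.464 0.038] 1133 [[441.1, 392.2], [130.7, 143.1], 0.5]
side [0.4405 0.3928 0.028 ] [0.376 0.317 0.018] [0.505 0.469 0.038] 809 [[440.5, 392.8], [128.5, 151.2], 0.5]
86.1 [0.4421 0.391  0.0532] [ 1.7994e+02 -1.0000e-01  5.9000e-01] F [-0.3  0.3 -5.3] w 0.155 g 78.3 q [ -68.   36.   32.  106.  -26.   45. -112.]
```

Tray is at (441, 392) vs mat (440, 389): shift y by −3 mm and lower the last bit.

>>> send_rows:
  commands: [0,0.05,0,0,0,0,1,0,0.1,0.02,0,0,0,1,0,0.1,0.05,0,0,0,1,0,0.1,0.07,0,0,0,1,0,0.1,0.08,0,0,0,1]

```text
time_s: 86.52
tcp_pos: [0.4422, 0.388, 0.0527]
tcp_rot: [-180.0, -0.1, 0.6]
contact_force: [-6.0, -3.6, 15.1]
gripper_width: 0.154
grasp_force: 81.2
```

>>> send_rows:
  commands: [0,0,0,0,0,0,1,0,0,0,0,0,0,0,0,0,0,0,0,0,0,0,0,0,0,0,0,0,0,0,0,0,0,0,0]

```text
time_s: 86.93
tcp_pos: [0.4424, 0.388, 0.0508]
tcp_rot: [179.9, -0.1, 0.6]
contact_force: [-1.2, 0.1, 0.6]
gripper_width: 0.503
grasp_force: 0.0
```

>>> send_rows:
  commands: [0,0,0,0,0,0,0,0,0,-0.3,0,0,0,0,0,0,-1.0,0,0,0,0,0,0,-1.9,0,0,0,0,0,0,-2.6,0,0,0,0]

```text
time_s: 87.35
tcp_pos: [0.4423, 0.3878, 0.1304]
tcp_rot: [179.9, -0.1, 0.6]
contact_force: [0.0, -0.7, -0.1]
gripper_width: 0.501
grasp_force: 0.0
```

>>> send_rows:
  commands: [0,0,-0.7,0,0,0,0,0,0,-1.6,0,0,0,0,0,0,-2.5,0,0,0,0,0,0,-3.2,0,0,0,0,0,0,-3.5,0,0,0,0]

```text
time_s: 87.77
tcp_pos: [0.4433, 0.3889, 0.2375]
tcp_rot: [-179.8, -0.3, 0.6]
contact_force: [-0.4, 0.7, 0.7]
gripper_width: 0.5
grasp_force: 0.0
```

Run:
```python
from h import *
obs()
a=cloud("scene","pics/scene20.png");b=cloud("side","pics/side20.png")
cv2.imwrite("pics/end20.png",cv2.resize(np.hstack([a[0],b[0]]),(800,300)))
for n in('scene','side'): blobs(n,.018,.033,.33,.55,.27,.5,300);blobs(n,.041,.06,.33,.55,.27,.5,60)
for n in('scene','side'): blobs(n,.142,.16,.5,.75,-.2,0,30)
```

```text
87.77 [0.4433 0.3889 0.2375] [-179.85   -0.3     0.55] F [-0.4  0.7  0.7] w 0.5 g 0.0 q [ -74.   23.   39.   99.  -16.   64. -120.]
scene [0.4412 0.3888 0.0255] [0.376 0.317 0.018] [0.507 0.46  0.033] 1152 [[440.6, 388.7], [130.8, 142.3], 1.0]
scene [0.4075 0.3438 0.0483] [0.388 0.325 0.041] [0.427 0.363 0.055] 200 [[407.6, 343.8], [38.4, 38.7], 89.5]
scene [0.4055 0.4283 0.0488] [0.385 0.409 0.041] [0.426 0.447 0.057] 207 [[406.7, 428.6], [37.7, 38.1], 22.5]
scene [0.467  0.3492 0.0492] [0.446 0.33  0.042] [0.488 0.369 0.056] 212 [[466.8, 348.8], [39.3, 39.5], 30.6]
side [0.4411 0.3909 0.0255] [0.376 0.314 0.018] [0.506 0.468 0.033] 727 [[440.9, 391.5], [129.1, 153.7], 0.5]
side [0.4055 0.4261 0.0498] [0.386 0.405 0.041] [0.425 0.447 0.059] 147 [[405.6, 427.5], [41.1, 38.7], 71.3]
side [0.4673 0.3456 0.0504] [0.448 0.324 0.041] [0.487 0.367 0.06 ] 156 [[466.4, 346.3], [39.8, 39.6], 75.3]
side [0.4067 0.3439 0.0498] [0.387 0.321 0.041] [0.426 0.367 0.058] 157 [[407.1, 342.1], [39.1, 39.9], 43.3]
scene [ 0.582  -0.0941  0.1485] [ 0.57  -0.105  0.142] [ 0.594 -0.083  0.155] 80 [[583.3, -93.5], [21.9, 21.3], 63.0]
side [ 0.5814 -0.0952  0.1484] [ 0.57  -0.107  0.142] [ 0.593 -0.084  0.154] 104 [[581.1, -96.0], [23.2, 21.2], 67.0]
```

View pics/end20.png

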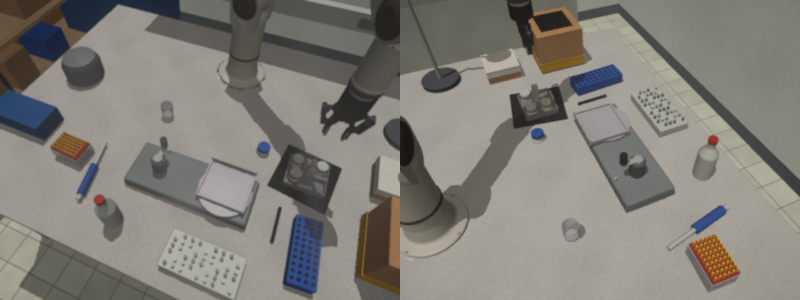

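The picture shows the tray centred on the mat (scene, about (305,178)) with three jars upright. The crank points at its pin, the other items are where they were, and the gripper is clear.

```bash
python3 -c "
from station import *
print(sign_off())"
```

```text
the job is handed in; nothing more can be done
None
```

The job is handed in. All three jars present stand upright in the tray, centred on the mat to about 2 mm. Both sets of three clockwise turns were done, the first ending about 3° past the home pin and the second within about 1° of it, in about 88 s.

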